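# Clear the used vials from the bench drawer into the glass-waste bin

### The arm

A 6-joint arm with a two-finger parallel gripper is mounted at the origin on a cart in front of the work surface, level with it; the furniture and walls round the work are solid. World frame = base frame: x ahead of the robot, y to its left, z up, the work surface at z = 0. Lengths are in m, angles in rad, forces in N, time in s.
With the tool pointing down it reaches from about 0.35 to 0.85 m from the base axis. Payload 8.1 kg.
Tool frame: the origin (TCP) lies at the centre of the arm's flange, where the gripper is bolted on; the fingertips stand 186 mm ahead of it and the grasp point (between the pads) lies 167 mm ahead of it (robot.nose_length is the distance from the TCP to the fingertips, in m); z points along the fingers, x is the direction in which the jaws open and shut, and the axes are right-handed (so a half turn about z gives the same grasp; the last joint's range is limited). The gripper opens to 93 mm and grips with 3 to 60 N. Pads are 15 mm wide; open, the fingers measure 128 mm over their backs; the gripper's body (75 mm by 188 mm) begins 65 mm behind the grasp point.
Start: joints at [-1.354, 0.13, 1.488, -0, 1.523, -0.085], TCP at [0.178, -0.573, 0.405] pointing down, gripper open.
Joint ranges: [-2.96, 2.96], [-0.89, 2.26], [0.02, 2.5], [-1.34, 4.48], [0, 2.73], [-2.66, 2.66]. Speed limits (rad/s): [2.39, 2.39, 2.79, 3.14, 3.14, 3.14].

### API

Orientations are given as a rotation vector (axis times angle).
In Python, from plant import robot gives the robot as it stands.
- The arm moves only by the tool arm_command, never from a script. Its argument "motion" is a list of rows, each an object with "slide": the shift along the tool's x, y, z each as a share of 0.4 m, from -1 to 1, a list of three; "turn": the turn, a rotation vector about the tool's x, y, z each as a share of 0.5 rad, from -1 to 1, a list of three. A call has exactly 5 rows; each row shifts and turns the commanded pose from where the row before left it, along the tool's axes as they then stand; what a row does not reach is not made up. A row lasts 1/12 s, in which the tool goes at most 41.7 mm and 7.16 degrees, less where a joint would pass 70% of its speed; a pose out of reach is approached as far as the arm can. A call with a number of a shift or a turn outside -1 to 1 is refused whole. A call with a gripper value outside its range is refused whole. "gripper" is the opening in per cent of the stroke, from 0 (shut) to 100 (fully open), set as the call begins (left out, the last holds). The fingers move at their own pace and stop on an object; "grip_force" is the grip in N (left out, the last holds). Time passes only in rows, so rows that do not move let the fingers close, or fill a call up. It gives the time, the measured TCP pose, the force and the opening at its end, in the units of the state.
- robot.read_state(): the state, without advancing time (a new reading comes with each control period).
- robot.read_camera(name): name is "scene" or "top"; returns a dict with "pixels" (384x512x3 uint8, blue, green, red), "intrinsics" (3x3 intrinsics, pixels), "T" (4x4, takes a point from camera to world coordinates). Camera axes: x right, y down, z forward; pixel columns grow to the right and rows downward; lengths in m; the calibration is good to about 2 mm. A picture is of the moment at which its call begins. There is no depth.
- robot.close_job(): hands the job in, once; it reports no verdict.
The state is a dict: "t": time; "q": joint angles; "dq": joint speeds; "joint_torque": joint torques, N m; "tool_pos": TCP position; "orientation": TCP orientation; "force": force on the tool from outside, world axes, zero at the start; "wrist_torque": the same for the moment, N m; "opening": finger opening in m.
Only numpy, scipy, OpenCV 4.12 (cv2) and the standard library are available. Lean on these libraries where they do the work, as an engineer would, in place of code of your own. Each camera call takes 0.05 s, during which the arm holds its last target.

### The job

Pull out the drawer and collect all the used vials standing in it in the steel scoop on the rubber mat; only when all of them are in it, carry the scoop to the glass-waste bin, press the spring flap in with the scoop's front edge and tip every vial through into the bin, keeping your fingers off the flap. Then set the empty scoop down upright on the rubber mat about where it stood, with the drawer pushed fully shut again and the flap closed. Leave the notebook and the timer alone.

Things in the scene. Friction and masses are not known exactly. Their poses are not given: they have to be found in the camera images.
- vial_unit: grey bench-top drawer unit, fixed, 190 deep (x) x 205 wide (y) x 112 mm high, with one white-fronted drawer; origin at the middle of its underside, its x axis points to its back and the drawer slides out along its -x. The drawer's side walls reach 90 mm above the bench, its front 100 mm
- pocket_row (a point): middle of the row of four pockets in the drawer's white insert, moves with the drawer: pockets at y = -60, -20, +20, +60 mm from here, 31 mm wide, 18 mm deep, mouths 44 mm above the bench (this height); axes as the drawer unit's. With the drawer fully out the row is about 40 mm in front of the unit's face and 60 mm behind the inside of the drawer's front
- vial_unit_drawer0 (a joint): travel of the drawer in m: 0 shut, 0.125 fully out; about 1 N of friction
- vial_unit_drawer0_handle (a point): middle of the drawer's bar handle: a round steel bar 11 mm thick and 100 mm long along y, 35 mm in front of the drawer's face, 74 mm above the bench; moves with the drawer
- bin: white glass-waste bin, fixed, 195 deep (x) x 196 wide (y) mm, grey lid; origin in the middle of its footprint on the bench, x points to its back. Front wall at x = -100 mm, 140 mm high; from there the lid slopes up at 45 degrees to the flat top (x = -10 to 95 mm, 236 mm high). In the slope is the port, closed by the flap. The inside is empty
- flap (a joint): angle of the port's one-way aluminium flap in rad: 0 shut (in the plane of the slope), 1.45 fully in. It hangs on the port's upper edge, swings only inwards (its lower edge goes down and to the back), needs about 1 N at its lower edge and springs shut by itself
- bin_hinge (a point): middle of the flap's hinge at the port's upper edge, at x = -18 mm, z = 214 mm of the bin; the flap reaches 98 mm from here, is 154 mm wide and 3 mm thick; axes as the bin's
- bin_sill (a point): middle of the sill, the port's lower edge, on the outside of the lid, at x = -93 mm, z = 156 mm of the bin; the port is 160 mm wide and runs 94 mm up the slope from here; axes as the bin's
- scoop_mid (a point): loose steel scoop, 0.2 kg: open pan 130 mm wide (y), level floor from x = -46 to +34 mm, walls 46 mm high, 3 mm thick at the sides and the back; in front the floor rises as a 16 degree ramp to the pouring lip at x = +85 mm, 18 mm above the underside, open above. This point: over the floor, 23 mm above the underside; x points to the lip, z up
- scoop_grip (a point): grip point of the scoop's black handle: a bar 14 mm thick and 26 mm wide (y) that rises from the back wall, leaning 30 degrees backwards from upright, top 111 mm above the underside. This point is on the bar's middle line, 24 mm from its upper end, 87 mm behind scoop_mid and 91 mm above its underside; axes as the scoop's
- mat_top (a point): middle of the top of the dark rubber bench mat on which the scoop stands: 205 x 235 mm (along world x and y), 8 mm thick, fixed
- notebook: bystander: green hard-cover notebook, 105 x 148 x 12 mm, lying at the left; origin at the middle of its underside
- timer: bystander: white bench timer, 62 x 66 x 18 mm; origin at the middle of its underside
- vial_a_mid (a point): used amber glass vial with screw cap, a closed cylinder 27 mm in diameter, 58 mm high (glass to 46 mm, cap 24 mm in diameter above that), 28 g; this point is at its centre, half-way up, its z axis points to the cap. It starts standing cap up in one of the drawer's four pockets, 26 mm above the bench. None from the start: this vial is absent today
- vial_b_mid (a point): used amber glass vial with screw cap, a closed cylinder 27 mm in diameter, 58 mm high (glass to 46 mm, cap 24 mm in diameter above that), 28 g; this point is at its centre, half-way up, its z axis points to the cap. It starts standing cap up in one of the drawer's four pockets, 26 mm above the bench. None from the start: this vial is absent today
- vial_c_mid (a point): used amber glass vial with screw cap, a closed cylinder 27 mm in diameter, 58 mm high (glass to 46 mm, cap 24 mm in diameter above that), 28 g; this point is at its centre, half-way up, its z axis points to the cap. It starts standing cap up in one of the drawer's four pockets, 26 mm above the bench. None from the start: this vial is absent today
- vial_d_mid (a point): used amber glass vial with screw cap, a closed cylinder 27 mm in diameter, 58 mm high (glass to 46 mm, cap 24 mm in diameter above that), 28 g; this point is at its centre, half-way up, its z axis points to the cap. It starts standing cap up in one of the drawer's four pockets, 26 mm above the bench. None from the start: this vial is absent today

How it is judged:
By the outcome, as a careful person would: the job done as asked, in the order asked, and still so for the second after the job is handed in, with the robot touching nothing.
Of vial_a, vial_b, vial_c, vial_d only 2 to 4 are there at a start; the rules pass over those that are not, and their reading is None.
At some moment in a run one of scoop may be knocked a few centimetres aside while the robot is not near it.
Once in a run the grip may slacken for a moment while it holds something.
It also fails if it takes over 210 s, if anything falls off the work surface, if the arm or the gripper's body presses on something with over 40 N, if the wrist force passes 120 N, or if a joint passes its speed limit or range.

## Working session

There is one attempt and no reset: what is moved stays moved. The work goes in short steps, Python scripts to look and compute and a tool call to move; the robot and the scene stay as the last step left them, time stands still between calls to the robot, and variables do not carry over. Pictures are saved under pics/ and viewed, and the job is handed in when it is done.

Besides the shell and the picture viewer there is one more tool, called after "Call:" as name(argument=value, ...), one argument or row to a line, values as JSON. arm_command: Moves the arm, as the interface text tells. Shift numbers are shares of 0.4 m and turn numbers shares of 0.5 rad, none past 1 either way. Its arguments: {"type":"object","properties":{"motion":{"type":"array","items":{"type":"object","properties":{"slide":{"type":"array","items":{"type":"number"}},"turn":{"type":"array","items":{"type":"number"}}}}},"gripper":{"type":"number"},"grip_force":{"type":"number"}},"required":["motion"]}

```bash
mkdir -p pics; ls; python3 - <<'E'
from plant import robot
import cv2
s=robot.read_state()
print(s)
for n in("scene","top"):
    c=robot.read_camera(n)
    cv2.imwrite(f"pics/{n}0.png",c["pixels"]); print(n,c["intrinsics"],c["T"])
E
```

```text
pics
{'t': 0.0, 'q': array([-1.35440214e+00,  1.31149471e-01,  1.48929079e+00, -5.66712551e-07,
        1.52298196e+00, -8.53684634e-02]), 'dq': array([-5.24305711e-05, -4.53919150e-04,  1.36625342e-03, -4.19227632e-04,
        1.97727116e-03, -2.70578623e-04]), 'joint_torque': array([ 2.30771955e-03, -5.59843969e+01, -4.91753304e+01,  7.69975665e-02,
        3.53897712e-02, -1.89236553e-04]), 'tool_pos': array([ 0.17831178, -0.57265007,  0.4036878 ]), 'orientation': array([-2.52913574e+00,  1.86158463e+00,  2.16056550e-03]), 'force': array([-0.22627705, -0.09624546,  0.98528203]), 'wrist_torque': array([ 0.00137575, -0.01862114,  0.02082203]), 'opening': 0.0929310872571277}
scene [[355.95434666   0.         256.61801538]
 [  0.         355.95434666 187.79194314]
 [  0.           0.           1.        ]] [[-0.56170244 -0.50535369  0.65506337 -0.3002338 ]
 [-0.82723802  0.35544673 -0.43512629  0.56670935]
 [-0.01294745 -0.78630482 -0.61770308  0.94503071]
 [ 0.          0.          0.          1.        ]]
top [[401.82570809   0.         261.86006441]
 [  0.         401.82570809 192.69516638]
 [  0.           0.           1.        ]] [[-0.0014814  -0.99857819  0.0532861   0.51062907]
 [-0.99999453  0.00163688  0.00287418 -0.01795809]
 [-0.00295731 -0.05328155 -0.99857515  1.29838767]
 [ 0.          0.          0.          1.        ]]
```

View pics/scene0.png

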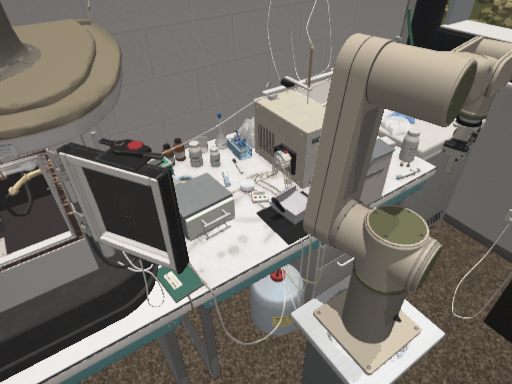

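View pics/top0.png

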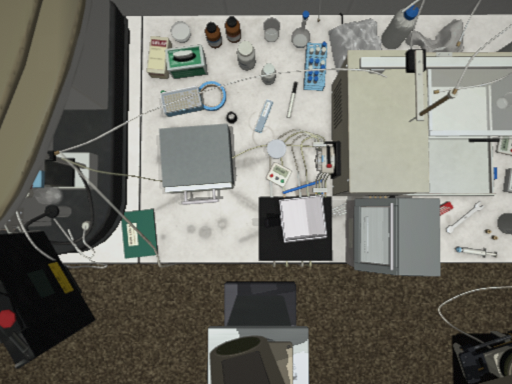

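```bash
cat > h.py <<'E'
import numpy as np, cv2
from scipy.spatial.transform import Rotation as R
from plant import robot
def snap(n,name,crop=None,k=1):
    c=robot.read_camera(n); p=c["pixels"]
    if crop: x0,y0,x1,y1=crop; p=p[y0:y1,x0:x1]
    if k!=1: p=cv2.resize(p,None,fx=k,fy=k,interpolation=cv2.INTER_CUBIC)
    cv2.imwrite(f"pics/{name}.png",p); return c
def ray(c,u,v,z):
    d=c["T"][:3,:3]@np.linalg.solve(c["intrinsics"],[u,v,1.]); o=c["T"][:3,3]
    return o+d*(z-o[2])/d[2]
def proj(c,p):
    T=c["T"]; q=T[:3,:3].T@(np.asarray(p)-T[:3,3]); q=c["intrinsics"]@q; return q[:2]/q[2]
E
python3 - <<'E'
from h import *
c=snap("top","t1",(120,110,260,270),5) if 0 else robot.read_camera("top")
p=c["pixels"]
cv2.imwrite("pics/t1.png",cv2.resize(p[110:270,130:290],None,fx=3.7,fy=3.7,interpolation=cv2.INTER_CUBIC))
cv2.imwrite("pics/t2.png",cv2.resize(p[180:285,250:450],None,fx=4,fy=4,interpolation=cv2.INTER_CUBIC))
E
```

```text
(no output)
```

View pics/t1.png

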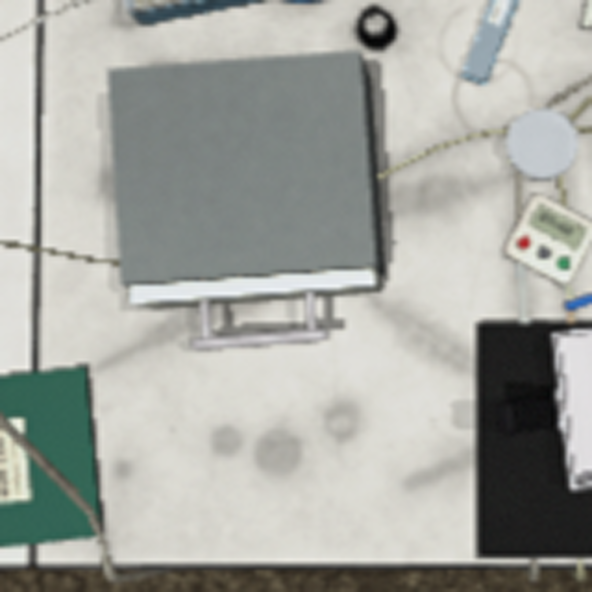

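View pics/t2.png

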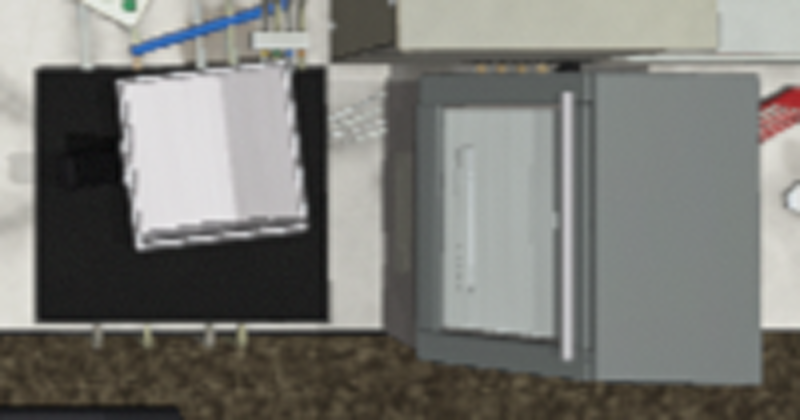

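```bash
python3 - <<'E'
from h import *
c=robot.read_camera("top")
a=lambda x,y:(x/3.7+130,y/3.7+110)
b=lambda x,y:(x/4+250-.4,y/4+180-.4)
np.set_printoptions(precision=4,suppress=True)
for p in [(110,70),(362,53),(380,268),(122,285)]: print("unit top",ray(c,*a(*p),.112))
for p in [(190,343),(327,334)]: print("handle",ray(c,*a(*p),.076))
for p in [(586,72),(757,74),(762,383),(595,380)]: print("bintop",ray(c,*b(*p),.236))
for p in [(567,92),(567,360)]: print("hinge",ray(c,*b(*p),.217))
for p in [(440,105),(440,330),(418,72),(418,357)]: print("sill?",ray(c,*b(*p),.156))
for p in [(117,78),(290,66),(307,226),(138,248)]: print("scoop rim",ray(c,*b(*p),.054))
for p in [(290,66),(307,226)]: print("scoop lip",ray(c,*b(*p),.026))
for p in [(67,135),(67,187)]: print("scoop handle top",ray(c,*b(*p),.119))
for p in [(36,68),(327,66),(327,321),(37,321)]: print("mat",ray(c,*b(*p),.008))
E
```

```text
unit top [0.765 0.29  0.112]
unit top [0.7784 0.0867 0.112 ]
unit top [0.6045 0.0718 0.112 ]
unit top [0.5912 0.2782 0.112 ]
handle [0.5458 0.2307 0.076 ]
handle [0.553 0.118 0.076]
bintop [ 0.5538 -0.3697  0.236 ]
bintop [ 0.5523 -0.4825  0.236 ]
bintop [ 0.3501 -0.4808  0.236 ]
bintop [ 0.3521 -0.3717  0.236 ]
hinge [ 0.5411 -0.363   0.217 ]
hinge [ 0.3625 -0.3597  0.217 ]
sill? [ 0.5337 -0.2922  0.156 ]
sill? [ 0.3752 -0.2899  0.156 ]
sill? [ 0.5572 -0.2769  0.156 ]
sill? [ 0.3564 -0.2742  0.156 ]
scoop rim [ 0.5571 -0.067   0.054 ]
scoop rim [ 0.5662 -0.201   0.054 ]
scoop rim [ 0.4427 -0.2129  0.054 ]
scoop rim [ 0.426  -0.0827  0.054 ]
scoop lip [ 0.5674 -0.2051  0.026 ]
scoop lip [ 0.4412 -0.2173  0.026 ]
scoop handle top [ 0.5129 -0.0276  0.119 ]
scoop handle top [ 0.4749 -0.0276  0.119 ]
mat [ 0.5669 -0.0037  0.008 ]
mat [ 0.5682 -0.2375  0.008 ]
mat [ 0.3649 -0.2353  0.008 ]
mat [ 0.3651 -0.0043  0.008 ]
```

```bash
cat >> h.py <<'E'
import json
np.set_printoptions(precision=4,suppress=True)
def Rdown(yaw):  # tool x at yaw (deg), z down
    a=np.radians(yaw); x=np.array([np.cos(a),np.sin(a),0]); z=np.array([0,0,-1.]); return np.c_[x,np.cross(z,x),z]
def plan(wps,n=None,vmax=.04,wmax=.12,cur=None):
    """wps: list of (grasp point pos, R). straight-line in grasp point. prints rows in tool axes"""
    s=robot.read_state() if cur is None else None
    p,Rc=(s["tool_pos"],R.from_rotvec(s["orientation"]).as_matrix()) if cur is None else cur
    p=np.array(p,float); Rc=np.array(Rc); rows=[]
    for g,Rt in wps:
        Rt=Rc if Rt is None else Rt; g=np.asarray(g,float)
        g0=p+.167*Rc[:,2]; w=R.from_matrix(Rc.T@Rt).as_rotvec(); R0=Rc.copy()
        tcp1=g-.167*Rt[:,2]
        k=max(1,int(np.ceil(max(np.linalg.norm(tcp1-p)/vmax,np.linalg.norm(g-g0)/vmax,np.linalg.norm(w)/wmax))))
        for i in range(1,k+1):
            Ri=R0@R.from_rotvec(w*i/k).as_matrix(); gi=g0+(g-g0)*i/k; ti=gi-.167*Ri[:,2]
            sl=np.round(Rc.T@(ti-p)/.4,3)+0.; tu=np.round(R.from_matrix(Rc.T@Ri).as_rotvec()/.5,3)+0.
            rows.append((sl,tu)); p=p+Rc@(sl*.4); Rc=Rc@R.from_rotvec(tu*.5).as_matrix()
    while len(rows)%5: rows.append((np.zeros(3),np.zeros(3)))
    for j in range(0,len(rows),5):
        print(json.dumps([{"slide":a.tolist(),"turn":b.tolist()} for a,b in rows[j:j+5]]).replace(" ","").replace(".0,",",").replace(".0]","]"))
def st():
    s=robot.read_state(); Rc=R.from_rotvec(s["orientation"]).as_matrix()
    print("t",round(s["t"],2),"grasp",s["tool_pos"]+.167*Rc[:,2],"yaw x",np.degrees(np.arctan2(Rc[1,0],Rc[0,0])).round(1),"z",Rc[:,2],"F",s["force"].round(1),"open",round(s["opening"],4),"q",s["q"].round(2))
E
python3 - <<'E'
from h import *
c=robot.read_camera("scene"); p=c["pixels"]
cv2.imwrite("pics/s1.png",cv2.resize(p[150:260,150:320],None,fx=4.5,fy=4.5,interpolation=cv2.INTER_CUBIC))
st()
y=Rdown(4)
plan([((.2,-.5,.29),None),((.40,-.2,.29),None)])
plan([((.535,.172,.20),y)],cur=((.40,-.2,.457),Rdown(-72.7)))
E
```

```text
t 0.25 grasp [ 0.1783 -0.5726  0.2372] yaw x -72.7 z [-0.0002  0.0009 -1.    ] F [ 0.1 -0.6 -0.5] open 0.0931 q [-1.35  0.13  1.49 -0.    1.52 -0.09]
[{"slide":[-0.052,-0.035,-0.044],"turn":[0,0,0]},{"slide":[-0.053,-0.036,-0.044],"turn":[0,0,0]},{"slide":[-0.052,-0.035,-0.044],"turn":[0,0,0]},{"slide":[-0.057,-0.07,0],"turn":[0,0,0]},{"slide":[-0.057,-0.07,0],"turn":[0,0,0]}]
[{"slide":[-0.056,-0.07,0],"turn":[0,0,0]},{"slide":[-0.057,-0.07,0],"turn":[0,0,0]},{"slide":[-0.057,-0.07,0],"turn":[0,0,0]},{"slide":[-0.057,-0.07,0],"turn":[0,0,0]},{"slide":[-0.057,-0.07,0.001],"turn":[0,0,0]}]
[{"slide":[-0.056,-0.07,0],"turn":[0,0,0]},{"slide":[-0.057,-0.07,0],"turn":[0,0,0]},{"slide":[-0.057,-0.07,0],"turn":[0,0,0]},{"slide":[0,0,0],"turn":[0,0,0]},{"slide":[0,0,0],"turn":[0,0,0]}]
[{"slide":[-0.066,-0.05,0.019],"turn":[0,0,-0.223]},{"slide":[-0.059,-0.057,0.019],"turn":[0,0,-0.223]},{"slide":[-0.053,-0.063,0.018],"turn":[0,0,-0.223]},{"slide":[-0.046,-0.069,0.019],"turn":[0,0,-0.223]},{"slide":[-0.038,-0.073,0.019],"turn":[0,0,-0.224]}]
[{"slide":[-0.029,-0.077,0.019],"turn":[0,0,-0.223]},{"slide":[-0.02,-0.08,0.018],"turn":[0,0,-0.223]},{"slide":[-0.012,-0.082,0.019],"turn":[0,0,-0.223]},{"slide":[-0.002,-0.082,0.019],"turn":[0,0,-0.223]},{"slide":[0.007,-0.082,0.019],"turn":[0,0,-0.223]}]
[{"slide":[0.016,-0.081,0.018],"turn":[0,0,-0.223]},{"slide":[0.024,-0.079,0.019],"turn":[0,0,-0.223]},{"slide":[0,0,0],"turn":[0,0,0]},{"slide":[0,0,0],"turn":[0,0,0]},{"slide":[0,0,0],"turn":[0,0,0]}]
```

View pics/s1.png

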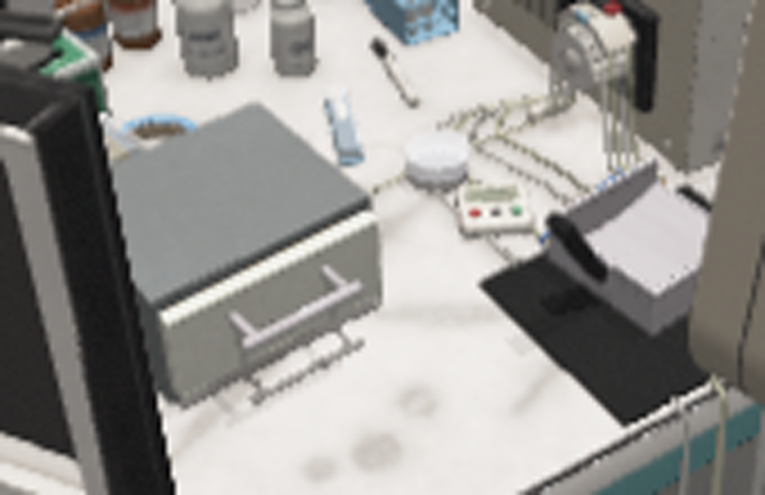

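Call:
arm_command(
  motion=[
    {"slide":[-0.052,-0.035,-0.044],"turn":[0,0,0]},
    {"slide":[-0.052,-0.035,-0.044],"turn":[0,0,0]},
    {"slide":[-0.052,-0.035,-0.044],"turn":[0,0,0]},
    {"slide":[-0.057,-0.07,0],"turn":[0,0,0]},
    {"slide":[-0.057,-0.07,0],"turn":[0,0,0]},
  ],
)

```text
t: 0.67
tool_pos: [0.2399, -0.4399, 0.4591]
orientation: [2.527, -1.864, 0.004]
force: [1.0, 1.1, -0.3]
opening: 0.0934
```

Call:
arm_command(
  motion=[
    {"slide":[-0.057,-0.07,0],"turn":[0,0,0]},
    {"slide":[-0.057,-0.07,0],"turn":[0,0,0]},
    {"slide":[-0.057,-0.07,0],"turn":[0,0,0]},
    {"slide":[-0.057,-0.07,0],"turn":[0,0,0]},
    {"slide":[-0.057,-0.07,0],"turn":[0,0,0]},
  ],
)

```text
t: 1.08
tool_pos: [0.3401, -0.2885, 0.4576]
orientation: [2.53, -1.863, 0.001]
force: [0.1, -0.3, -0.1]
opening: 0.0932
```

Call:
arm_command(
  motion=[
    {"slide":[-0.057,-0.07,0],"turn":[0,0,0]},
    {"slide":[-0.057,-0.07,0],"turn":[0,0,0]},
    {"slide":[-0.057,-0.07,0],"turn":[0,0,0]},
    {"slide":[-0.066,-0.05,0.019],"turn":[0,0,-0.223]},
    {"slide":[-0.059,-0.057,0.019],"turn":[0,0,-0.223]},
  ],
  gripper=25,
)

```text
t: 1.5
tool_pos: [0.4227, -0.1363, 0.4427]
orientation: [-2.725, 1.562, -0.002]
force: [-0.1, -0.9, -0.2]
opening: 0.0643
```

Call:
arm_command(
  motion=[
    {"slide":[-0.053,-0.063,0.018],"turn":[0,0,-0.223]},
    {"slide":[-0.046,-0.069,0.019],"turn":[0,0,-0.223]},
    {"slide":[-0.038,-0.073,0.019],"turn":[0,0,-0.224]},
    {"slide":[-0.029,-0.077,0.019],"turn":[0,0,-0.223]},
    {"slide":[-0.02,-0.08,0.018],"turn":[0,0,-0.223]},
  ],
)

```text
t: 1.92
tool_pos: [0.4786, 0.0188, 0.4048]
orientation: [-3.051, 0.75, -0.001]
force: [-0.3, 0.5, 0.6]
opening: 0.0307
```

Call:
arm_command(
  motion=[
    {"slide":[-0.012,-0.082,0.019],"turn":[0,0,-0.223]},
    {"slide":[-0.002,-0.082,0.019],"turn":[0,0,-0.223]},
    {"slide":[0.007,-0.082,0.019],"turn":[0,0,-0.223]},
    {"slide":[0.016,-0.081,0.018],"turn":[0,0,-0.223]},
    {"slide":[0.024,-0.079,0.019],"turn":[0,0,-0.223]},
  ],
)

```text
t: 2.33
tool_pos: [0.5346, 0.1739, 0.3671]
orientation: [3.139, 0.118, 0.0]
force: [0.7, -0.9, -0.2]
opening: 0.0233
```

```bash
python3 - <<'E'
from h import *
st()
plan([((.549,.173,.130),Rdown(4))])
plan([((.549,.173,.074),Rdown(4))],vmax=.02,cur=((.549,.173,.297),Rdown(4)))
c=snap("top","t3",(130,110,290,270),3.7)
snap("scene","s3",(150,150,320,260),4.5)
E
```

```text
t 2.33 grasp [0.5346 0.1739 0.2001] yaw x 4.3 z [ 0.0002 -0.     -1.    ] F [ 0.7 -0.9 -0.2] open 0.0233 q [ 0.22  0.05  1.64 -0.    1.45  0.15]
[{"slide":[0.018,0.002,0.088],"turn":[0,0,0.005]},{"slide":[0.018,0.003,0.087],"turn":[0,0,0.006]},{"slide":[0,0,0],"turn":[0,0,0]},{"slide":[0,0,0],"turn":[0,0,0]},{"slide":[0,0,0],"turn":[0,0,0]}]
[{"slide":[0,0,0.047],"turn":[0,0,0]},{"slide":[0,0,0.046],"turn":[0,0,0]},{"slide":[0,0,0.047],"turn":[0,0,0]},{"slide":[0,0,0],"turn":[0,0,0]},{"slide":[0,0,0],"turn":[0,0,0]}]
```

View pics/t3.png

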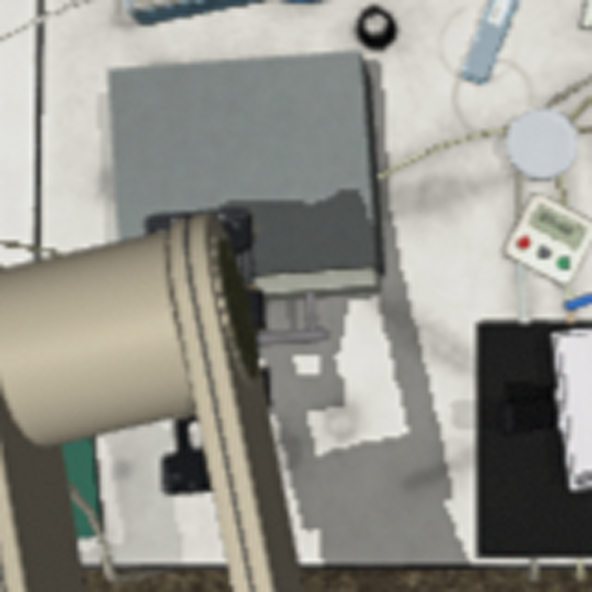

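```bash
python3 - <<'E'
from h import *
c=robot.read_camera("scene")
for p in [(245,343),(360,285)]: print(ray(c,p[0]/4.5+150-.4,p[1]/4.5+150-.4,.074))
c=robot.read_camera("top")
for p in [(130,305),(380,290)]: print(ray(c,p[0]/3.7+130,p[1]/3.7+110,.1))
E
```

```text
[0.5512 0.2245 0.074 ]
[0.5575 0.1168 0.074 ]
[0.5758 0.2746 0.1   ]
[0.5876 0.0726 0.1   ]
```

Call:
arm_command(
  motion=[
    {"slide":[0.019,0.002,0.088],"turn":[0,0,0]},
    {"slide":[0.019,0.002,0.088],"turn":[0,0,0]},
    {"slide":[0,0,0.046],"turn":[0,0,0]},
    {"slide":[0,0,0.046],"turn":[0,0,0]},
    {"slide":[0,0,0.046],"turn":[0,0,0]},
  ],
)

```text
t: 2.95
tool_pos: [0.5496, 0.1701, 0.2414]
orientation: [3.14, 0.104, 0.0]
force: [-0.9, -0.7, -0.1]
opening: 0.0231
```

Call:
arm_command(
  motion=[
    {"slide":[0,0,0],"turn":[0,0,0]},
    {"slide":[0,0,0],"turn":[0,0,0]},
    {"slide":[0,0,0],"turn":[0,0,0]},
    {"slide":[0,0,0],"turn":[0,0,0]},
    {"slide":[0,0,0],"turn":[0,0,0]},
  ],
  gripper=0,
  grip_force=20,
)

```text
t: 3.37
tool_pos: [0.5499, 0.171, 0.2429]
orientation: [3.139, 0.108, 0.002]
force: [0.3, -5.0, -2.9]
opening: 0.0103
```

```bash
python3 - <<'E'
from h import *
st()
snap("scene","s4",(150,150,320,260),4.5)
E
```

```text
t 3.37 grasp [0.5501 0.1708 0.0759] yaw x 3.9 z [ 0.001  -0.0009 -1.    ] F [ 0.3 -5.  -2.9] open 0.0103 q [ 0.21  0.2   1.72 -0.    1.22  0.14]
```

View pics/s4.png

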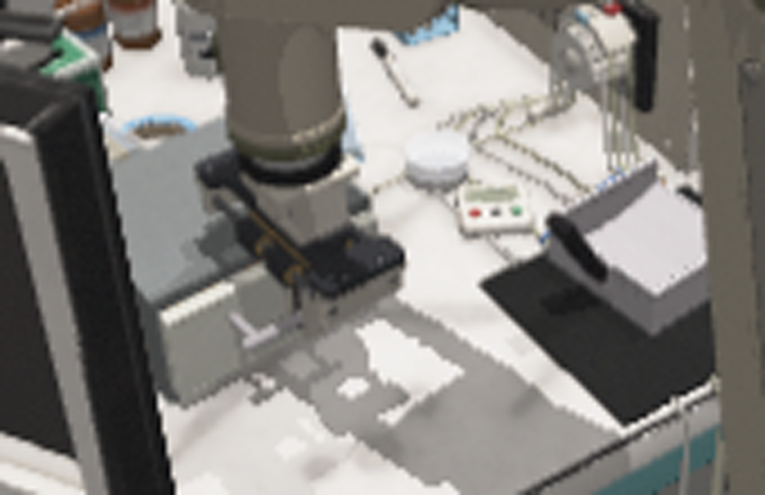

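Call:
arm_command(
  motion=[
    {"slide":[-0.031,0,0],"turn":[0,0,0]},
    {"slide":[-0.031,0,0],"turn":[0,0,0]},
    {"slide":[-0.031,0,0],"turn":[0,0,0]},
    {"slide":[-0.031,0,0],"turn":[0,0,0]},
    {"slide":[-0.031,0,0],"turn":[0,0,0]},
  ],
)

```text
t: 3.83
tool_pos: [0.488, 0.1666, 0.2431]
orientation: [3.138, 0.109, 0.004]
force: [2.2, -7.0, -2.5]
opening: 0.0103
```

Call:
arm_command(
  motion=[
    {"slide":[-0.031,0,0],"turn":[0,0,0]},
    {"slide":[-0.031,0,0],"turn":[0,0,0]},
    {"slide":[-0.031,0,0],"turn":[0,0,0]},
    {"slide":[-0.031,0,0],"turn":[0,0,0]},
    {"slide":[-0.034,0,0],"turn":[0,0,0]},
  ],
)

```text
t: 4.25
tool_pos: [0.425, 0.1621, 0.243]
orientation: [3.138, 0.109, 0.004]
force: [1.8, -9.5, -0.5]
opening: 0.0099
```

Call:
arm_command(
  motion=[
    {"slide":[0,0,0],"turn":[0,0,0]},
    {"slide":[0,0,0],"turn":[0,0,0]},
    {"slide":[0,0,0],"turn":[0,0,0]},
    {"slide":[0,0,0],"turn":[0,0,0]},
    {"slide":[0,0,0],"turn":[0,0,0]},
  ],
  gripper=25,
)

```text
t: 4.67
tool_pos: [0.4252, 0.1632, 0.2424]
orientation: [-3.139, -0.109, -0.001]
force: [-0.0, -0.4, -0.5]
opening: 0.0233
```

Call:
arm_command(
  motion=[
    {"slide":[0,0,-0.05],"turn":[0,0,0]},
    {"slide":[0,0,-0.1],"turn":[0,0,0]},
    {"slide":[0,0,-0.1],"turn":[0,0,0]},
    {"slide":[0,0,-0.1],"turn":[0,0,0]},
    {"slide":[0,0.1,0],"turn":[0,0,0]},
  ],
)

```text
t: 5.08
tool_pos: [0.4292, 0.1273, 0.3913]
orientation: [-3.134, -0.118, -0.02]
force: [3.2, -0.6, 2.0]
opening: 0.0232
```

Call:
arm_command(
  motion=[
    {"slide":[0,0.1,0],"turn":[0,0,0]},
    {"slide":[0,0.1,0],"turn":[0,0,0]},
    {"slide":[0,0.1,0],"turn":[0,0,0]},
    {"slide":[0,0.1,0],"turn":[0,0,0]},
    {"slide":[0,0.1,0],"turn":[0,0,0]},
  ],
)

```text
t: 5.5
tool_pos: [0.4413, -0.0783, 0.3822]
orientation: [-3.14, -0.11, -0.001]
force: [0.9, 0.4, 0.1]
opening: 0.0231
```

```bash
python3 - <<'E'
from h import *
st()
c=snap("top","t5",(130,110,290,270),3.7)
snap("scene","s5",(130,130,320,260),4)
E
```

```text
t 5.5 grasp [ 0.4414 -0.0783  0.2152] yaw x 4.0 z [ 0.0005  0.0001 -1.    ] F [0.9 0.4 0.1] open 0.0231 q [-0.29 -0.28  1.92  0.    1.5  -0.36]
```

View pics/t5.png

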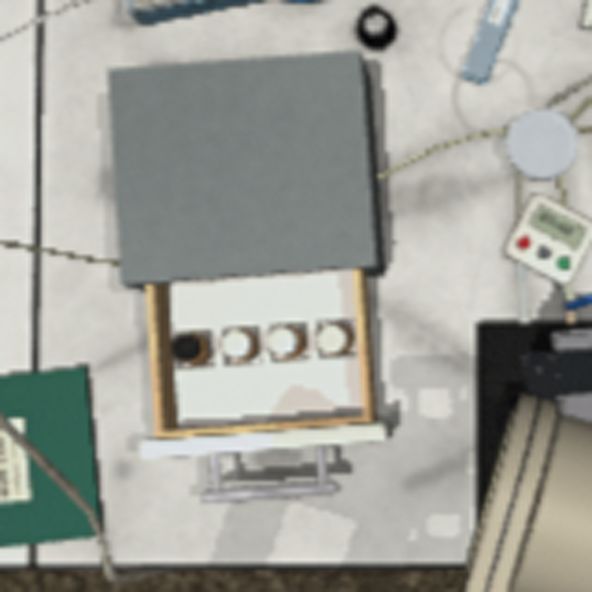

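View pics/s5.png

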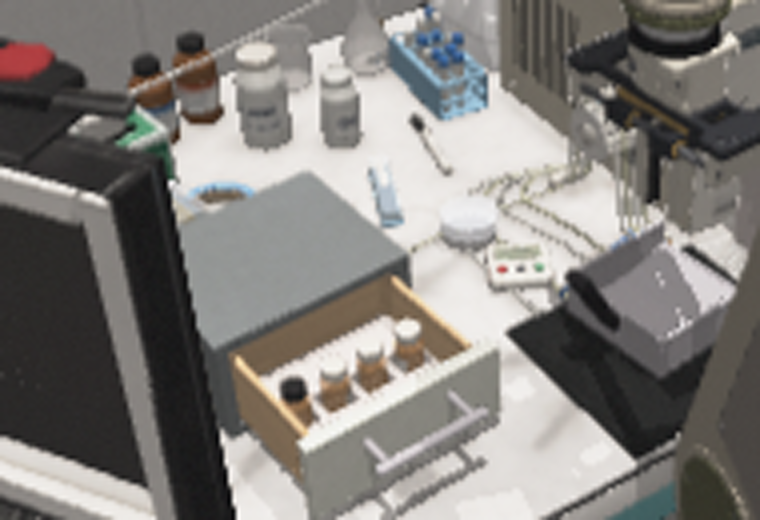

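```bash
python3 - <<'E'
from h import *
c=robot.read_camera("top")
for p in [(188,347),(239,343),(286,341),(335,336)]: print(ray(c,p[0]/3.7+130-.4,p[1]/3.7+110-.4,.084))
c=robot.read_camera("scene")
for p in [(293,388),(333,370),(370,352),(407,330)]: print(ray(c,p[0]/4+130-.4,p[1]/4+130-.4,.080))
E
```

```text
[0.5435 0.2319 0.084 ]
[0.5467 0.1902 0.084 ]
[0.5482 0.1518 0.084 ]
[0.5523 0.1117 0.084 ]
[0.5443 0.232  0.08  ]
[0.5442 0.1927 0.08  ]
[0.5457 0.1545 0.08  ]
[0.5518 0.1124 0.08  ]
```

```bash
python3 - <<'E'
from h import *
Y=Rdown(4)
plan([((.530,.09,.19),Y),((.551,.112,.14),Y),((.551,.112,.071),Y)])
E
```

```text
[{"slide":[0.05,-0.081,0.012],"turn":[0,0,-0.001]},{"slide":[0.049,-0.08,0.013],"turn":[-0.001,0,-0.002]},{"slide":[0.05,-0.081,0.012],"turn":[0,0.001,-0.001]},{"slide":[0.05,-0.08,0.013],"turn":[0,0,-0.002]},{"slide":[0.05,-0.081,0.012],"turn":[0,0,-0.001]}]
[{"slide":[0.028,-0.025,0.063],"turn":[0,0,0]},{"slide":[0.028,-0.026,0.062],"turn":[0,0,0]},{"slide":[0,0,0.086],"turn":[0,0,0]},{"slide":[0,0,0.087],"turn":[0,0,0]},{"slide":[0,0,0],"turn":[0,0,0]}]
```

Call:
arm_command(
  motion=[
    {"slide":[0.05,-0.081,0.012],"turn":[0,0,0]},
    {"slide":[0.05,-0.081,0.012],"turn":[0,0,0]},
    {"slide":[0.05,-0.081,0.012],"turn":[0,0,0]},
    {"slide":[0.05,-0.081,0.012],"turn":[0,0,0]},
    {"slide":[0.05,-0.081,0.012],"turn":[0,0,0]},
  ],
  gripper=36,
)

```text
t: 6.12
tool_pos: [0.53, 0.096, 0.3577]
orientation: [-3.139, -0.113, 0.0]
force: [0.6, -0.7, -0.3]
opening: 0.0334
```

Call:
arm_command(
  motion=[
    {"slide":[0.028,-0.025,0.062],"turn":[0,0,0]},
    {"slide":[0.028,-0.025,0.062],"turn":[0,0,0]},
    {"slide":[0,0,0],"turn":[0,0,0]},
    {"slide":[0,0,0],"turn":[0,0,0]},
    {"slide":[0,0,0],"turn":[0,0,0]},
  ],
)

```text
t: 6.53
tool_pos: [0.5505, 0.1145, 0.3092]
orientation: [-3.14, -0.112, 0.0]
force: [0.1, 0.1, 0.7]
opening: 0.0332
```

```bash
python3 - <<'E'
from h import *
st()
plan([((.551,.112,.071),Rdown(4))])
E
```

```text
t 6.53 grasp [0.5505 0.1145 0.1422] yaw x 4.1 z [-0.  0. -1.] F [0.1 0.1 0.7] open 0.0332 q [0.11 0.09 1.7  0.   1.34 0.04]
[{"slide":[0,0.003,0.089],"turn":[0,0,0.001]},{"slide":[0.001,0.003,0.089],"turn":[0,0,0.002]},{"slide":[0,0,0],"turn":[0,0,0]},{"slide":[0,0,0],"turn":[0,0,0]},{"slide":[0,0,0],"turn":[0,0,0]}]
```

Call:
arm_command(
  motion=[
    {"slide":[0,0.006,0.044],"turn":[0,0,0]},
    {"slide":[0,0,0.044],"turn":[0,0,0]},
    {"slide":[0,0,0.044],"turn":[0,0,0]},
    {"slide":[0,0,0.044],"turn":[0,0,0]},
    {"slide":[0,0,0],"turn":[0,0,0]},
  ],
)

```text
t: 6.95
tool_pos: [0.5498, 0.1106, 0.2365]
orientation: [3.14, 0.108, -0.004]
force: [-0.7, -0.5, -0.9]
opening: 0.0335
```

Call:
arm_command(
  motion=[
    {"slide":[0,0,0],"turn":[0,0,0]},
    {"slide":[0,0,0],"turn":[0,0,0]},
    {"slide":[0,0,0],"turn":[0,0,0]},
    {"slide":[0,0,0],"turn":[0,0,0]},
    {"slide":[0,0,0],"turn":[0,0,0]},
  ],
  gripper=0,
  grip_force=20,
)

```text
t: 7.37
tool_pos: [0.5518, 0.1112, 0.2398]
orientation: [-3.14, -0.109, -0.005]
force: [-0.4, -0.6, 6.6]
opening: 0.0262
```

Call:
arm_command(
  motion=[
    {"slide":[0,0,-0.03],"turn":[0,0,0]},
    {"slide":[0,0,-0.06],"turn":[0,0,0]},
    {"slide":[0,0,-0.08],"turn":[0,0,0]},
    {"slide":[0,0,-0.08],"turn":[0,0,0]},
    {"slide":[0,0,0],"turn":[0,0,0]},
  ],
)

```text
t: 7.78
tool_pos: [0.5531, 0.1115, 0.3467]
orientation: [-3.139, -0.109, -0.018]
force: [1.2, -0.0, 1.2]
opening: 0.0261
```

```bash
python3 - <<'E'
from h import *
st()
c=snap("top","t6",(130,110,290,270),3.7)
c=snap("top","t6b",(250,180,450,285),4)
snap("scene","s6",(130,130,320,260),4)
E
```

```text
t 7.78 grasp [0.5549 0.1117 0.1797] yaw x 4.0 z [ 0.0111  0.0013 -0.9999] F [ 1.2 -0.   1.2] open 0.0261 q [0.11 0.06 1.67 0.   1.4  0.04]
```

View pics/s6.png

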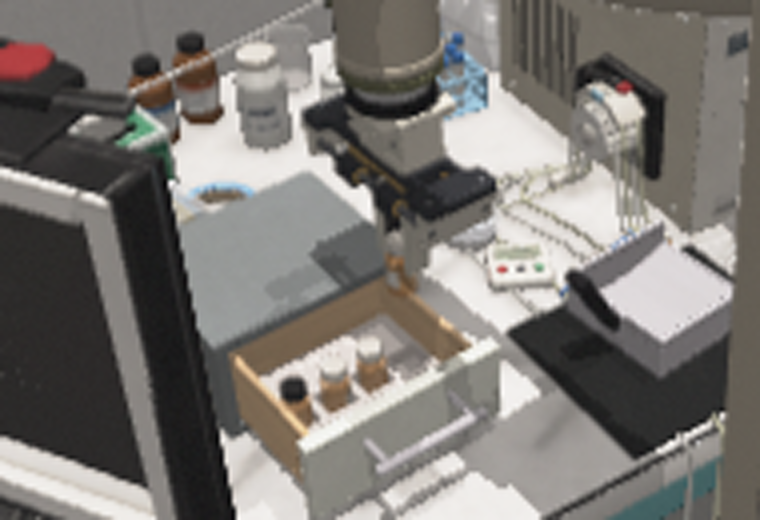

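View pics/t6b.png

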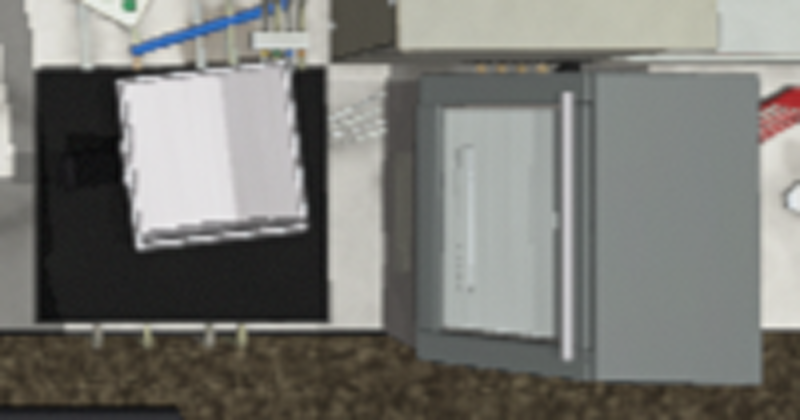

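```bash
python3 - <<'E'
from h import *
plan([((.538,-.126,.19),Rdown(-83.5))],wmax=.115)
plan([((.538,-.126,.10),Rdown(-83.5)),((.538,-.126,.060),Rdown(-83.5))],vmax=.02,cur=((.538,-.126,.19+.167),Rdown(-83.5)))
E
```

```text
[{"slide":[-0.005,0.042,-0.003],"turn":[0,0,0.218]},{"slide":[-0.001,0.043,-0.004],"turn":[0,0,0.218]},{"slide":[0.004,0.042,-0.003],"turn":[0,0,0.218]},{"slide":[0.008,0.041,-0.003],"turn":[-0.001,0,0.219]},{"slide":[0.014,0.041,-0.003],"turn":[0,-0.001,0.218]}]
[{"slide":[0.017,0.038,-0.004],"turn":[0,0,0.218]},{"slide":[0.021,0.037,-0.003],"turn":[0,0,0.218]},{"slide":[0.026,0.034,-0.003],"turn":[0,0,0.218]},{"slide":[0.028,0.031,-0.003],"turn":[0,0,0.218]},{"slide":[0.033,0.028,-0.004],"turn":[0,0,0.218]}]
[{"slide":[0.034,0.024,-0.003],"turn":[-0.001,0,0.218]},{"slide":[0.038,0.02,-0.003],"turn":[0,-0.001,0.219]},{"slide":[0.039,0.016,-0.003],"turn":[0,0,0.218]},{"slide":[0.041,0.012,-0.004],"turn":[0,0,0.218]},{"slide":[0,0,0],"turn":[0,0,0]}]
[{"slide":[0,0,0.045],"turn":[0,0,0]},{"slide":[0,0,0.045],"turn":[0,0,0]},{"slide":[0,0,0.045],"turn":[0,0,0]},{"slide":[0,0,0.045],"turn":[0,0,0]},{"slide":[0,0,0.045],"turn":[0,0,0]}]
[{"slide":[0,0,0.05],"turn":[0,0,0]},{"slide":[0,0,0.05],"turn":[0,0,0]},{"slide":[0,0,0],"turn":[0,0,0]},{"slide":[0,0,0],"turn":[0,0,0]},{"slide":[0,0,0],"turn":[0,0,0]}]
```

Call:
arm_command(
  motion=[
    {"slide":[-0.005,0.042,-0.003],"turn":[0,0,0.218]},
    {"slide":[-0.001,0.043,-0.004],"turn":[0,0,0.218]},
    {"slide":[0.004,0.042,-0.003],"turn":[0,0,0.218]},
    {"slide":[0.008,0.041,-0.003],"turn":[0,0,0.218]},
    {"slide":[0.014,0.041,-0.003],"turn":[0,0,0.218]},
  ],
)

```text
t: 8.35
tool_pos: [0.5456, 0.0257, 0.3424]
orientation: [3.051, -0.748, -0.006]
force: [-0.2, 0.4, -1.1]
opening: 0.0259
```

Call:
arm_command(
  motion=[
    {"slide":[0.017,0.038,-0.004],"turn":[0,0,0.218]},
    {"slide":[0.021,0.037,-0.003],"turn":[0,0,0.218]},
    {"slide":[0.026,0.034,-0.003],"turn":[0,0,0.218]},
    {"slide":[0.028,0.031,-0.003],"turn":[0,0,0.218]},
    {"slide":[0.033,0.028,-0.004],"turn":[0,0,0.218]},
  ],
)

```text
t: 8.77
tool_pos: [0.541, -0.059, 0.3491]
orientation: [2.736, -1.541, -0.006]
force: [-1.0, -0.2, -0.5]
opening: 0.0261
```

Call:
arm_command(
  motion=[
    {"slide":[0.034,0.024,-0.003],"turn":[0,0,0.218]},
    {"slide":[0.038,0.02,-0.003],"turn":[0,0,0.218]},
    {"slide":[0.039,0.016,-0.003],"turn":[0,0,0.218]},
    {"slide":[0.041,0.012,-0.004],"turn":[0,0,0.218]},
    {"slide":[0,0,0],"turn":[0,0,0]},
  ],
)

```text
t: 9.18
tool_pos: [0.5372, -0.1283, 0.3548]
orientation: [2.334, -2.099, -0.003]
force: [-0.1, 0.7, -0.1]
opening: 0.0257
```

```bash
python3 - <<'E'
from h import *
st()
Y=Rdown(-83.5)
plan([((.538,-.126,.10),Y),((.538,-.126,.060),Y)],vmax=.02)
snap("scene","s7",(130,130,320,260),4)
E
```

```text
t 9.18 grasp [ 0.5367 -0.1284  0.1878] yaw x -83.9 z [-0.0029 -0.0002 -1.    ] F [-0.1  0.7 -0.1] open 0.0257 q [-0.33  0.03  1.68 -0.    1.43  1.14]
[{"slide":[-0.001,-0.001,0.044],"turn":[0.001,0,-0.003]},{"slide":[-0.001,0,0.044],"turn":[0.001,0,-0.003]},{"slide":[-0.001,-0.001,0.044],"turn":[0.002,0,-0.003]},{"slide":[-0.001,0,0.044],"turn":[0.001,0,-0.003]},{"slide":[-0.002,-0.001,0.043],"turn":[0.001,0,-0.003]}]
[{"slide":[0,0,0.033],"turn":[0,0,0]},{"slide":[0,0,0.034],"turn":[0,0,0]},{"slide":[0,0,0.033],"turn":[0,0,0]},{"slide":[0,0,0],"turn":[0,0,0]},{"slide":[0,0,0],"turn":[0,0,0]}]
```

View pics/s7.png

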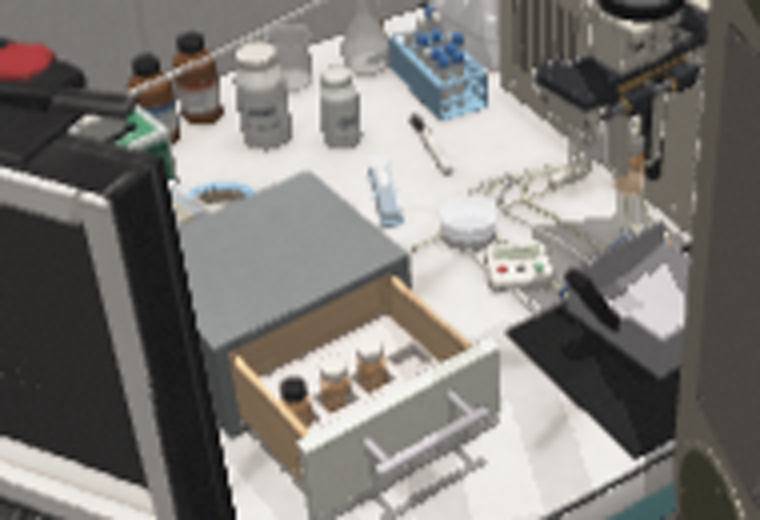

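Call:
arm_command(
  motion=[
    {"slide":[-0.001,-0.001,0.044],"turn":[0,0,0]},
    {"slide":[-0.001,0,0.044],"turn":[0,0,0]},
    {"slide":[-0.001,0,0.044],"turn":[0,0,0]},
    {"slide":[-0.001,0,0.044],"turn":[0,0,0]},
    {"slide":[-0.001,0,0.044],"turn":[0,0,0]},
  ],
)

```text
t: 9.65
tool_pos: [0.5376, -0.1228, 0.2663]
orientation: [2.348, -2.086, -0.004]
force: [-0.4, -0.5, -0.2]
opening: 0.0259
```

Call:
arm_command(
  motion=[
    {"slide":[0,0,0.034],"turn":[0,0,0]},
    {"slide":[0,0,0.034],"turn":[0,0,0]},
    {"slide":[0,0,0.034],"turn":[0,0,0]},
    {"slide":[0,0,0],"turn":[0,0,0]},
    {"slide":[0,0,0],"turn":[0,0,0]},
  ],
)

```text
t: 10.07
tool_pos: [0.5375, -0.123, 0.2261]
orientation: [2.347, -2.087, -0.005]
force: [1.1, -0.5, 0.1]
opening: 0.0258
```

```bash
python3 - <<'E'
from h import *
st()
snap("scene","s8",(200,140,330,240),6)
E
```

```text
t 10.07 grasp [ 0.5369 -0.1228  0.0591] yaw x -83.3 z [-0.0032  0.0013 -1.    ] F [ 1.1 -0.5  0.1] open 0.0258 q [-0.32  0.16  1.79  0.    1.19  1.14]
```

View pics/s8.png

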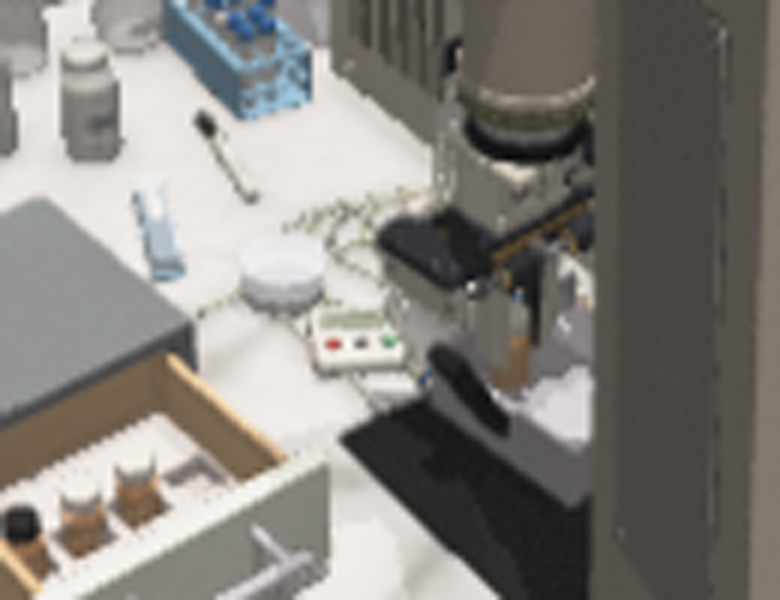

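Call:
arm_command(
  motion=[
    {"slide":[0,0,0],"turn":[0,0,0]},
    {"slide":[0,0,0],"turn":[0,0,0]},
    {"slide":[0,0,0],"turn":[0,0,0]},
    {"slide":[0,0,0],"turn":[0,0,0]},
    {"slide":[0,0,0],"turn":[0,0,0]},
  ],
  gripper=36,
)

```text
t: 10.53
tool_pos: [0.5383, -0.1241, 0.2279]
orientation: [-2.345, 2.091, -0.001]
force: [0.1, 0.4, 0.1]
opening: 0.0333
```

Call:
arm_command(
  motion=[
    {"slide":[0,0,-0.02],"turn":[0,0,0]},
    {"slide":[0,0,-0.06],"turn":[0,0,0]},
    {"slide":[0,0,-0.09],"turn":[0,0,0]},
    {"slide":[0,0,-0.09],"turn":[0,0,0]},
    {"slide":[0,0,-0.06],"turn":[0,0,0]},
  ],
)

```text
t: 10.95
tool_pos: [0.5386, -0.1242, 0.36]
orientation: [-2.344, 2.09, -0.005]
force: [0.1, 0.6, 0.2]
opening: 0.0335
```

```bash
python3 - <<'E'
from h import *
st()
plan([((.548,.152,.17),Rdown(4))],wmax=.12)
snap("scene","s9",(200,140,330,240),6)
snap("top","t9",(250,180,450,285),4)
E
```

```text
t 10.95 grasp [ 0.5392 -0.1243  0.193 ] yaw x -83.5 z [ 0.0036 -0.0011 -1.    ] F [0.1 0.6 0.2] open 0.0335 q [-0.32  0.03  1.68  0.    1.43  1.14]
[{"slide":[-0.052,-0.008,0.004],"turn":[0,-0.001,-0.235]},{"slide":[-0.052,-0.014,0.005],"turn":[-0.001,0,-0.235]},{"slide":[-0.049,-0.02,0.004],"turn":[0,-0.001,-0.234]},{"slide":[-0.047,-0.025,0.005],"turn":[0,0,-0.235]},{"slide":[-0.043,-0.031,0.004],"turn":[0,-0.001,-0.235]}]
[{"slide":[-0.039,-0.035,0.004],"turn":[0,-0.001,-0.235]},{"slide":[-0.035,-0.04,0.005],"turn":[-0.001,0,-0.235]},{"slide":[-0.03,-0.044,0.004],"turn":[0,-0.001,-0.235]},{"slide":[-0.025,-0.047,0.005],"turn":[0,0,-0.234]},{"slide":[-0.019,-0.05,0.004],"turn":[0,-0.001,-0.235]}]
[{"slide":[-0.013,-0.052,0.005],"turn":[-0.001,-0.001,-0.235]},{"slide":[-0.007,-0.052,0.004],"turn":[0,0,-0.235]},{"slide":[-0.001,-0.054,0.004],"turn":[0,-0.001,-0.235]},{"slide":[0,0,0],"turn":[0,0,0]},{"slide":[0,0,0],"turn":[0,0,0]}]
```

View pics/s9.png

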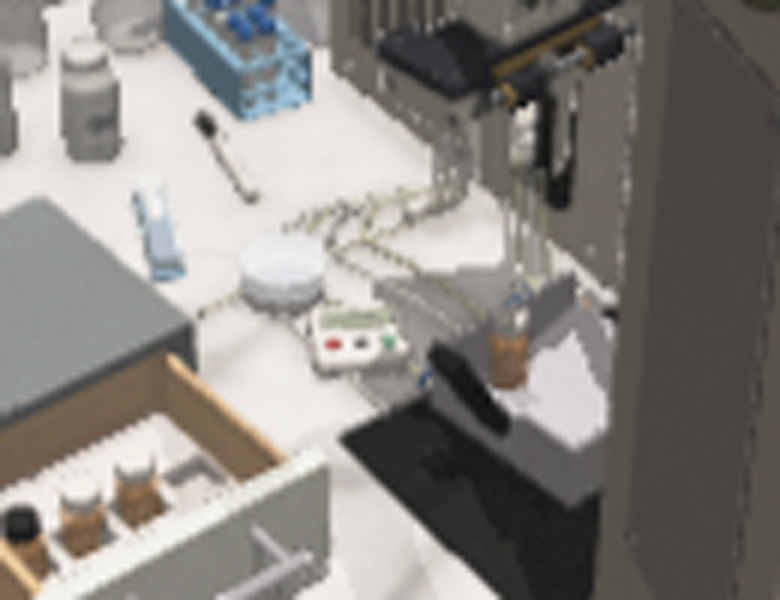

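Call:
arm_command(
  motion=[
    {"slide":[-0.052,-0.008,0.004],"turn":[0,0,-0.235]},
    {"slide":[-0.052,-0.014,0.005],"turn":[0,0,-0.235]},
    {"slide":[-0.049,-0.02,0.004],"turn":[0,0,-0.235]},
    {"slide":[-0.047,-0.025,0.005],"turn":[0,0,-0.235]},
    {"slide":[-0.043,-0.031,0.004],"turn":[0,0,-0.235]},
  ],
)

```text
t: 11.47
tool_pos: [0.5414, -0.0169, 0.346]
orientation: [2.853, -1.314, -0.002]
force: [0.1, 0.7, -0.8]
opening: 0.0336
```

Call:
arm_command(
  motion=[
    {"slide":[-0.039,-0.035,0.004],"turn":[0,0,-0.235]},
    {"slide":[-0.035,-0.04,0.005],"turn":[0,0,-0.235]},
    {"slide":[-0.03,-0.044,0.004],"turn":[0,0,-0.235]},
    {"slide":[-0.025,-0.047,0.005],"turn":[0,0,-0.235]},
    {"slide":[-0.019,-0.05,0.004],"turn":[0,0,-0.235]},
  ],
)

```text
t: 11.88
tool_pos: [0.5448, 0.0893, 0.3372]
orientation: [3.112, -0.432, -0.002]
force: [0.5, 0.4, 0.0]
opening: 0.0335
```

Call:
arm_command(
  motion=[
    {"slide":[-0.013,-0.052,0.005],"turn":[0,0,-0.235]},
    {"slide":[-0.007,-0.052,0.004],"turn":[0,0,-0.235]},
    {"slide":[-0.001,-0.054,0.004],"turn":[0,0,-0.235]},
    {"slide":[0,0,0],"turn":[0,0,0]},
    {"slide":[0,0,0],"turn":[0,0,0]},
  ],
)

```text
t: 12.3
tool_pos: [0.5468, 0.1531, 0.332]
orientation: [3.139, 0.112, -0.002]
force: [-0.5, -1.0, -0.4]
opening: 0.0338
```

```bash
python3 - <<'E'
from h import *
st()
plan([((.5485,.152,.071),Rdown(4))],vmax=.02)
E
```

```text
t 12.3 grasp [0.5466 0.153  0.165 ] yaw x 4.1 z [-0.0014 -0.0004 -1.    ] F [-0.5 -1.  -0.4] open 0.0338 q [ 0.18  0.09  1.67 -0.    1.39  0.11]
[{"slide":[0.001,0.001,0.047],"turn":[0,0.001,0.001]},{"slide":[0.001,0,0.047],"turn":[0,0,0]},{"slide":[0.001,0.001,0.047],"turn":[0,0.001,0.001]},{"slide":[0,0,0.047],"turn":[0.001,0,0.001]},{"slide":[0.001,0.001,0.047],"turn":[0,0.001,0]}]
```

Call:
arm_command(
  motion=[
    {"slide":[0.004,0.003,0.047],"turn":[0,0,0]},
    {"slide":[0,0,0.047],"turn":[0,0,0]},
    {"slide":[0,0,0.047],"turn":[0,0,0]},
    {"slide":[0,0,0.047],"turn":[0,0,0]},
    {"slide":[0,0,0.047],"turn":[0,0,0]},
  ],
)

```text
t: 12.72
tool_pos: [0.5488, 0.1499, 0.2378]
orientation: [3.139, 0.105, -0.0]
force: [0.6, -0.5, 0.0]
opening: 0.0333
```

Call:
arm_command(
  motion=[
    {"slide":[0,0,0],"turn":[0,0,0]},
    {"slide":[0,0,0],"turn":[0,0,0]},
    {"slide":[0,0,0],"turn":[0,0,0]},
    {"slide":[0,0,0],"turn":[0,0,0]},
    {"slide":[0,0,0],"turn":[0,0,0]},
  ],
  gripper=0,
)

```text
t: 13.13
tool_pos: [0.5496, 0.1511, 0.2403]
orientation: [-3.139, -0.111, -0.004]
force: [-0.6, 0.7, -0.3]
opening: 0.026
```

Call:
arm_command(
  motion=[
    {"slide":[0,0,-0.03],"turn":[0,0,0]},
    {"slide":[0,0,-0.06],"turn":[0,0,0]},
    {"slide":[0,0,-0.08],"turn":[0,0,0]},
    {"slide":[0,0,-0.08],"turn":[0,0,0]},
    {"slide":[0,0,-0.03],"turn":[0,0,0]},
  ],
)

```text
t: 13.55
tool_pos: [0.5501, 0.1516, 0.3578]
orientation: [-3.138, -0.112, -0.013]
force: [0.6, -0.2, 0.3]
opening: 0.0258
```

```bash
python3 - <<'E'
from h import *
st()
plan([((.511,-.129,.19),Rdown(-83.5))],wmax=.12)
c=snap("top","t10",(250,180,450,285),4)
snap("scene","s10",(130,130,320,260),4)
E
```

```text
t 13.55 grasp [0.5515 0.1518 0.1908] yaw x 4.1 z [ 0.0083  0.0015 -1.    ] F [ 0.6 -0.2  0.3] open 0.0258 q [0.18 0.07 1.64 0.   1.42 0.11]
[{"slide":[-0.011,0.053,0],"turn":[-0.001,-0.001,0.235]},{"slide":[-0.005,0.054,0],"turn":[-0.001,-0.001,0.235]},{"slide":[0.001,0.055,0],"turn":[-0.001,-0.001,0.235]},{"slide":[0.008,0.053,0],"turn":[-0.001,-0.001,0.236]},{"slide":[0.014,0.053,0],"turn":[-0.001,-0.001,0.235]}]
[{"slide":[0.02,0.051,0],"turn":[-0.001,0,0.235]},{"slide":[0.026,0.048,0.001],"turn":[-0.002,-0.001,0.235]},{"slide":[0.031,0.044,0],"turn":[-0.001,-0.001,0.235]},{"slide":[0.037,0.041,0],"turn":[-0.001,-0.001,0.235]},{"slide":[0.04,0.036,0],"turn":[-0.001,-0.001,0.235]}]
[{"slide":[0.045,0.031,0],"turn":[-0.001,-0.001,0.235]},{"slide":[0.049,0.025,0.001],"turn":[-0.001,-0.001,0.236]},{"slide":[0.051,0.02,0],"turn":[-0.001,-0.001,0.235]},{"slide":[0,0,0],"turn":[0,0,0]},{"slide":[0,0,0],"turn":[0,0,0]}]
```

View pics/s10.png

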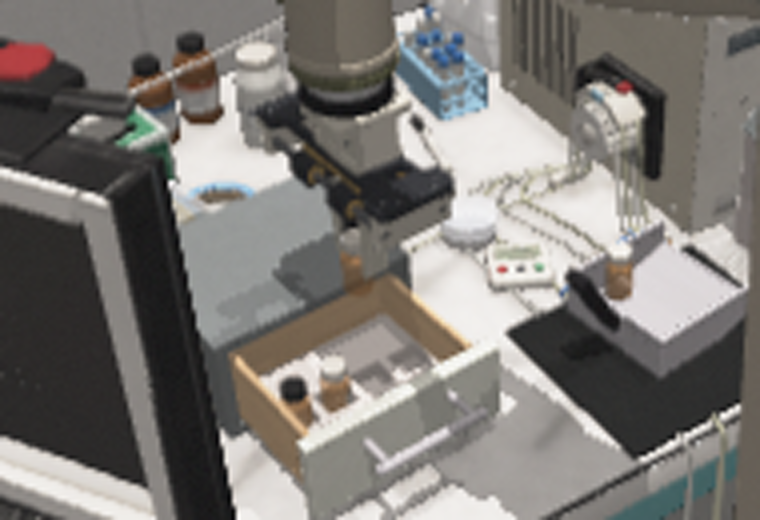

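View pics/t10.png

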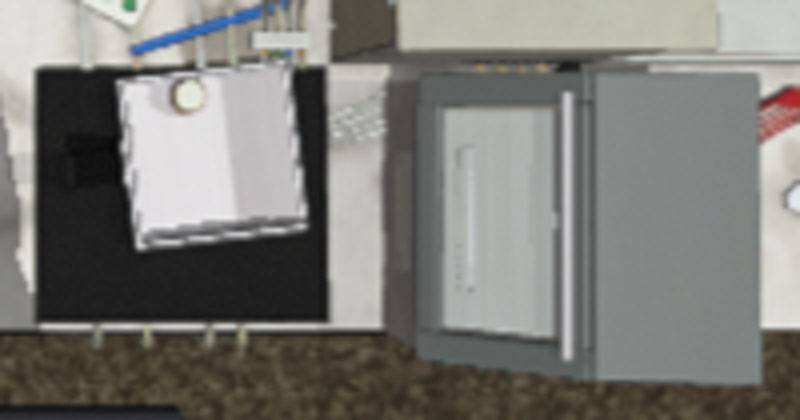

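Call:
arm_command(
  motion=[
    {"slide":[-0.011,0.053,0],"turn":[0,0,0.235]},
    {"slide":[-0.005,0.054,0],"turn":[0,0,0.235]},
    {"slide":[0.001,0.055,0],"turn":[0,0,0.235]},
    {"slide":[0.008,0.053,0],"turn":[0,0,0.235]},
    {"slide":[0.014,0.053,0],"turn":[0,0,0.235]},
  ],
)

```text
t: 14.07
tool_pos: [0.5331, 0.0428, 0.3489]
orientation: [3.035, -0.811, -0.004]
force: [0.5, -0.5, 0.0]
opening: 0.026
```

Call:
arm_command(
  motion=[
    {"slide":[0.02,0.051,0],"turn":[0,0,0.235]},
    {"slide":[0.026,0.048,0],"turn":[0,0,0.235]},
    {"slide":[0.031,0.044,0],"turn":[0,0,0.235]},
    {"slide":[0.037,0.041,0],"turn":[0,0,0.235]},
    {"slide":[0.04,0.036,0],"turn":[0,0,0.235]},
  ],
)

```text
t: 14.48
tool_pos: [0.5179, -0.0652, 0.3489]
orientation: [2.669, -1.655, -0.004]
force: [-0.1, -0.5, -1.2]
opening: 0.0264
```

Call:
arm_command(
  motion=[
    {"slide":[0.045,0.031,0],"turn":[0,0,0.235]},
    {"slide":[0.049,0.025,0],"turn":[0,0,0.235]},
    {"slide":[0.051,0.02,0],"turn":[0,0,0.235]},
    {"slide":[0,0,0],"turn":[0,0,0]},
    {"slide":[0,0,0],"turn":[0,0,0]},
  ],
)

```text
t: 14.9
tool_pos: [0.5093, -0.1301, 0.3492]
orientation: [2.343, -2.091, -0.004]
force: [-0.4, 0.7, 0.0]
opening: 0.0262
```

```bash
python3 - <<'E'
from h import *
st()
Y=Rdown(-83.5)
plan([((.509,-.129,.10),Y),((.509,-.129,.061),Y)],vmax=.02)
snap("scene","s11",(200,140,330,240),6)
E
```

```text
t 14.9 grasp [ 0.5089 -0.13    0.1822] yaw x -83.5 z [-0.0023  0.0009 -1.    ] F [-0.4  0.7  0. ] open 0.0262 q [-0.35 -0.04  1.76  0.    1.42  1.11]
[{"slide":[-0.001,0,0.041],"turn":[0.001,0,0]},{"slide":[0,0,0.041],"turn":[0.001,0.001,0]},{"slide":[-0.001,0,0.041],"turn":[0.001,0,0]},{"slide":[0,0,0.041],"turn":[0,0.001,0]},{"slide":[-0.001,0,0.041],"turn":[0.001,0,0]}]
[{"slide":[0,0,0.049],"turn":[0,0,0]},{"slide":[0,0,0.049],"turn":[0,0,0]},{"slide":[0,0,0],"turn":[0,0,0]},{"slide":[0,0,0],"turn":[0,0,0]},{"slide":[0,0,0],"turn":[0,0,0]}]
```

View pics/s11.png

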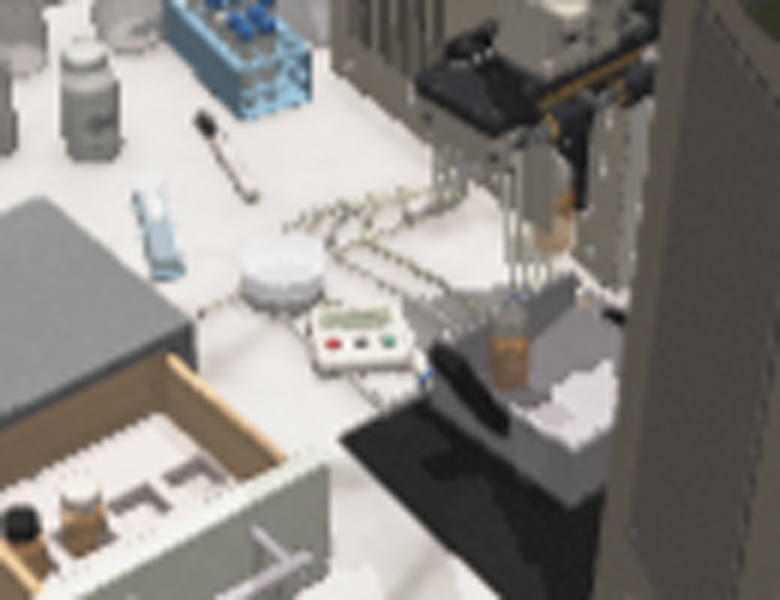

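Call:
arm_command(
  motion=[
    {"slide":[-0.002,0,0.041],"turn":[0,0,0]},
    {"slide":[0,0,0.041],"turn":[0,0,0]},
    {"slide":[0,0,0.041],"turn":[0,0,0]},
    {"slide":[0,0,0.041],"turn":[0,0,0]},
    {"slide":[0,0,0.041],"turn":[0,0,0]},
  ],
)

```text
t: 15.37
tool_pos: [0.5097, -0.1273, 0.2673]
orientation: [2.348, -2.087, -0.002]
force: [0.4, -0.3, 0.1]
opening: 0.0262
```

Call:
arm_command(
  motion=[
    {"slide":[0,0,0.035],"turn":[0,0,0]},
    {"slide":[0,0,0.035],"turn":[0,0,0]},
    {"slide":[0,0,0.027],"turn":[0,0,0]},
    {"slide":[0,0,0],"turn":[0,0,0]},
    {"slide":[0,0,0],"turn":[0,0,0]},
  ],
)

```text
t: 15.78
tool_pos: [0.5096, -0.1279, 0.2292]
orientation: [2.346, -2.089, -0.003]
force: [0.7, -0.5, 0.1]
opening: 0.0263
```

Call:
arm_command(
  motion=[
    {"slide":[0,0,0],"turn":[0,0,0]},
    {"slide":[0,0,0],"turn":[0,0,0]},
    {"slide":[0,0,0],"turn":[0,0,0]},
    {"slide":[0,0,0],"turn":[0,0,0]},
    {"slide":[0,0,0],"turn":[0,0,0]},
  ],
  gripper=36,
)

```text
t: 16.2
tool_pos: [0.5101, -0.1288, 0.2305]
orientation: [-2.344, 2.091, -0.001]
force: [-0.5, 0.2, 0.4]
opening: 0.0332
```

Call:
arm_command(
  motion=[
    {"slide":[0,0,-0.02],"turn":[0,0,0]},
    {"slide":[0,0,-0.06],"turn":[0,0,0]},
    {"slide":[0,0,-0.09],"turn":[0,0,0]},
    {"slide":[0,0,-0.09],"turn":[0,0,0]},
    {"slide":[0,0,-0.06],"turn":[0,0,0]},
  ],
)

```text
t: 16.62
tool_pos: [0.5102, -0.1288, 0.3624]
orientation: [-2.344, 2.09, -0.006]
force: [0.6, -0.3, -0.6]
opening: 0.0337
```

```bash
python3 - <<'E'
from h import *
st()
plan([((.5455,.192,.17),Rdown(4))],wmax=.12)
snap("scene","s12",(200,140,330,240),6)
E
```

```text
t 16.62 grasp [ 0.5108 -0.129   0.1954] yaw x -83.5 z [ 0.0036 -0.0013 -1.    ] F [ 0.6 -0.3 -0.6] open 0.0337 q [-0.34 -0.05  1.75  0.    1.44  1.11]
[{"slide":[-0.06,-0.014,0.005],"turn":[0,-0.001,-0.235]},{"slide":[-0.059,-0.02,0.005],"turn":[0,0,-0.235]},{"slide":[-0.055,-0.028,0.005],"turn":[-0.001,-0.001,-0.234]},{"slide":[-0.053,-0.034,0.004],"turn":[0,0,-0.235]},{"slide":[-0.047,-0.039,0.005],"turn":[0,-0.001,-0.235]}]
[{"slide":[-0.043,-0.045,0.005],"turn":[0,-0.001,-0.235]},{"slide":[-0.037,-0.05,0.005],"turn":[-0.001,0,-0.235]},{"slide":[-0.031,-0.054,0.005],"turn":[0,-0.001,-0.235]},{"slide":[-0.025,-0.057,0.005],"turn":[0,0,-0.234]},{"slide":[-0.018,-0.059,0.005],"turn":[0,-0.001,-0.235]}]
[{"slide":[-0.01,-0.061,0.005],"turn":[0,-0.001,-0.235]},{"slide":[-0.004,-0.063,0.005],"turn":[-0.001,0,-0.235]},{"slide":[0.004,-0.062,0.004],"turn":[0,-0.001,-0.235]},{"slide":[0,0,0],"turn":[0,0,0]},{"slide":[0,0,0],"turn":[0,0,0]}]
```

View pics/s12.png

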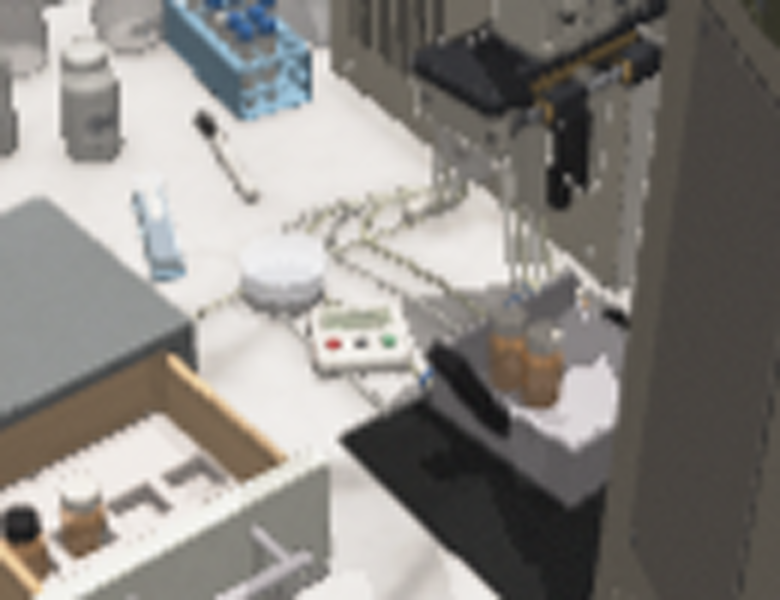

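Two are standing in the scoop. Third.

Call:
arm_command(
  motion=[
    {"slide":[-0.06,-0.014,0.005],"turn":[0,0,-0.235]},
    {"slide":[-0.059,-0.02,0.005],"turn":[0,0,-0.235]},
    {"slide":[-0.055,-0.028,0.005],"turn":[0,0,-0.235]},
    {"slide":[-0.053,-0.034,0.004],"turn":[0,0,-0.235]},
    {"slide":[-0.047,-0.039,0.005],"turn":[0,0,-0.235]},
  ],
)

```text
t: 17.08
tool_pos: [0.5232, -0.0044, 0.3489]
orientation: [-2.853, 1.315, -0.001]
force: [0.3, -1.2, 0.3]
opening: 0.0335
```

Call:
arm_command(
  motion=[
    {"slide":[-0.043,-0.045,0.005],"turn":[0,0,-0.235]},
    {"slide":[-0.037,-0.05,0.005],"turn":[0,0,-0.235]},
    {"slide":[-0.031,-0.054,0.005],"turn":[0,0,-0.235]},
    {"slide":[-0.025,-0.057,0.005],"turn":[0,0,-0.235]},
    {"slide":[-0.018,-0.059,0.005],"turn":[0,0,-0.235]},
  ],
)

```text
t: 17.5
tool_pos: [0.5366, 0.1192, 0.3387]
orientation: [-3.112, 0.432, -0.001]
force: [0.8, -0.0, 0.1]
opening: 0.0339
```

Call:
arm_command(
  motion=[
    {"slide":[-0.01,-0.061,0.005],"turn":[0,0,-0.235]},
    {"slide":[-0.004,-0.063,0.005],"turn":[0,0,-0.235]},
    {"slide":[0.004,-0.062,0.004],"turn":[0,0,-0.235]},
    {"slide":[0,0,0],"turn":[0,0,0]},
    {"slide":[0,0,0],"turn":[0,0,0]},
  ],
)

```text
t: 17.92
tool_pos: [0.5447, 0.1934, 0.3328]
orientation: [3.139, 0.113, -0.0]
force: [-0.9, -0.5, 0.5]
opening: 0.0338
```

```bash
python3 - <<'E'
from h import *
st()
plan([((.5455,.192,.071),Rdown(4))],vmax=.02)
E
```

```text
t 17.92 grasp [0.5446 0.1933 0.1658] yaw x 4.1 z [-0.0003 -0.0002 -1.    ] F [-0.9 -0.5  0.5] open 0.0338 q [ 0.25  0.12  1.64 -0.    1.39  0.18]
[{"slide":[0,0.001,0.047],"turn":[0,0,0.001]},{"slide":[0.001,0,0.048],"turn":[0,0,0.001]},{"slide":[0,0.001,0.047],"turn":[0,0,0.001]},{"slide":[0,0.001,0.048],"turn":[0,0.001,0]},{"slide":[0.001,0.001,0.047],"turn":[0,0,0.001]}]
```

Call:
arm_command(
  motion=[
    {"slide":[0.002,0.004,0.047],"turn":[0,0,0]},
    {"slide":[0,0,0.047],"turn":[0,0,0]},
    {"slide":[0,0,0.047],"turn":[0,0,0]},
    {"slide":[0,0,0.047],"turn":[0,0,0]},
    {"slide":[0,0,0.047],"turn":[0,0,0]},
  ],
)

```text
t: 18.33
tool_pos: [0.5459, 0.1895, 0.2383]
orientation: [3.139, 0.106, 0.001]
force: [-0.3, 1.1, -0.3]
opening: 0.0334
```

Call:
arm_command(
  motion=[
    {"slide":[0,0,0],"turn":[0,0,0]},
    {"slide":[0,0,0],"turn":[0,0,0]},
    {"slide":[0,0,0],"turn":[0,0,0]},
    {"slide":[0,0,0],"turn":[0,0,0]},
    {"slide":[0,0,0],"turn":[0,0,0]},
  ],
  gripper=0,
)

```text
t: 18.75
tool_pos: [0.5465, 0.1908, 0.2404]
orientation: [-3.139, -0.111, -0.004]
force: [0.7, -0.4, 0.7]
opening: 0.0259
```

Call:
arm_command(
  motion=[
    {"slide":[0,0,-0.03],"turn":[0,0,0]},
    {"slide":[0,0,-0.06],"turn":[0,0,0]},
    {"slide":[0,0,-0.08],"turn":[0,0,0]},
    {"slide":[0,0,-0.08],"turn":[0,0,0]},
    {"slide":[0,0,-0.03],"turn":[0,0,0]},
  ],
)

```text
t: 19.17
tool_pos: [0.547, 0.1913, 0.3579]
orientation: [-3.138, -0.112, -0.013]
force: [2.3, -0.3, 0.9]
opening: 0.0259
```

```bash
python3 - <<'E'
from h import *
st()
plan([((.481,-.133,.20),Rdown(-83.5))],wmax=.12)
c=snap("top","t13",(250,180,450,285),4)
snap("scene","s13",(130,130,320,260),4)
E
```

```text
t 19.17 grasp [0.5484 0.1916 0.1909] yaw x 4.1 z [ 0.0082  0.0021 -1.    ] F [ 2.3 -0.3  0.9] open 0.0259 q [0.25 0.1  1.61 0.   1.43 0.18]
[{"slide":[-0.017,0.061,-0.002],"turn":[-0.001,-0.001,0.235]},{"slide":[-0.01,0.063,-0.002],"turn":[-0.001,-0.001,0.235]},{"slide":[-0.002,0.063,-0.002],"turn":[-0.001,0,0.235]},{"slide":[0.005,0.064,-0.002],"turn":[-0.002,-0.001,0.236]},{"slide":[0.012,0.062,-0.002],"turn":[-0.001,-0.001,0.235]}]
[{"slide":[0.02,0.06,-0.001],"turn":[-0.001,-0.001,0.235]},{"slide":[0.027,0.058,-0.002],"turn":[-0.001,-0.001,0.235]},{"slide":[0.033,0.054,-0.002],"turn":[-0.001,-0.001,0.235]},{"slide":[0.04,0.05,-0.002],"turn":[-0.002,0,0.235]},{"slide":[0.045,0.045,-0.001],"turn":[-0.001,-0.001,0.235]}]
[{"slide":[0.05,0.04,-0.002],"turn":[-0.001,-0.001,0.236]},{"slide":[0.055,0.033,-0.002],"turn":[-0.001,-0.001,0.235]},{"slide":[0.058,0.027,-0.002],"turn":[-0.001,-0.001,0.235]},{"slide":[0,0,0],"turn":[0,0,0]},{"slide":[0,0,0],"turn":[0,0,0]}]
```

View pics/s13.png

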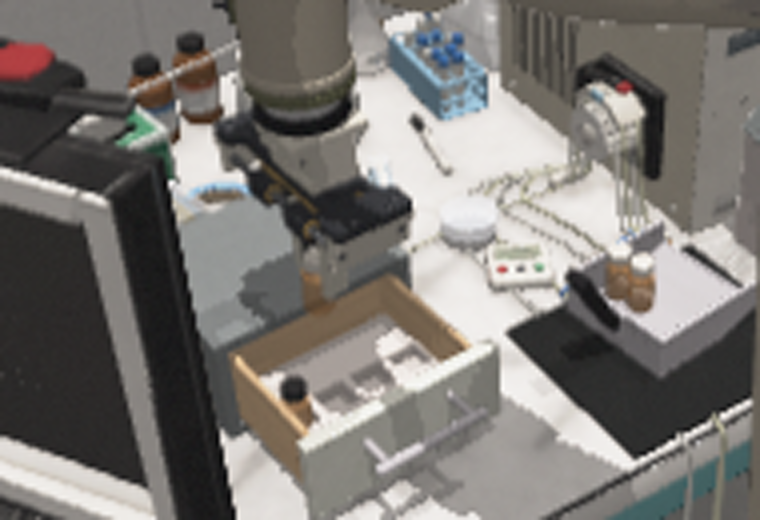

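View pics/t13.png

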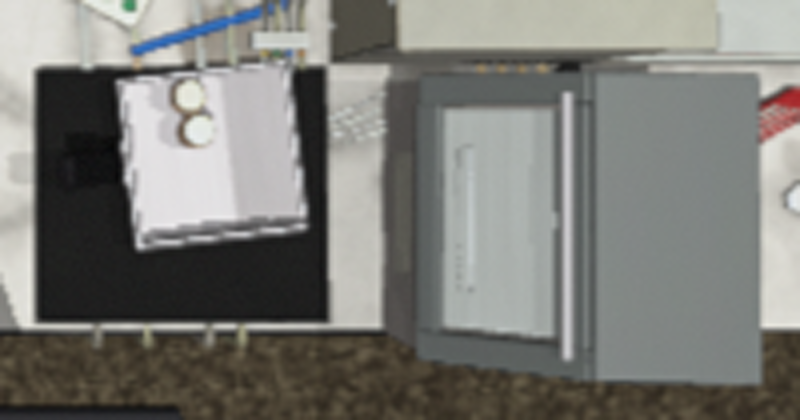

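Call:
arm_command(
  motion=[
    {"slide":[-0.017,0.061,-0.002],"turn":[0,0,0.235]},
    {"slide":[-0.01,0.063,-0.002],"turn":[0,0,0.235]},
    {"slide":[-0.002,0.063,-0.002],"turn":[0,0,0.235]},
    {"slide":[0.005,0.064,-0.002],"turn":[0,0,0.235]},
    {"slide":[0.012,0.062,-0.002],"turn":[0,0,0.235]},
  ],
)

```text
t: 19.68
tool_pos: [0.5194, 0.0655, 0.3529]
orientation: [3.034, -0.81, -0.004]
force: [-0.4, -0.6, -0.1]
opening: 0.0262
```

Call:
arm_command(
  motion=[
    {"slide":[0.02,0.06,-0.002],"turn":[0,0,0.235]},
    {"slide":[0.027,0.058,-0.002],"turn":[0,0,0.235]},
    {"slide":[0.033,0.054,-0.002],"turn":[0,0,0.235]},
    {"slide":[0.04,0.05,-0.002],"turn":[0,0,0.235]},
    {"slide":[0.045,0.045,-0.002],"turn":[0,0,0.235]},
  ],
)

```text
t: 20.1
tool_pos: [0.4943, -0.0593, 0.357]
orientation: [2.67, -1.655, -0.004]
force: [0.3, 0.3, -1.1]
opening: 0.0262
```

Call:
arm_command(
  motion=[
    {"slide":[0.05,0.04,-0.002],"turn":[0,0,0.235]},
    {"slide":[0.055,0.033,-0.002],"turn":[0,0,0.235]},
    {"slide":[0.058,0.027,-0.002],"turn":[0,0,0.235]},
    {"slide":[0,0,0],"turn":[0,0,0]},
    {"slide":[0,0,0],"turn":[0,0,0]},
  ],
)

```text
t: 20.52
tool_pos: [0.4793, -0.1345, 0.3597]
orientation: [2.343, -2.092, -0.003]
force: [0.1, 0.4, -0.9]
opening: 0.0266
```

```bash
python3 - <<'E'
from h import *
st()
Y=Rdown(-83.5)
plan([((.4815,-.132,.10),Y),((.4815,-.132,.061),Y)],vmax=.02)
E
```

```text
t 20.52 grasp [ 0.4789 -0.1343  0.1927] yaw x -83.5 z [-0.002  0.001 -1.   ] F [ 0.1  0.4 -0.9] open 0.0266 q [-0.38 -0.12  1.82  0.    1.44  1.08]
[{"slide":[-0.001,-0.001,0.046],"turn":[0.001,0,0]},{"slide":[-0.001,-0.002,0.047],"turn":[0.001,0.001,0]},{"slide":[-0.001,-0.001,0.046],"turn":[0,0,-0.001]},{"slide":[-0.001,-0.001,0.046],"turn":[0.001,0.001,0]},{"slide":[-0.001,-0.002,0.047],"turn":[0.001,0,0]}]
[{"slide":[0,0,0.049],"turn":[0,0,0]},{"slide":[0,0,0.048],"turn":[0,0,0]},{"slide":[0,0,0],"turn":[0,0,0]},{"slide":[0,0,0],"turn":[0,0,0]},{"slide":[0,0,0],"turn":[0,0,0]}]
```

Call:
arm_command(
  motion=[
    {"slide":[-0.004,-0.005,0.046],"turn":[0,0,0]},
    {"slide":[0,0,0.046],"turn":[0,0,0]},
    {"slide":[0,0,0.046],"turn":[0,0,0]},
    {"slide":[0,0,0.046],"turn":[0,0,0]},
    {"slide":[0,0,0.046],"turn":[0,0,0]},
  ],
)

```text
t: 20.93
tool_pos: [0.4815, -0.1304, 0.2673]
orientation: [2.348, -2.087, -0.002]
force: [0.6, -0.5, -0.0]
opening: 0.026
```

Call:
arm_command(
  motion=[
    {"slide":[0,0,0.035],"turn":[0,0,0]},
    {"slide":[0,0,0.035],"turn":[0,0,0]},
    {"slide":[0,0,0.027],"turn":[0,0,0]},
    {"slide":[0,0,0],"turn":[0,0,0]},
    {"slide":[0,0,0],"turn":[0,0,0]},
  ],
)

```text
t: 21.35
tool_pos: [0.4814, -0.131, 0.2295]
orientation: [2.346, -2.089, -0.003]
force: [0.9, -0.8, -0.0]
opening: 0.0263
```

Call:
arm_command(
  motion=[
    {"slide":[0,0,0],"turn":[0,0,0]},
    {"slide":[0,0,0],"turn":[0,0,0]},
    {"slide":[0,0,0],"turn":[0,0,0]},
    {"slide":[0,0,0],"turn":[0,0,0]},
    {"slide":[0,0,0],"turn":[0,0,0]},
  ],
  gripper=36,
)

```text
t: 21.77
tool_pos: [0.4819, -0.1319, 0.2309]
orientation: [-2.344, 2.091, -0.001]
force: [-0.6, 0.6, -0.3]
opening: 0.0335
```

Call:
arm_command(
  motion=[
    {"slide":[0,0,-0.02],"turn":[0,0,0]},
    {"slide":[0,0,-0.06],"turn":[0,0,0]},
    {"slide":[0,0,-0.09],"turn":[0,0,0]},
    {"slide":[0,0,-0.09],"turn":[0,0,0]},
    {"slide":[0,0,-0.06],"turn":[0,0,0]},
  ],
)

```text
t: 22.18
tool_pos: [0.482, -0.132, 0.3627]
orientation: [-2.344, 2.09, -0.006]
force: [0.0, -0.1, 1.3]
opening: 0.0332
```

```bash
python3 - <<'E'
from h import *
st()
plan([((.543,.232,.17),Rdown(4))],wmax=.12)
snap("scene","s14",(200,140,330,240),6)
E
```

```text
t 22.18 grasp [ 0.4826 -0.1322  0.1957] yaw x -83.5 z [ 0.0035 -0.0013 -1.    ] F [ 0.  -0.1  1.3] open 0.0332 q [-0.37 -0.12  1.82  0.    1.44  1.09]
[{"slide":[-0.068,-0.02,0.005],"turn":[0,-0.001,-0.235]},{"slide":[-0.066,-0.027,0.005],"turn":[0,0,-0.235]},{"slide":[-0.061,-0.035,0.005],"turn":[-0.001,-0.001,-0.234]},{"slide":[-0.058,-0.042,0.005],"turn":[0,0,-0.235]},{"slide":[-0.051,-0.048,0.005],"turn":[0,-0.001,-0.235]}]
[{"slide":[-0.046,-0.054,0.005],"turn":[0,-0.001,-0.235]},{"slide":[-0.04,-0.059,0.005],"turn":[0,0,-0.235]},{"slide":[-0.032,-0.064,0.005],"turn":[-0.001,-0.001,-0.235]},{"slide":[-0.024,-0.066,0.004],"turn":[0,-0.001,-0.234]},{"slide":[-0.016,-0.069,0.005],"turn":[0,0,-0.235]}]
[{"slide":[-0.009,-0.071,0.005],"turn":[0,-0.001,-0.235]},{"slide":[0,-0.071,0.005],"turn":[-0.001,0,-0.235]},{"slide":[0.009,-0.071,0.005],"turn":[0,-0.001,-0.235]},{"slide":[0,0,0],"turn":[0,0,0]},{"slide":[0,0,0],"turn":[0,0,0]}]
```

View pics/s14.png

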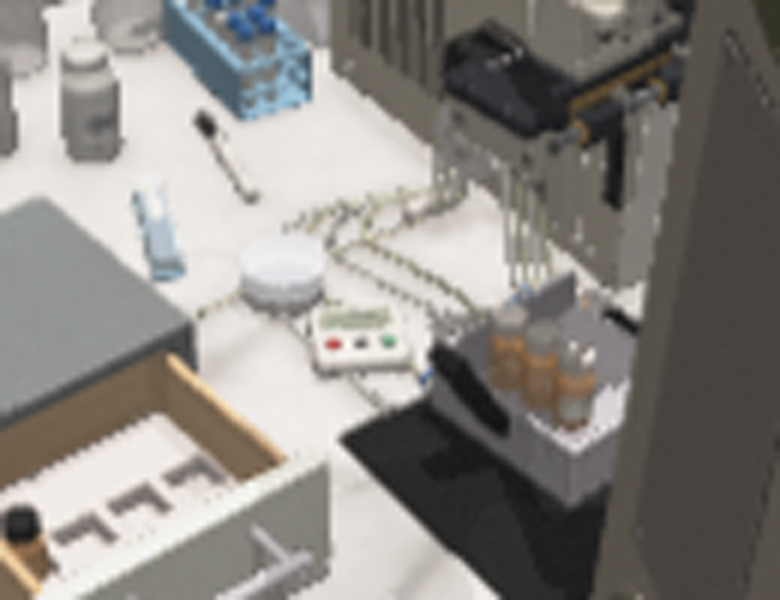

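Call:
arm_command(
  motion=[
    {"slide":[-0.068,-0.02,0.005],"turn":[0,0,-0.235]},
    {"slide":[-0.066,-0.027,0.005],"turn":[0,0,-0.235]},
    {"slide":[-0.061,-0.035,0.005],"turn":[0,0,-0.235]},
    {"slide":[-0.058,-0.042,0.005],"turn":[0,0,-0.235]},
    {"slide":[-0.051,-0.048,0.005],"turn":[0,0,-0.235]},
  ],
)

```text
t: 22.65
tool_pos: [0.5051, 0.0091, 0.3488]
orientation: [-2.853, 1.315, -0.001]
force: [0.4, 0.8, -0.9]
opening: 0.0336
```

Call:
arm_command(
  motion=[
    {"slide":[-0.046,-0.054,0.005],"turn":[0,0,-0.235]},
    {"slide":[-0.04,-0.059,0.005],"turn":[0,0,-0.235]},
    {"slide":[-0.032,-0.064,0.005],"turn":[0,0,-0.235]},
    {"slide":[-0.024,-0.066,0.004],"turn":[0,0,-0.235]},
    {"slide":[-0.016,-0.069,0.005],"turn":[0,0,-0.235]},
  ],
)

```text
t: 23.07
tool_pos: [0.5285, 0.1493, 0.3392]
orientation: [-3.112, 0.432, -0.001]
force: [0.7, -0.7, -1.2]
opening: 0.0338
```

Call:
arm_command(
  motion=[
    {"slide":[-0.009,-0.071,0.005],"turn":[0,0,-0.235]},
    {"slide":[0,-0.071,0.005],"turn":[0,0,-0.235]},
    {"slide":[0.009,-0.071,0.005],"turn":[0,0,-0.235]},
    {"slide":[0,0,0],"turn":[0,0,0]},
    {"slide":[0,0,0],"turn":[0,0,0]},
  ],
)

```text
t: 23.48
tool_pos: [0.5423, 0.2336, 0.3327]
orientation: [3.139, 0.114, -0.001]
force: [0.1, -0.2, -0.3]
opening: 0.0334
```

```bash
python3 - <<'E'
from h import *
st()
plan([((.5425,.232,.071),Rdown(4))],vmax=.02)
snap("scene","s15",(130,130,320,260),4)
E
```

```text
t 23.48 grasp [0.5422 0.2335 0.1657] yaw x 4.2 z [-0.0004 -0.0002 -1.    ] F [ 0.1 -0.2 -0.3] open 0.0334 q [ 0.32  0.15  1.6  -0.    1.39  0.25]
[{"slide":[0,0.001,0.047],"turn":[0,0,0.001]},{"slide":[0,0.001,0.048],"turn":[0,0,0.001]},{"slide":[0,0,0.047],"turn":[0,0.001,0.001]},{"slide":[0,0.001,0.047],"turn":[0,0,0.001]},{"slide":[0,0.001,0.048],"turn":[0,0,0.001]}]
```

View pics/s15.png

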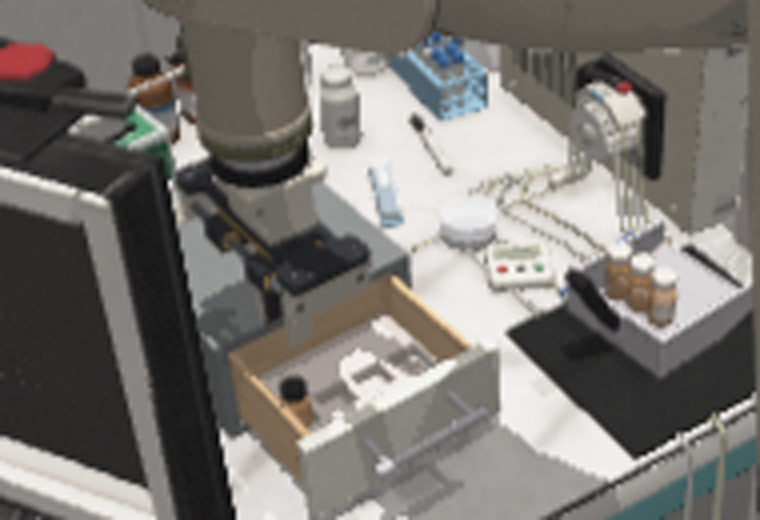

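Call:
arm_command(
  motion=[
    {"slide":[0.001,0.004,0.047],"turn":[0,0,0]},
    {"slide":[0,0,0.047],"turn":[0,0,0]},
    {"slide":[0,0,0.047],"turn":[0,0,0]},
    {"slide":[0,0,0.047],"turn":[0,0,0]},
    {"slide":[0,0,0.047],"turn":[0,0,0]},
  ],
)

```text
t: 23.95
tool_pos: [0.5431, 0.2293, 0.2384]
orientation: [3.14, 0.106, 0.001]
force: [-0.4, -0.6, -0.1]
opening: 0.0332
```

Call:
arm_command(
  motion=[
    {"slide":[0,0,0],"turn":[0,0,0]},
    {"slide":[0,0,0],"turn":[0,0,0]},
    {"slide":[0,0,0],"turn":[0,0,0]},
    {"slide":[0,0,0],"turn":[0,0,0]},
    {"slide":[0,0,0],"turn":[0,0,0]},
  ],
  gripper=0,
)

```text
t: 24.37
tool_pos: [0.5436, 0.2308, 0.2404]
orientation: [-3.139, -0.111, -0.004]
force: [-1.2, -0.2, -0.5]
opening: 0.0263
```

Call:
arm_command(
  motion=[
    {"slide":[0,0,-0.03],"turn":[0,0,0]},
    {"slide":[0,0,-0.06],"turn":[0,0,0]},
    {"slide":[0,0,-0.08],"turn":[0,0,0]},
    {"slide":[0,0,-0.08],"turn":[0,0,0]},
    {"slide":[0,0,-0.03],"turn":[0,0,0]},
  ],
)

```text
t: 24.78
tool_pos: [0.5442, 0.2313, 0.358]
orientation: [-3.137, -0.112, -0.013]
force: [-0.0, 0.9, 0.3]
opening: 0.0262
```

```bash
python3 - <<'E'
from h import *
st()
plan([((.454,-.135,.20),Rdown(-83.5))],wmax=.12)
c=snap("top","t16",(250,180,450,285),4)
snap("scene","s16",(130,130,320,260),4)
E
```

```text
t 24.78 grasp [0.5455 0.2317 0.191 ] yaw x 4.1 z [ 0.0082  0.0027 -1.    ] F [-0.   0.9  0.3] open 0.0262 q [0.32 0.13 1.58 0.   1.43 0.24]
[{"slide":[-0.022,0.069,-0.002],"turn":[-0.001,-0.001,0.235]},{"slide":[-0.015,0.071,-0.002],"turn":[-0.001,-0.001,0.235]},{"slide":[-0.005,0.072,-0.002],"turn":[-0.002,0,0.235]},{"slide":[0.003,0.072,-0.002],"turn":[-0.001,-0.001,0.236]},{"slide":[0.011,0.072,-0.002],"turn":[-0.001,-0.001,0.235]}]
[{"slide":[0.02,0.07,-0.002],"turn":[-0.001,-0.001,0.235]},{"slide":[0.028,0.067,-0.002],"turn":[-0.002,0,0.235]},{"slide":[0.035,0.063,-0.001],"turn":[-0.001,-0.001,0.235]},{"slide":[0.043,0.059,-0.002],"turn":[-0.001,-0.001,0.235]},{"slide":[0.049,0.053,-0.002],"turn":[-0.001,-0.001,0.235]}]
[{"slide":[0.055,0.047,-0.002],"turn":[-0.002,0,0.236]},{"slide":[0.061,0.041,-0.001],"turn":[-0.001,-0.001,0.235]},{"slide":[0.065,0.033,-0.002],"turn":[-0.001,-0.001,0.235]},{"slide":[0,0,0],"turn":[0,0,0]},{"slide":[0,0,0],"turn":[0,0,0]}]
```

View pics/s16.png

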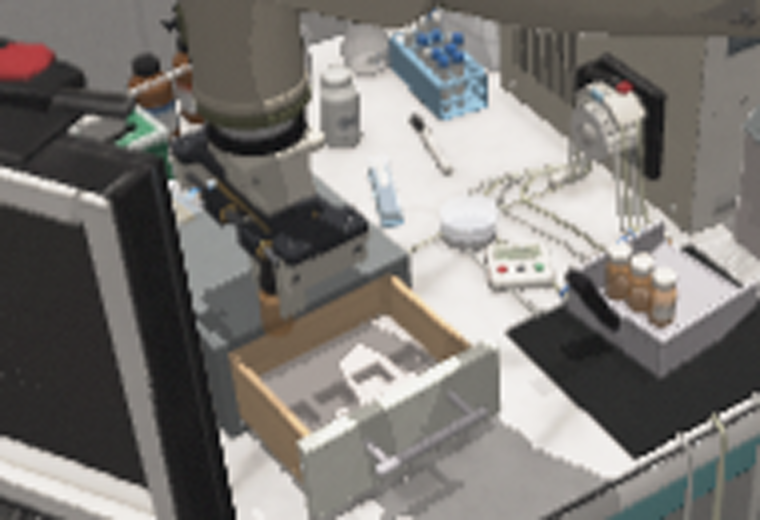

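View pics/t16.png

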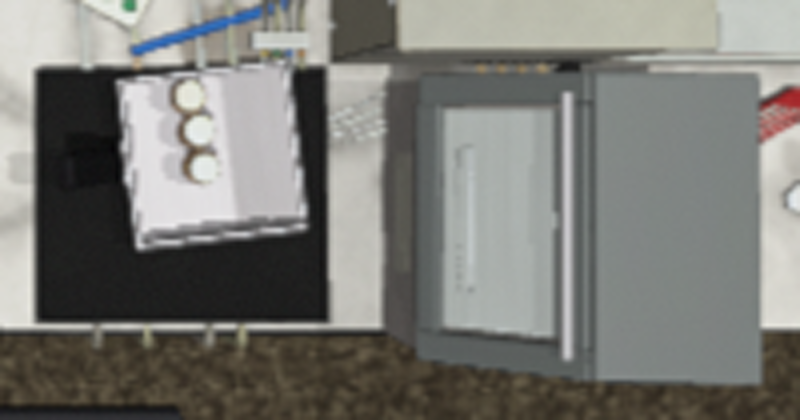

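Call:
arm_command(
  motion=[
    {"slide":[-0.022,0.069,-0.002],"turn":[0,0,0.235]},
    {"slide":[-0.015,0.071,-0.002],"turn":[0,0,0.235]},
    {"slide":[-0.005,0.072,-0.002],"turn":[0,0,0.235]},
    {"slide":[0.003,0.072,-0.002],"turn":[0,0,0.235]},
    {"slide":[0.011,0.072,-0.002],"turn":[0,0,0.235]},
  ],
)

```text
t: 25.3
tool_pos: [0.5072, 0.0892, 0.3529]
orientation: [3.034, -0.81, -0.004]
force: [0.9, 0.4, -0.2]
opening: 0.0264
```

Call:
arm_command(
  motion=[
    {"slide":[0.02,0.07,-0.002],"turn":[0,0,0.235]},
    {"slide":[0.028,0.067,-0.002],"turn":[0,0,0.235]},
    {"slide":[0.035,0.063,-0.002],"turn":[0,0,0.235]},
    {"slide":[0.043,0.059,-0.002],"turn":[0,0,0.235]},
    {"slide":[0.049,0.053,-0.002],"turn":[0,0,0.235]},
  ],
)

```text
t: 25.72
tool_pos: [0.4727, -0.0518, 0.3571]
orientation: [2.67, -1.654, -0.003]
force: [0.5, 0.5, -0.0]
opening: 0.0262
```

Call:
arm_command(
  motion=[
    {"slide":[0.055,0.047,-0.002],"turn":[0,0,0.235]},
    {"slide":[0.061,0.041,-0.002],"turn":[0,0,0.235]},
    {"slide":[0.065,0.033,-0.002],"turn":[0,0,0.235]},
    {"slide":[0,0,0],"turn":[0,0,0]},
    {"slide":[0,0,0],"turn":[0,0,0]},
  ],
)

```text
t: 26.13
tool_pos: [0.4522, -0.1367, 0.3597]
orientation: [2.342, -2.093, -0.003]
force: [-0.2, -0.2, -0.2]
opening: 0.0263
```

```bash
python3 - <<'E'
from h import *
st()
Y=Rdown(-83.5)
plan([((.453,-.134,.10),Y),((.453,-.134,.061),Y)],vmax=.02)
E
```

```text
t 26.13 grasp [ 0.4519 -0.1365  0.1927] yaw x -83.6 z [-0.0019  0.0009 -1.    ] F [-0.2 -0.2 -0.2] open 0.0263 q [-0.4  -0.2   1.89  0.    1.45  1.06]
[{"slide":[-0.001,-0.001,0.046],"turn":[0.001,0,-0.001]},{"slide":[-0.001,0,0.047],"turn":[0,0.001,0]},{"slide":[-0.002,-0.001,0.046],"turn":[0.001,0,-0.001]},{"slide":[-0.001,0,0.046],"turn":[0.001,0.001,0]},{"slide":[-0.001,-0.001,0.047],"turn":[0.001,0,-0.001]}]
[{"slide":[0,0,0.049],"turn":[0,0,0]},{"slide":[0,0,0.048],"turn":[0,0,0]},{"slide":[0,0,0],"turn":[0,0,0]},{"slide":[0,0,0],"turn":[0,0,0]},{"slide":[0,0,0],"turn":[0,0,0]}]
```

Call:
arm_command(
  motion=[
    {"slide":[-0.006,-0.003,0.046],"turn":[0,0,0]},
    {"slide":[0,0,0.046],"turn":[0,0,0]},
    {"slide":[0,0,0.046],"turn":[0,0,0]},
    {"slide":[0,0,0.046],"turn":[0,0,0]},
    {"slide":[0,0,0.046],"turn":[0,0,0]},
  ],
)

```text
t: 26.55
tool_pos: [0.4537, -0.1317, 0.2673]
orientation: [2.348, -2.087, -0.002]
force: [0.8, 0.0, -0.4]
opening: 0.0258
```

Call:
arm_command(
  motion=[
    {"slide":[0,0,0.035],"turn":[0,0,0]},
    {"slide":[0,0,0.035],"turn":[0,0,0]},
    {"slide":[0,0,0.027],"turn":[0,0,0]},
    {"slide":[0,0,0],"turn":[0,0,0]},
    {"slide":[0,0,0],"turn":[0,0,0]},
  ],
)

```text
t: 26.97
tool_pos: [0.4535, -0.1323, 0.2295]
orientation: [2.346, -2.089, -0.003]
force: [0.3, -0.2, 0.4]
opening: 0.0262
```

Call:
arm_command(
  motion=[
    {"slide":[0,0,0],"turn":[0,0,0]},
    {"slide":[0,0,0],"turn":[0,0,0]},
    {"slide":[0,0,0],"turn":[0,0,0]},
    {"slide":[0,0,0],"turn":[0,0,0]},
    {"slide":[0,0,0],"turn":[0,0,0]},
  ],
  gripper=36,
)

```text
t: 27.38
tool_pos: [0.454, -0.1333, 0.2309]
orientation: [-2.344, 2.091, -0.001]
force: [0.5, 0.1, -0.2]
opening: 0.0332
```

Call:
arm_command(
  motion=[
    {"slide":[0,0,-0.02],"turn":[0,0,0]},
    {"slide":[0,0,-0.06],"turn":[0,0,0]},
    {"slide":[0,0,-0.09],"turn":[0,0,0]},
    {"slide":[0,0,-0.09],"turn":[0,0,0]},
    {"slide":[0,0,-0.06],"turn":[0,0,0]},
  ],
)

```text
t: 27.8
tool_pos: [0.4541, -0.1333, 0.3626]
orientation: [-2.344, 2.09, -0.005]
force: [1.3, -0.0, 0.3]
opening: 0.0335
```

Call:
arm_command(
  motion=[
    {"slide":[-0.06,0,-0.02],"turn":[0,0,0]},
    {"slide":[-0.1,0,0],"turn":[0,0,0]},
    {"slide":[-0.1,0,0],"turn":[0,0,0]},
    {"slide":[-0.1,0,0],"turn":[0,0,0]},
    {"slide":[-0.1,0,0],"turn":[0,0,0]},
  ],
)

```text
t: 28.22
tool_pos: [0.4322, 0.0511, 0.3674]
orientation: [-2.343, 2.091, -0.002]
force: [0.5, -0.3, -0.8]
opening: 0.0336
```

```bash
python3 - <<'E'
from h import *
st()
c=snap("top","t17",(250,180,450,285),4)
snap("scene","s17",(220,170,330,250),7)
E
```

```text
t 28.22 grasp [0.4325 0.0511 0.2004] yaw x -83.5 z [ 0.0015  0.     -1.    ] F [ 0.5 -0.3 -0.8] open 0.0336 q [-0.   -0.31  1.97  0.    1.48  1.46]
```

View pics/s17.png

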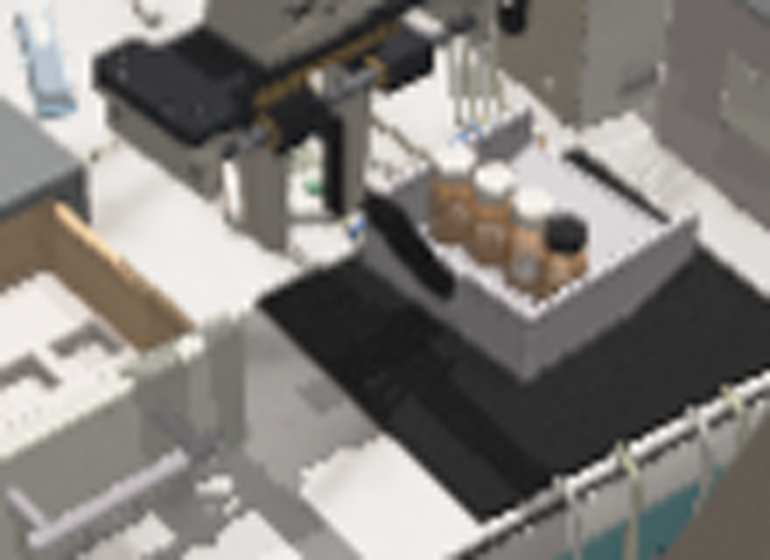

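View pics/t17.png

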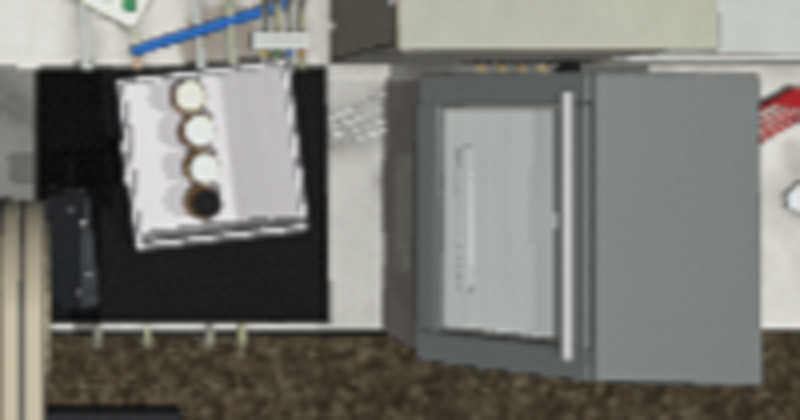

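```bash
python3 - <<'E'
from h import *
plan([((.4255,.163,.13),Rdown(4)),((.4255,.163,.075),Rdown(4))],wmax=.12)
E
```

```text
[{"slide":[-0.021,-0.001,0.014],"turn":[0,0,-0.234]},{"slide":[-0.02,-0.004,0.013],"turn":[-0.001,0,-0.234]},{"slide":[-0.02,-0.006,0.014],"turn":[0,0,-0.234]},{"slide":[-0.019,-0.009,0.013],"turn":[0,0,-0.233]},{"slide":[-0.019,-0.01,0.014],"turn":[-0.001,0,-0.234]}]
[{"slide":[-0.016,-0.013,0.013],"turn":[0,0,-0.234]},{"slide":[-0.015,-0.014,0.014],"turn":[-0.001,0.001,-0.234]},{"slide":[-0.014,-0.016,0.013],"turn":[0,0,-0.234]},{"slide":[-0.011,-0.018,0.014],"turn":[0,0,-0.234]},{"slide":[-0.009,-0.019,0.013],"turn":[-0.001,0,-0.234]}]
[{"slide":[-0.007,-0.02,0.014],"turn":[0,0,-0.233]},{"slide":[-0.005,-0.02,0.013],"turn":[0,0,-0.234]},{"slide":[-0.002,-0.021,0.014],"turn":[-0.001,0,-0.234]},{"slide":[0,0,0.069],"turn":[0,0,0]},{"slide":[0,0,0.068],"turn":[0,0,0]}]
```

Call:
arm_command(
  motion=[
    {"slide":[-0.021,-0.001,0.013],"turn":[0,0,-0.234]},
    {"slide":[-0.02,-0.004,0.013],"turn":[0,0,-0.234]},
    {"slide":[-0.02,-0.006,0.013],"turn":[0,0,-0.234]},
    {"slide":[-0.019,-0.009,0.013],"turn":[0,0,-0.234]},
    {"slide":[-0.019,-0.01,0.013],"turn":[0,0,-0.234]},
  ],
  gripper=25,
)

```text
t: 28.73
tool_pos: [0.4307, 0.0912, 0.3407]
orientation: [-2.851, 1.318, -0.001]
force: [-0.2, -0.1, -0.4]
opening: 0.0231
```

Call:
arm_command(
  motion=[
    {"slide":[-0.016,-0.013,0.013],"turn":[0,0,-0.234]},
    {"slide":[-0.015,-0.014,0.013],"turn":[0,0,-0.234]},
    {"slide":[-0.014,-0.016,0.013],"turn":[0,0,-0.234]},
    {"slide":[-0.011,-0.018,0.013],"turn":[0,0,-0.234]},
    {"slide":[-0.009,-0.019,0.013],"turn":[0,0,-0.234]},
  ],
)

```text
t: 29.15
tool_pos: [0.4288, 0.1329, 0.3147]
orientation: [3.11, -0.44, 0.001]
force: [1.2, -0.2, -0.5]
opening: 0.0235
```

Call:
arm_command(
  motion=[
    {"slide":[-0.007,-0.02,0.013],"turn":[0,0,-0.234]},
    {"slide":[-0.005,-0.02,0.013],"turn":[0,0,-0.234]},
    {"slide":[-0.002,-0.021,0.013],"turn":[0,0,-0.234]},
    {"slide":[0,0,0],"turn":[0,0,0]},
    {"slide":[0,0,0],"turn":[0,0,0]},
  ],
)

```text
t: 29.57
tool_pos: [0.4273, 0.1579, 0.2989]
orientation: [3.14, 0.096, -0.001]
force: [-0.3, 0.5, -0.2]
opening: 0.0235
```

```bash
python3 - <<'E'
from h import *
plan([((.4255,.163,.075),Rdown(4))],vmax=.02)
st()
snap("scene","s18",(130,130,320,260),4)
E
```

```text
[{"slide":[-0.001,-0.004,0.047],"turn":[0,0,-0.006]},{"slide":[-0.001,-0.005,0.048],"turn":[0.001,0.001,-0.005]},{"slide":[-0.002,-0.004,0.047],"turn":[0,0,-0.006]},{"slide":[0,0,0],"turn":[0,0,0]},{"slide":[0,0,0],"turn":[0,0,0]}]
t 29.57 grasp [0.4272 0.1579 0.1319] yaw x 3.5 z [-0.0004 -0.0004 -1.    ] F [-0.3  0.5 -0.2] open 0.0235 q [ 0.24 -0.19  2.   -0.    1.33  0.18]
```

View pics/s18.png

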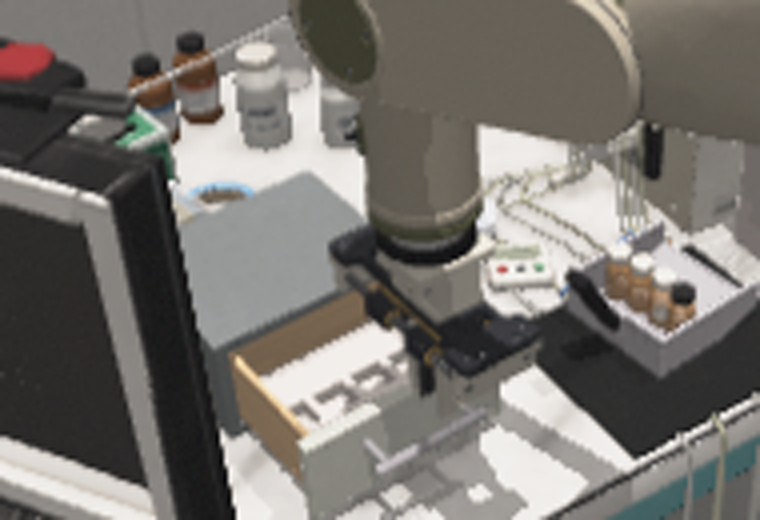

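Call:
arm_command(
  motion=[
    {"slide":[-0.004,-0.013,0.047],"turn":[0,0,-0.017]},
    {"slide":[0,0,0.047],"turn":[0,0,0]},
    {"slide":[0,0,0.047],"turn":[0,0,0]},
    {"slide":[0,0,0],"turn":[0,0,0]},
    {"slide":[0,0,0],"turn":[0,0,0]},
  ],
)

```text
t: 30.03
tool_pos: [0.425, 0.1628, 0.2421]
orientation: [3.139, 0.11, -0.003]
force: [1.1, 0.3, 0.8]
opening: 0.0231
```

Call:
arm_command(
  motion=[
    {"slide":[0,0,0],"turn":[0,0,0]},
    {"slide":[0,0,0],"turn":[0,0,0]},
    {"slide":[0,0,0],"turn":[0,0,0]},
    {"slide":[0,0,0],"turn":[0,0,0]},
    {"slide":[0,0,0],"turn":[0,0,0]},
  ],
  gripper=0,
)

```text
t: 30.45
tool_pos: [0.426, 0.1635, 0.2439]
orientation: [-3.139, -0.114, -0.004]
force: [-1.1, -1.4, 5.4]
opening: 0.0102
```

Call:
arm_command(
  motion=[
    {"slide":[0.031,0,0],"turn":[0,0,0]},
    {"slide":[0.031,0,0],"turn":[0,0,0]},
    {"slide":[0.031,0,0],"turn":[0,0,0]},
    {"slide":[0.031,0,0],"turn":[0,0,0]},
    {"slide":[0.031,0,0],"turn":[0,0,0]},
  ],
)

```text
t: 30.87
tool_pos: [0.4882, 0.1682, 0.2437]
orientation: [-3.139, -0.115, -0.003]
force: [-1.8, -0.5, 6.4]
opening: 0.0101
```

Call:
arm_command(
  motion=[
    {"slide":[0.031,0,0],"turn":[0,0,0]},
    {"slide":[0.031,0,0],"turn":[0,0,0]},
    {"slide":[0.031,0,0],"turn":[0,0,0]},
    {"slide":[0.031,0,0],"turn":[0,0,0]},
    {"slide":[0.034,0,0],"turn":[0,0,0]},
  ],
)

```text
t: 31.28
tool_pos: [0.5509, 0.1728, 0.2436]
orientation: [-3.139, -0.115, -0.001]
force: [-43.0, -3.4, 16.8]
opening: 0.0113
```

```bash
python3 - <<'E'
from h import *
st()
E
```

```text
t 31.28 grasp [0.5509 0.1728 0.0766] yaw x 4.2 z [ 0.0004  0.0003 -1.    ] F [-43.   -3.4  16.8] open 0.0113 q [0.22 0.2  1.71 0.   1.23 0.14]
```

Call:
arm_command(
  motion=[
    {"slide":[-0.003,0,0],"turn":[0,0,0]},
    {"slide":[0,0,0],"turn":[0,0,0]},
    {"slide":[0,0,0],"turn":[0,0,0]},
    {"slide":[0,0,0],"turn":[0,0,0]},
    {"slide":[0,0,0],"turn":[0,0,0]},
  ],
  gripper=25,
)

```text
t: 31.7
tool_pos: [0.5486, 0.1725, 0.2424]
orientation: [-3.139, -0.115, -0.0]
force: [0.6, 0.1, 0.5]
opening: 0.0232
```

Call:
arm_command(
  motion=[
    {"slide":[0,0,-0.04],"turn":[0,0,0]},
    {"slide":[0,0,-0.08],"turn":[0,0,0]},
    {"slide":[0,0,-0.09],"turn":[0,0,0]},
    {"slide":[0,0,-0.09],"turn":[0,0,0]},
    {"slide":[0,0,0],"turn":[0,0,0]},
  ],
)

```text
t: 32.12
tool_pos: [0.5507, 0.173, 0.3715]
orientation: [-3.137, -0.115, -0.02]
force: [0.9, 0.3, 1.4]
opening: 0.0233
```

```bash
python3 - <<'E'
from h import *
st()
c=snap("top","t19",(250,180,450,285),4)
snap("scene","s19",(130,130,320,260),4)
E
```

```text
t 32.12 grasp [0.5528 0.1735 0.2045] yaw x 4.2 z [ 0.0125  0.0028 -0.9999] F [0.9 0.3 1.4] open 0.0233 q [0.22 0.08 1.6  0.   1.45 0.14]
```

View pics/t19.png

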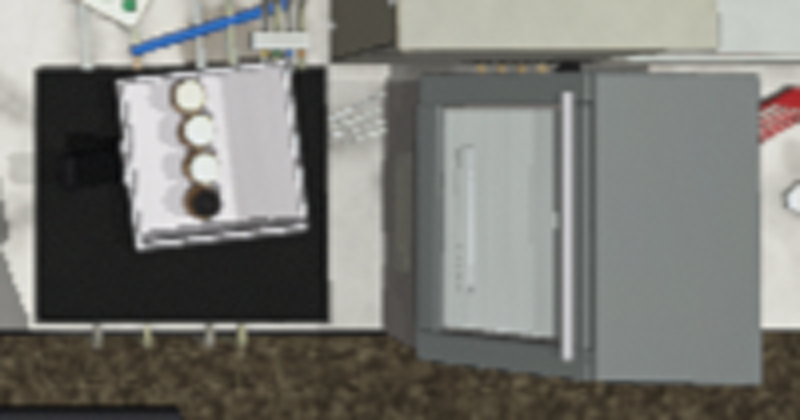

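View pics/s19.png

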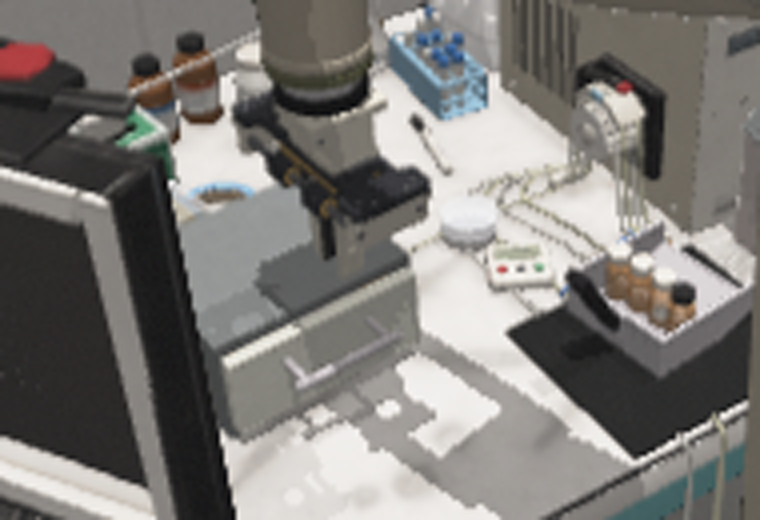

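```bash
python3 - <<'E'
from h import *
c=robot.read_camera("top"); p=c["pixels"][195:270,255:345].astype(float)
g=np.clip((p/255)**.5*1.6*255-40,0,255).astype('uint8')
cv2.imwrite("pics/t20.png",cv2.resize(g,None,fx=8,fy=8,interpolation=cv2.INTER_CUBIC))
c=robot.read_camera("scene"); p=c["pixels"][180:230,260:330].astype(float)
g=np.clip((p/255)**.5*1.3*255-10,0,255).astype('uint8')
cv2.imwrite("pics/s20.png",cv2.resize(g,None,fx=10,fy=10,interpolation=cv2.INTER_CUBIC))
E
```

```text
(no output)
```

View pics/t20.png

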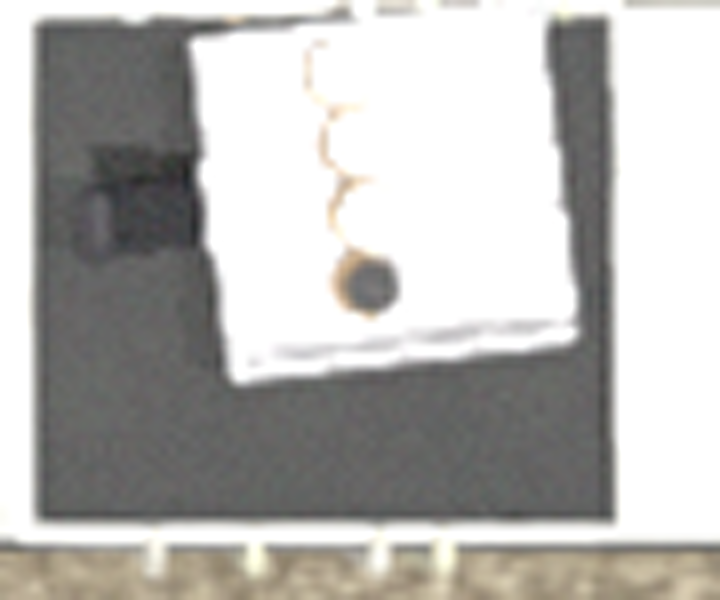

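View pics/s20.png

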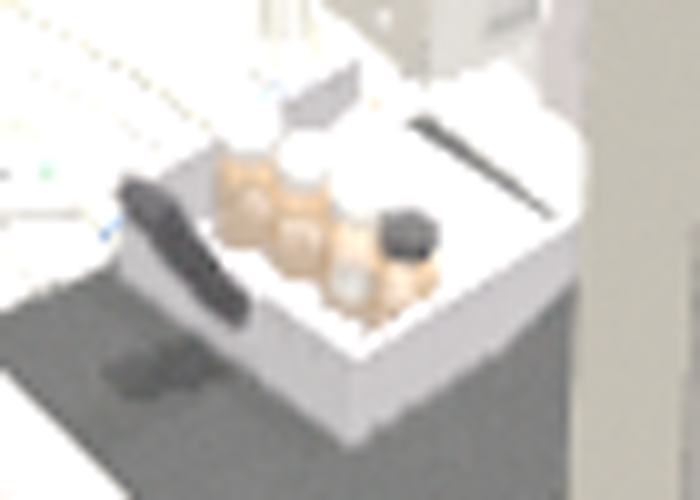

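```bash
python3 - <<'E'
from h import *
c=robot.read_camera("top")
f=lambda x,y:(x/8+255-.44,y/8+195-.44)
for p in [(96,222),(90,185),(95,260)]: print("top end",ray(c,*f(*p),.117))
B1=ray(c,*f(190,38),.054);B2=ray(c,*f(233,382),.054);print(B1,B2,np.degrees(np.arctan2(*(B1-B2)[[1,0]])))
for p in [(547,15),(577,330)]: print(ray(c,*f(*p),.054))
c=robot.read_camera("scene")
f=lambda x,y:(x/10+260-.45,y/10+180-.45)
print("scene top end",ray(c,*f(135,190),.117))
for p in [(120,230),(350,350)]: print("sc back rim",ray(c,*f(*p),.054))
E
```

```text
top end [ 0.4867 -0.0282  0.117 ]
top end [ 0.5002 -0.026   0.117 ]
top end [ 0.4728 -0.0278  0.117 ]
[ 0.5564 -0.0653  0.054 ] [ 0.4239 -0.0814  0.054 ] 6.912315957334196
[ 0.5651 -0.2036  0.054 ]
[ 0.4436 -0.214   0.054 ]
scene top end [ 0.4914 -0.0298  0.117 ]
sc back rim [ 0.5356 -0.0563  0.054 ]
sc back rim [ 0.4319 -0.0857  0.054 ]
```

```bash
cat >> h.py <<'E'
def Rs(yaw,tilt):  # tool x ~ scoop x; tilt deg: tool z leaning forward (along scoop x)
    return Rdown(yaw)@R.from_euler('y',-tilt,degrees=True).as_matrix() if 0 else _rs(yaw,tilt)
def _rs(yaw,tilt):
    a=np.radians(yaw); t=np.radians(tilt); u=np.array([np.cos(a),np.sin(a),0]); k=np.array([0,0,1.])
    z=np.sin(t)*u-np.cos(t)*k; x=np.cos(t)*u+np.sin(t)*k
    return np.c_[x,np.cross(z,x),z]
E
python3 - <<'E'
from h import *
G=np.array([.4884,-.039,.099]); Rg=Rs(-83.5,30)
pre=G-.09*Rg[:,2]; print(pre)
plan([((.50,.08,.25),Rdown(-60)),(pre,Rg)],wmax=.12)
E
```

```text
[0.4833 0.0057 0.1769]
[{"slide":[-0.014,0.022,-0.014],"turn":[0,0.001,0.224]},{"slide":[-0.011,0.024,-0.014],"turn":[0.001,0,0.224]},{"slide":[-0.008,0.024,-0.014],"turn":[0,0,0.224]},{"slide":[-0.006,0.026,-0.014],"turn":[0.001,0.001,0.224]},{"slide":[-0.003,0.026,-0.015],"turn":[0,0.001,0.224]}]
[{"slide":[0,0.026,-0.014],"turn":[0.001,0,0.224]},{"slide":[0.003,0.026,-0.014],"turn":[0,0.001,0.224]},{"slide":[0.006,0.025,-0.014],"turn":[0,0,0.224]},{"slide":[0.009,0.025,-0.014],"turn":[0.001,0.001,0.224]},{"slide":[0.011,0.023,-0.014],"turn":[0,0,0.224]}]
[{"slide":[-0.012,0.013,0.032],"turn":[-0.036,0.172,0.134]},{"slide":[-0.014,0.011,0.034],"turn":[-0.036,0.172,0.133]},{"slide":[-0.015,0.008,0.037],"turn":[-0.035,0.172,0.134]},{"slide":[-0.017,0.007,0.038],"turn":[-0.036,0.172,0.134]},{"slide":[-0.02,0.005,0.04],"turn":[-0.036,0.172,0.133]}]
[{"slide":[-0.022,0.003,0.042],"turn":[-0.036,0.172,0.134]},{"slide":[0,0,0],"turn":[0,0,0]},{"slide":[0,0,0],"turn":[0,0,0]},{"slide":[0,0,0],"turn":[0,0,0]},{"slide":[0,0,0],"turn":[0,0,0]}]
```

Call:
arm_command(
  motion=[
    {"slide":[-0.014,0.022,-0.014],"turn":[0,0,0.224]},
    {"slide":[-0.011,0.024,-0.014],"turn":[0,0,0.224]},
    {"slide":[-0.008,0.024,-0.014],"turn":[0,0,0.224]},
    {"slide":[-0.006,0.026,-0.014],"turn":[0,0,0.224]},
    {"slide":[-0.003,0.026,-0.014],"turn":[0,0,0.224]},
  ],
  gripper=38,
)

```text
t: 32.83
tool_pos: [0.524, 0.1257, 0.3887]
orientation: [3.046, -0.766, -0.004]
force: [-0.8, -0.6, -0.4]
opening: 0.0353
```

Call:
arm_command(
  motion=[
    {"slide":[0,0.026,-0.014],"turn":[0,0,0.224]},
    {"slide":[0.003,0.026,-0.014],"turn":[0,0,0.224]},
    {"slide":[0.006,0.025,-0.014],"turn":[0,0,0.224]},
    {"slide":[0.009,0.025,-0.014],"turn":[0,0,0.224]},
    {"slide":[0.011,0.023,-0.014],"turn":[0,0,0.224]},
  ],
)

```text
t: 33.25
tool_pos: [0.5, 0.0797, 0.4168]
orientation: [2.715, -1.577, -0.004]
force: [0.6, -0.4, -0.1]
opening: 0.0355
```

Call:
arm_command(
  motion=[
    {"slide":[-0.012,0.013,0.032],"turn":[-0.036,0.172,0.134]},
    {"slide":[-0.014,0.011,0.034],"turn":[-0.036,0.172,0.134]},
    {"slide":[-0.015,0.008,0.037],"turn":[-0.036,0.172,0.134]},
    {"slide":[-0.017,0.007,0.038],"turn":[-0.036,0.172,0.134]},
    {"slide":[-0.02,0.005,0.04],"turn":[-0.036,0.172,0.134]},
  ],
)

```text
t: 33.67
tool_pos: [0.4756, 0.0882, 0.3405]
orientation: [2.158, -1.799, 0.47]
force: [-0.1, -0.8, -0.3]
opening: 0.0356
```

```bash
python3 - <<'E'
from h import *
st()
G=np.array([.4884,-.039,.099]); Rg=Rs(-83.5,30)
plan([(G-.07*Rg[:,2],Rg)],wmax=.12)
E
```

```text
t 33.67 grasp [0.486  0.0176 0.1896] yaw x -79.4 z [ 0.0624 -0.4227 -0.9041] F [-0.1 -0.8 -0.3] open 0.0356 q [ 0.25 -0.11  1.88 -0.44  1.43  1.71]
[{"slide":[-0.018,0.004,0.092],"turn":[-0.034,0.164,0.127]},{"slide":[0,0,0],"turn":[0,0,0]},{"slide":[0,0,0],"turn":[0,0,0]},{"slide":[0,0,0],"turn":[0,0,0]},{"slide":[0,0,0],"turn":[0,0,0]}]
```

Call:
arm_command(
  motion=[
    {"slide":[-0.018,0.004,0.06],"turn":[-0.034,0.164,0.127]},
    {"slide":[0,0,0],"turn":[0,0,0]},
    {"slide":[0,0,0],"turn":[0,0,0]},
    {"slide":[0,0,0],"turn":[0,0,0]},
    {"slide":[0,0,0],"turn":[0,0,0]},
  ],
)

```text
t: 34.08
tool_pos: [0.4756, 0.0843, 0.3188]
orientation: [2.052, -1.826, 0.543]
force: [1.0, 0.5, 0.6]
opening: 0.0351
```

```bash
python3 - <<'E'
from h import *
st()
G=np.array([.4884,-.039,.099]); Rg=Rs(-83.5,30)
plan([(G,Rg)],wmax=.12,vmax=.02)
c=robot.read_camera("top"); p=c["pixels"][195:270,255:345].astype(float)
g=np.clip((p/255)**.5*1.6*255-40,0,255).astype('uint8')
cv2.imwrite("pics/t21.png",cv2.resize(g,None,fx=8,fy=8,interpolation=cv2.INTER_CUBIC))
c=robot.read_camera("scene"); p=c["pixels"][150:230,240:330].astype(float)
g=np.clip((p/255)**.5*1.3*255-10,0,255).astype('uint8')
cv2.imwrite("pics/s21.png",cv2.resize(g,None,fx=7.5,fy=7.5,interpolation=cv2.INTER_CUBIC))
E
```

```text
t 34.08 grasp [0.4853 0.0023 0.1736] yaw x -83.3 z [ 0.058  -0.4911 -0.8692] F [1.  0.5 0.6] open 0.0351 q [ 0.26 -0.07  1.9  -0.52  1.42  1.83]
[{"slide":[-0.001,0.001,0.043],"turn":[-0.001,0.003,0.001]},{"slide":[-0.001,0,0.042],"turn":[-0.001,0.002,0.001]},{"slide":[-0.001,0.001,0.043],"turn":[0,0.003,0.001]},{"slide":[-0.001,0.001,0.043],"turn":[-0.001,0.002,0.001]},{"slide":[-0.002,0,0.042],"turn":[-0.001,0.003,0.001]}]
```

View pics/s21.png

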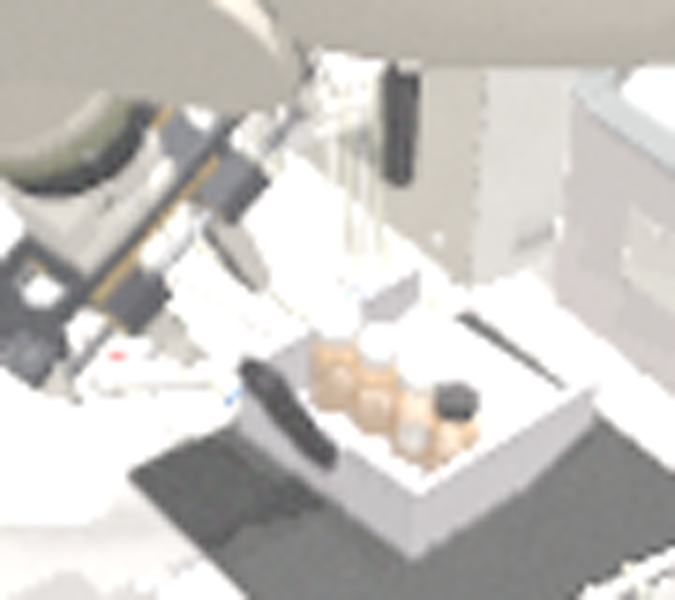

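View pics/t21.png

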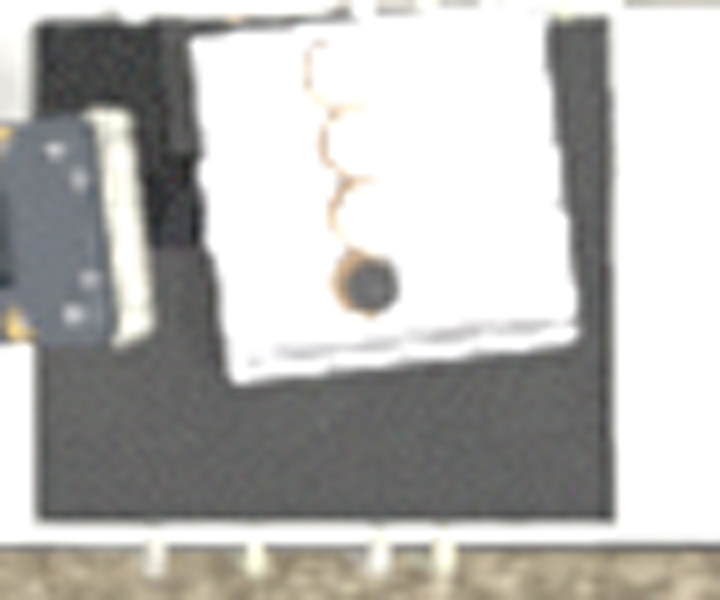

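Call:
arm_command(
  motion=[
    {"slide":[-0.006,0.003,0.043],"turn":[0,0.01,0]},
    {"slide":[0,0,0.043],"turn":[0,0,0]},
    {"slide":[0,0,0.043],"turn":[0,0,0]},
    {"slide":[0,0,0.043],"turn":[0,0,0]},
    {"slide":[0,0,0.043],"turn":[0,0,0]},
  ],
)

```text
t: 34.6
tool_pos: [0.479, 0.0431, 0.2422]
orientation: [2.048, -1.824, 0.55]
force: [1.0, -0.9, 0.1]
opening: 0.0353
```

```bash
python3 - <<'E'
from h import *
st()
c=robot.read_camera("scene"); p=c["pixels"][150:230,240:330].astype(float)
g=np.clip((p/255)**.5*1.3*255-10,0,255).astype('uint8')
cv2.imwrite("pics/s22.png",cv2.resize(g,None,fx=7.5,fy=7.5,interpolation=cv2.INTER_CUBIC))
E
```

```text
t 34.6 grasp [ 0.4888 -0.0399  0.0976] yaw x -83.4 z [ 0.0587 -0.4965 -0.8661] F [ 1.  -0.9  0.1] open 0.0353 q [ 0.18  0.01  1.98 -0.55  1.25  1.84]
```

View pics/s22.png

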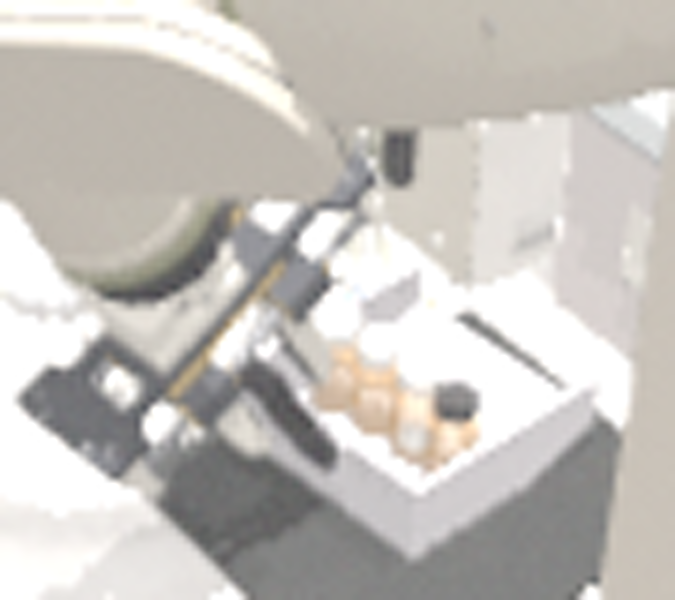

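Fingers straddle the handle. Close at moderate pace with full force.

Call:
arm_command(
  motion=[
    {"slide":[0,0,0],"turn":[0,0,0]},
    {"slide":[0,0,0],"turn":[0,0,0]},
    {"slide":[0,0,0],"turn":[0,0,0]},
    {"slide":[0,0,0],"turn":[0,0,0]},
    {"slide":[0,0,0],"turn":[0,0,0]},
  ],
  gripper=0,
  grip_force=20,
)

```text
t: 35.07
tool_pos: [0.4786, 0.0441, 0.2423]
orientation: [2.048, -1.823, 0.549]
force: [-0.7, -0.7, -4.5]
opening: 0.0139
```

Call:
arm_command(
  motion=[
    {"slide":[0,0,0],"turn":[0,0,0]},
    {"slide":[0,0,0],"turn":[0,0,0]},
    {"slide":[0,0,0],"turn":[0,0,0]},
    {"slide":[0,0,0],"turn":[0,0,0]},
    {"slide":[0,0,0],"turn":[0,0,0]},
  ],
  grip_force=60,
)

```text
t: 35.48
tool_pos: [0.4785, 0.0437, 0.2418]
orientation: [2.047, -1.822, 0.549]
force: [0.0, 1.7, 0.8]
opening: 0.014
```

```bash
python3 - <<'E'
from h import *
st()
c=robot.read_camera("scene"); p=c["pixels"][150:230,240:330].astype(float)
g=np.clip((p/255)**.5*1.3*255-10,0,255).astype('uint8')
cv2.imwrite("pics/s23.png",cv2.resize(g,None,fx=7.5,fy=7.5,interpolation=cv2.INTER_CUBIC))
c=robot.read_camera("top"); p=c["pixels"][195:270,255:345].astype(float)
g=np.clip((p/255)**.5*1.6*255-40,0,255).astype('uint8')
cv2.imwrite("pics/t23.png",cv2.resize(g,None,fx=8,fy=8,interpolation=cv2.INTER_CUBIC))
E
```

```text
t 35.48 grasp [ 0.4881 -0.0393  0.0972] yaw x -83.3 z [ 0.0575 -0.4974 -0.8656] F [0.  1.7 0.8] open 0.014 q [ 0.18  0.01  1.98 -0.55  1.25  1.84]
```

View pics/s23.png

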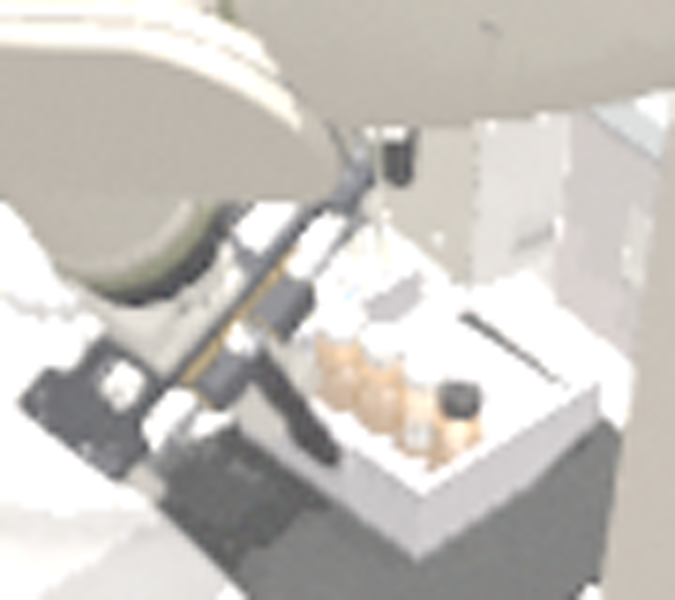

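View pics/t23.png

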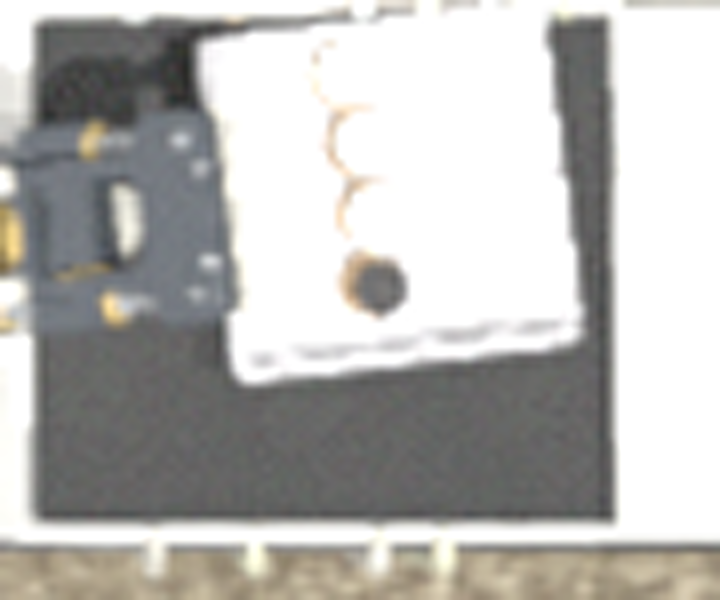

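```bash
cat >> h.py <<'E'
Y0=-.381
def W(BX,BZ,p,xc=.4555,yaw=-90.5):
    """break point of scoop underside (x=34) at bin X,Z (mm), nose-down pitch p -> grasp pose"""
    t=np.radians(p); gx,gz=-121,89.5
    X=BX+gx*np.cos(t)+gz*np.sin(t); Z=BZ-gx*np.sin(t)+gz*np.cos(t)
    return (np.array([xc,Y0-X/1000,Z/1000]),Rs(yaw,30-p))
E
python3 - <<'E'
from h import *
s=robot.read_state(); Rc=R.from_rotvec(s["orientation"]).as_matrix(); G=s["tool_pos"]+.167*Rc[:,2]
plan([(G+[0,0,.02],None)],vmax=.01)
plan([(G+[0,0,.17],None)],vmax=.022,cur=(s["tool_pos"]+[0,0,.02],Rc))
for w in [(-200,170,0),(-181,164,0),(-96,164,0),(-85,164,20),(-70,152,40),(-55,140,60)]: print(W(*w)[0])
E
```

```text
[{"slide":[0.008,0,-0.014],"turn":[0,0,0]},{"slide":[0.009,0,-0.015],"turn":[0,0,0]},{"slide":[0.008,0,-0.014],"turn":[0,0,0]},{"slide":[0,0,0],"turn":[0,0,0]},{"slide":[0,0,0],"turn":[0,0,0]}]
[{"slide":[0.027,0,-0.046],"turn":[0,0,0]},{"slide":[0.027,0,-0.047],"turn":[0,0,0]},{"slide":[0.026,0,-0.046],"turn":[0,0,0]},{"slide":[0.027,0,-0.046],"turn":[0,0,0]},{"slide":[0.027,0,-0.047],"turn":[0,0,0]}]
[{"slide":[0.027,0,-0.046],"turn":[0,0,0]},{"slide":[0.027,0,-0.047],"turn":[0,0,0]},{"slide":[0,0,0],"turn":[0,0,0]},{"slide":[0,0,0],"turn":[0,0,0]},{"slide":[0,0,0],"turn":[0,0,0]}]
[ 0.4555 -0.06    0.2595]
[ 0.4555 -0.079   0.2535]
[ 0.4555 -0.164   0.2535]
[ 0.4555 -0.2129  0.2895]
[ 0.4555 -0.2758  0.2983]
[ 0.4555 -0.343   0.2895]
```

Call:
arm_command(
  motion=[
    {"slide":[0.004,0,-0.007],"turn":[0,0,0]},
    {"slide":[0.008,0,-0.014],"turn":[0,0,0]},
    {"slide":[0.008,0,-0.014],"turn":[0,0,0]},
    {"slide":[0.004,0,-0.007],"turn":[0,0,0]},
    {"slide":[0,0,0],"turn":[0,0,0]},
  ],
)

```text
t: 36.0
tool_pos: [0.4788, 0.0437, 0.2622]
orientation: [2.047, -1.823, 0.55]
force: [-0.6, -0.1, -3.2]
opening: 0.0138
```

```bash
python3 - <<'E'
from h import *
st()
c=robot.read_camera("scene"); p=c["pixels"][150:230,240:330]
cv2.imwrite("pics/s24.png",cv2.resize(p,None,fx=7.5,fy=7.5,interpolation=cv2.INTER_CUBIC))
E
```

```text
t 36.0 grasp [ 0.4886 -0.0394  0.1177] yaw x -83.4 z [ 0.0585 -0.4974 -0.8656] F [-0.6 -0.1 -3.2] open 0.0138 q [ 0.18 -0.02  1.97 -0.55  1.28  1.82]
```

View pics/s24.png

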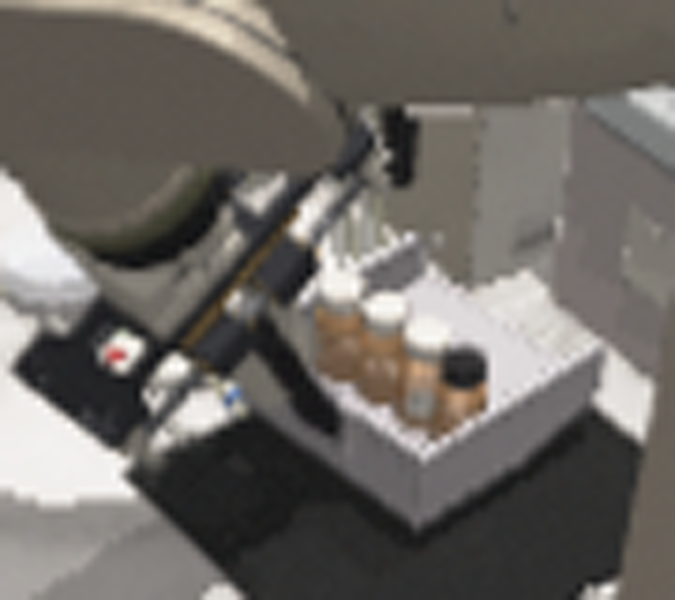

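Call:
arm_command(
  motion=[
    {"slide":[0.014,0,-0.024],"turn":[0,0,0]},
    {"slide":[0.028,0,-0.048],"turn":[0,0,0]},
    {"slide":[0.028,0,-0.048],"turn":[0,0,0]},
    {"slide":[0.028,0,-0.048],"turn":[0,0,0]},
    {"slide":[0.014,0,-0.024],"turn":[0,0,0]},
  ],
)

```text
t: 36.47
tool_pos: [0.479, 0.0434, 0.3533]
orientation: [2.047, -1.824, 0.552]
force: [0.7, 0.1, -3.3]
opening: 0.0137
```

Call:
arm_command(
  motion=[
    {"slide":[0.014,0,-0.024],"turn":[0,0,0]},
    {"slide":[0.024,0,-0.042],"turn":[0,0,0]},
    {"slide":[0.014,0,-0.024],"turn":[0,0,0]},
    {"slide":[0.008,0,-0.014],"turn":[0,0,0]},
    {"slide":[0,0,0],"turn":[0,0,0]},
  ],
)

```text
t: 36.88
tool_pos: [0.4789, 0.0434, 0.3991]
orientation: [2.047, -1.823, 0.55]
force: [0.8, -0.1, -3.1]
opening: 0.0135
```

```bash
python3 - <<'E'
from h import *
st()
plan([W(-205,172,0)],vmax=.012,wmax=.04)
c=snap("scene","s25",(220,130,330,230),6)
snap("top","t25",(250,180,450,285),4)
E
```

```text
t 36.88 grasp [ 0.4887 -0.0396  0.2546] yaw x -83.4 z [ 0.0586 -0.4974 -0.8656] F [ 0.8 -0.1 -3.1] open 0.0135 q [ 0.18 -0.16  1.83 -0.52  1.52  1.68]
[{"slide":[0.009,0.015,0],"turn":[-0.032,0,0.054]},{"slide":[0.009,0.015,0],"turn":[-0.031,-0.001,0.053]},{"slide":[0.009,0.015,0.001],"turn":[-0.032,0,0.054]},{"slide":[0.011,0.014,0],"turn":[-0.031,-0.001,0.054]},{"slide":[0,0,0],"turn":[0,0,0]}]
```

View pics/s25.png

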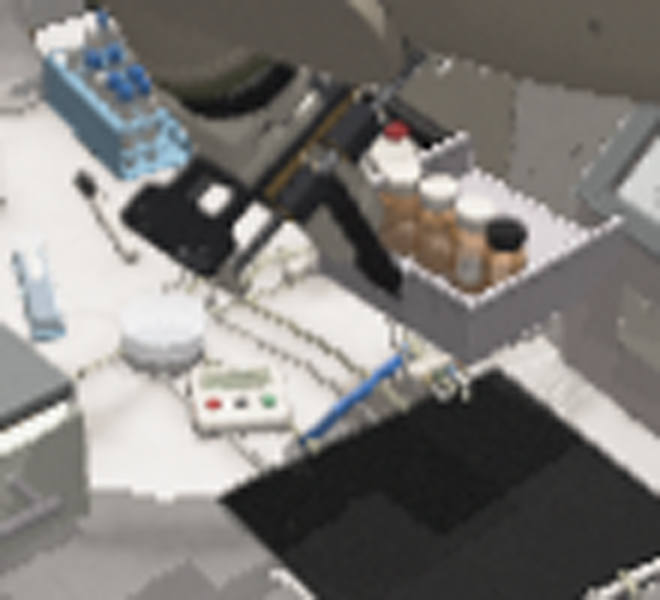

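View pics/t25.png

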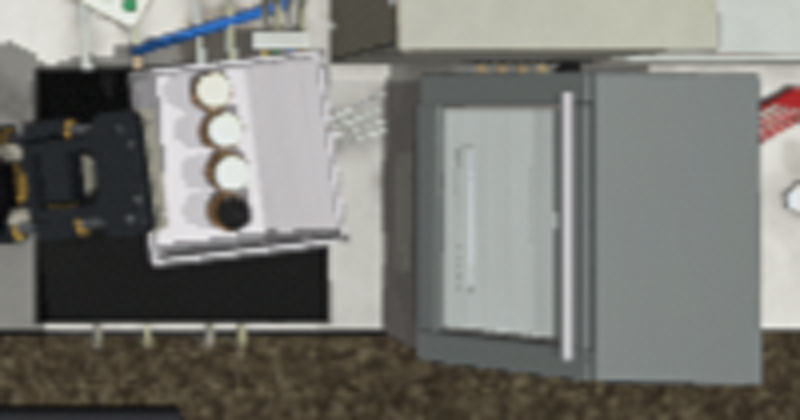

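Call:
arm_command(
  motion=[
    {"slide":[0.005,0.008,0],"turn":[-0.016,0,0.027]},
    {"slide":[0.009,0.015,0],"turn":[-0.031,0,0.054]},
    {"slide":[0.009,0.015,0],"turn":[-0.031,0,0.054]},
    {"slide":[0.01,0.014,0],"turn":[-0.031,0,0.054]},
    {"slide":[0.005,0.007,0],"turn":[-0.016,0,0.027]},
  ],
)

```text
t: 37.4
tool_pos: [0.4551, 0.0281, 0.4056]
orientation: [1.912, -1.936, 0.512]
force: [2.0, 1.6, -4.1]
opening: 0.0134
```

```bash
python3 - <<'E'
from h import *
st()
c=snap("top","t26",(250,180,450,285),4)
snap("scene","s26",(220,110,340,210),6)
f=lambda x,y:(x/4+250-.4,y/4+180-.4)
plan([W(-181,164,0)],vmax=.012,wmax=.04)
E
```

```text
t 37.4 grasp [ 0.4538 -0.0556  0.261 ] yaw x -90.7 z [-0.0078 -0.5011 -0.8653] F [ 2.   1.6 -4.1] open 0.0134 q [ 0.16 -0.21  1.86 -0.52  1.58  1.76]
[{"slide":[0.014,-0.001,0.015],"turn":[0.001,-0.001,-0.001]},{"slide":[0.014,-0.001,0.016],"turn":[0.001,0,-0.001]},{"slide":[0.014,0,0.015],"turn":[0.001,-0.001,-0.001]},{"slide":[0,0,0],"turn":[0,0,0]},{"slide":[0,0,0],"turn":[0,0,0]}]
```

View pics/t26.png

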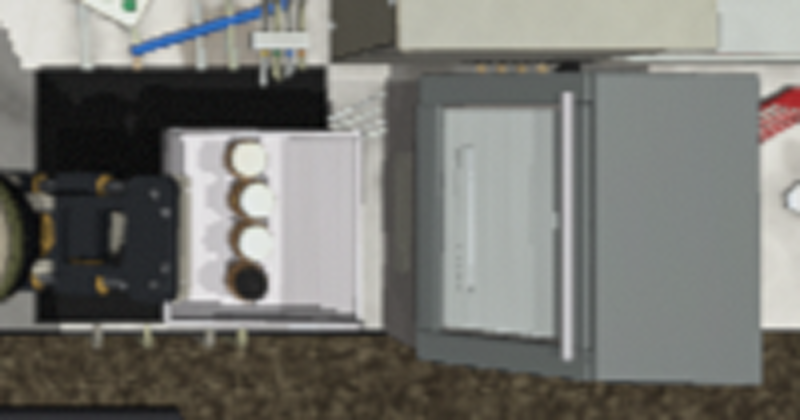

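View pics/s26.png

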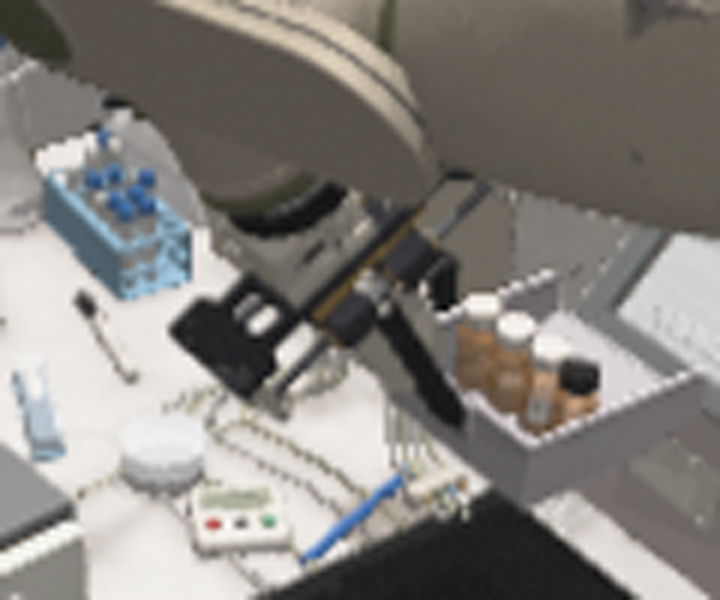

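```bash
python3 - <<'E'
from h import *
c=robot.read_camera("top")
f=lambda x,y:(x/4+250-.4,y/4+180-.4)
for p,z in [((357,131),.2175),((360,322),.2175),((165,131),.2175),((165,320),.2175),((357,131),.1895),((567,92),.217),((567,360),.217),((440,105),.156),((440,332),.156)]: print(p,ray(c,*f(*p),z))
E
```

```text
(357, 131) [ 0.5151 -0.2215  0.2175]
(360, 322) [ 0.3879 -0.222   0.2175]
(165, 131) [ 0.5153 -0.0926  0.2175]
(165, 320) [ 0.3893 -0.092   0.2175]
(357, 131) [ 0.5152 -0.2268  0.1895]
(567, 92) [ 0.5411 -0.363   0.217 ]
(567, 360) [ 0.3625 -0.3597  0.217 ]
(440, 105) [ 0.5337 -0.2922  0.156 ]
(440, 332) [ 0.3738 -0.2899  0.156 ]
```

```bash
python3 - <<'E'
from h import *
plan([W(-150,166,0,.4545),W(-98,166,0,.4545)],vmax=.0115,wmax=.04)
E
```

```text
[{"slide":[0.022,0,0.016],"turn":[0,0,0]},{"slide":[0.023,0,0.016],"turn":[0.001,-0.001,0]},{"slide":[0.022,0,0.017],"turn":[0,0,0]},{"slide":[0.023,0,0.016],"turn":[0,0,-0.001]},{"slide":[0.022,0,0.016],"turn":[0.001,-0.001,0]}]
[{"slide":[0.023,0,0.013],"turn":[0,0,0]},{"slide":[0.022,0,0.013],"turn":[0,0,0]},{"slide":[0.023,-0.001,0.013],"turn":[0,0,0]},{"slide":[0.022,0,0.013],"turn":[0,0,0]},{"slide":[0.023,0,0.013],"turn":[0,0,0]}]
```

Call:
arm_command(
  motion=[
    {"slide":[0.022,0,0.016],"turn":[0,0,0]},
    {"slide":[0.022,0,0.016],"turn":[0,0,0]},
    {"slide":[0.022,0,0.016],"turn":[0,0,0]},
    {"slide":[0.023,0,0.016],"turn":[0,0,0]},
    {"slide":[0.022,0,0.016],"turn":[0,0,0]},
  ],
)

```text
t: 37.97
tool_pos: [0.4553, -0.0272, 0.3998]
orientation: [1.916, -1.933, 0.513]
force: [-0.6, -0.2, -3.8]
opening: 0.0137
```

```bash
python3 - <<'E'
from h import *
st()
plan([W(-98,166,0,.4545)],vmax=.0115,wmax=.04)
c=snap("top","t27",(250,180,450,285),4)
snap("scene","s27",(250,110,370,210),6)
E
```

```text
t 37.97 grasp [ 0.4543 -0.1109  0.2553] yaw x -90.5 z [-0.0059 -0.501  -0.8654] F [-0.6 -0.2 -3.8] open 0.0137 q [ 0.04 -0.24  1.9  -0.52  1.52  1.66]
[{"slide":[0.022,0,0.013],"turn":[0.001,0,0]},{"slide":[0.023,0,0.012],"turn":[0,-0.001,0]},{"slide":[0.022,-0.001,0.013],"turn":[0.001,0,0]},{"slide":[0.022,0,0.013],"turn":[0,-0.001,0]},{"slide":[0.022,0,0.012],"turn":[0.001,0,0]}]
```

View pics/t27.png

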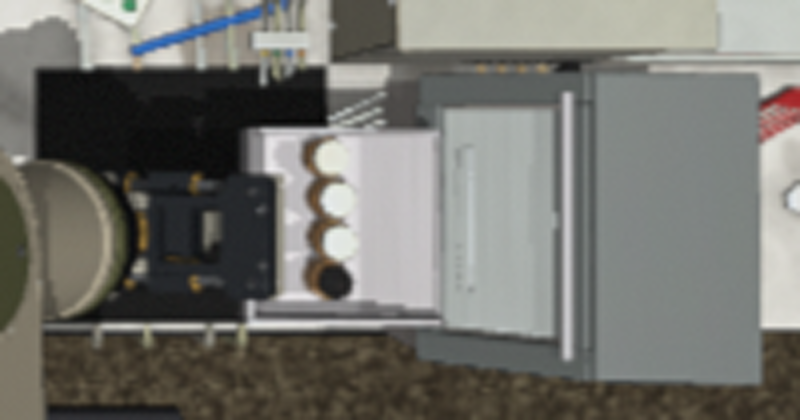

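View pics/s27.png

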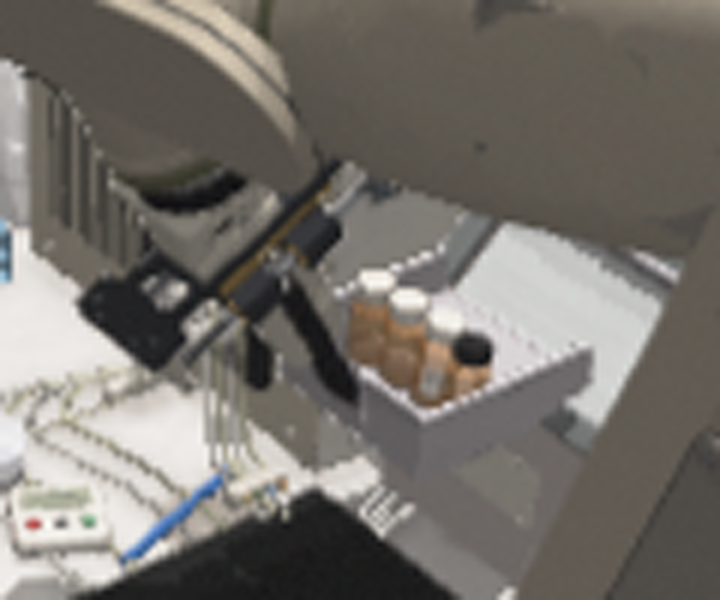

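Call:
arm_command(
  motion=[
    {"slide":[0.022,0,0.013],"turn":[0,0,0]},
    {"slide":[0.022,0,0.013],"turn":[0,0,0]},
    {"slide":[0.022,0,0.013],"turn":[0,0,0]},
    {"slide":[0.022,0,0.012],"turn":[0,0,0]},
    {"slide":[0.022,0,0.012],"turn":[0,0,0]},
  ],
)

```text
t: 38.48
tool_pos: [0.4549, -0.0775, 0.4003]
orientation: [1.916, -1.933, 0.513]
force: [-0.1, 1.0, -3.6]
opening: 0.0134
```

```bash
python3 - <<'E'
from h import *
st()
plan([W(-92,165,10,.4545),W(-85,164,20,.4545)],vmax=.02,wmax=.05)
c=snap("top","t28",(250,180,450,285),4)
snap("scene","s28",(270,110,390,210),6)
E
```

```text
t 38.48 grasp [ 0.4539 -0.1612  0.2557] yaw x -90.5 z [-0.0056 -0.5009 -0.8655] F [-0.1  1.  -3.6] open 0.0134 q [-0.07 -0.25  1.91 -0.53  1.46  1.56]
[{"slide":[0.037,0,-0.002],"turn":[0.001,-0.088,0]},{"slide":[0.037,-0.001,-0.003],"turn":[0,-0.088,0]},{"slide":[0.037,0,-0.003],"turn":[0.001,-0.087,0]},{"slide":[0.037,0,-0.005],"turn":[0.001,-0.088,0]},{"slide":[0.038,0,-0.003],"turn":[0,-0.087,0]}]
[{"slide":[0.037,0,-0.003],"turn":[0,-0.088,0]},{"slide":[0.037,-0.001,-0.005],"turn":[0,-0.087,0]},{"slide":[0.037,0,-0.005],"turn":[0,-0.087,0]},{"slide":[0,0,0],"turn":[0,0,0]},{"slide":[0,0,0],"turn":[0,0,0]}]
```

View pics/t28.png

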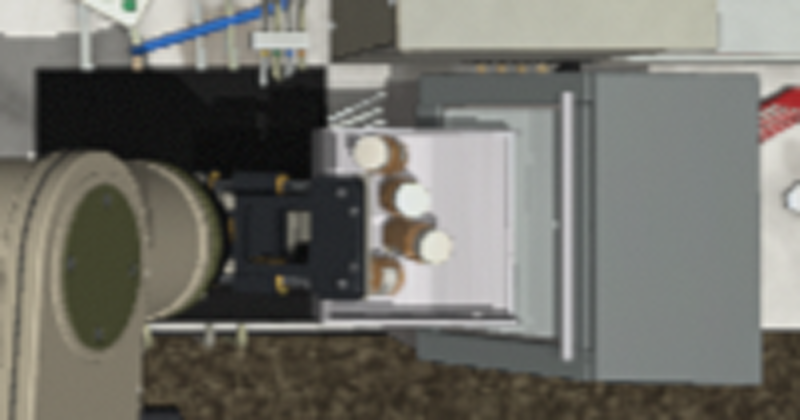

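View pics/s28.png

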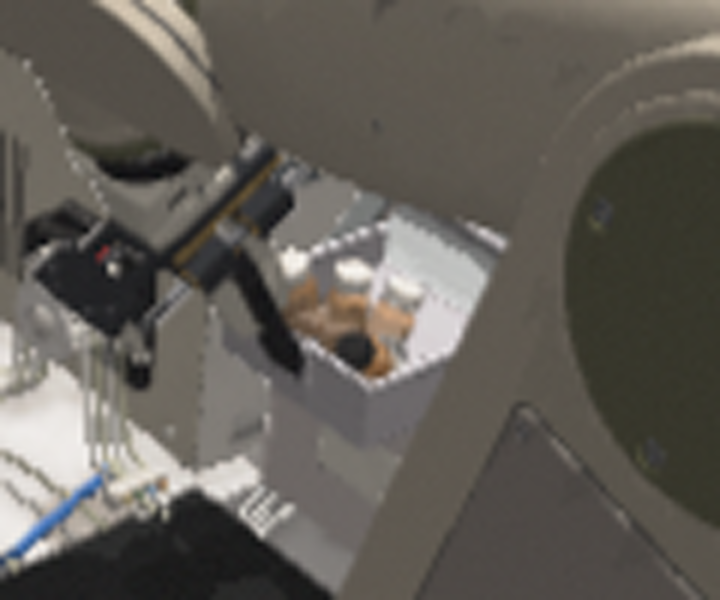

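```bash
python3 - <<'E'
from h import *
c=robot.read_camera("top"); s=robot.read_camera("scene")
st0=robot.read_state(); Rc=R.from_rotvec(st0["orientation"]).as_matrix(); G=st0["tool_pos"]+.167*Rc[:,2]
t=np.degrees(np.arcsin(-Rc[1,2]))
Q=lambda x,y,z: G+Rs(-90.5,t-30)@np.array([x+87,0,0])+0
Rsc=np.c_[[0,-1,0],[1,0,0],[0,0,1]]@R.from_euler('y',30-t,degrees=True).as_matrix()
def P(x,y,z): return G+np.array([-.002,0,0])+Rsc@(np.array([x+87,y,z-89.5])/1000)
f=lambda q:((q+.4-[250,180])*4).round(0)
g=lambda q:((q+.4-[270,110])*6).round(0)
for n,a in dict(lipL=(85,65,18),lipR=(85,-65,18),wfL=(85,65,46),wfR=(85,-65,46),bL=(-49,65,46),bR=(-49,-65,46),hb=(-75,0,70)).items(): print(n,f(proj(c,P(*a))),g(proj(s,P(*a))))
E
```

```text
lipL [509. 128.] [373. 263.]
lipR [512. 318.] [521. 357.]
wfL [520. 128.] [378. 227.]
wfR [524. 322.] [529. 319.]
bL [321. 128.] [219. 293.]
bR [323. 323.] [366. 395.]
hb [289. 227.] [260. 323.]
```

Call:
arm_command(
  motion=[
    {"slide":[0.037,0,-0.003],"turn":[0,-0.088,0]},
    {"slide":[0.037,0,-0.003],"turn":[0,-0.088,0]},
    {"slide":[0.037,0,-0.003],"turn":[0,-0.088,0]},
    {"slide":[0.037,0,-0.004],"turn":[0,-0.087,0]},
    {"slide":[0.038,0,-0.003],"turn":[0,-0.087,0]},
  ],
)

```text
t: 39.1
tool_pos: [0.4545, -0.141, 0.4381]
orientation: [2.049, -2.065, 0.313]
force: [0.0, -0.4, -2.9]
opening: 0.0137
```

```bash
python3 - <<'E'
from h import *
st()
plan([W(-85,164,20,.4545),W(-77,158,30,.4545),W(-70,152,40,.4545),W(-55,140,60,.4545)],vmax=.025,wmax=.07)
c=snap("top","t29",(250,180,450,285),4)
snap("scene","s29",(270,110,390,210),6)
E
```

```text
t 39.1 grasp [ 0.454  -0.191   0.2787] yaw x -90.4 z [-0.0028 -0.299  -0.9542] F [ 0.  -0.4 -2.9] open 0.0137 q [-0.29 -0.26  1.82 -0.29  1.5   1.29]
[{"slide":[0.057,-0.001,-0.004],"turn":[0,-0.129,0.001]},{"slide":[0.057,-0.001,-0.005],"turn":[0.001,-0.129,0.001]},{"slide":[0.051,0,0],"turn":[0,-0.116,0]},{"slide":[0.05,0,-0.002],"turn":[0,-0.117,0]},{"slide":[0.051,0,-0.003],"turn":[0,-0.116,0]}]
[{"slide":[0.051,0,-0.001],"turn":[0,-0.116,0]},{"slide":[0.05,-0.001,-0.003],"turn":[0,-0.117,0]},{"slide":[0.05,0,-0.005],"turn":[0,-0.116,0]},{"slide":[0.053,0,0],"turn":[0,-0.116,0]},{"slide":[0.052,0,-0.003],"turn":[0,-0.117,0]}]
[{"slide":[0.052,-0.001,-0.003],"turn":[0,-0.116,0]},{"slide":[0.052,0,-0.006],"turn":[0,-0.117,0]},{"slide":[0.052,0,-0.007],"turn":[0,-0.116,0]},{"slide":[0.051,0,-0.008],"turn":[0,-0.117,0]},{"slide":[0,0,0],"turn":[0,0,0]}]
```

View pics/t29.png

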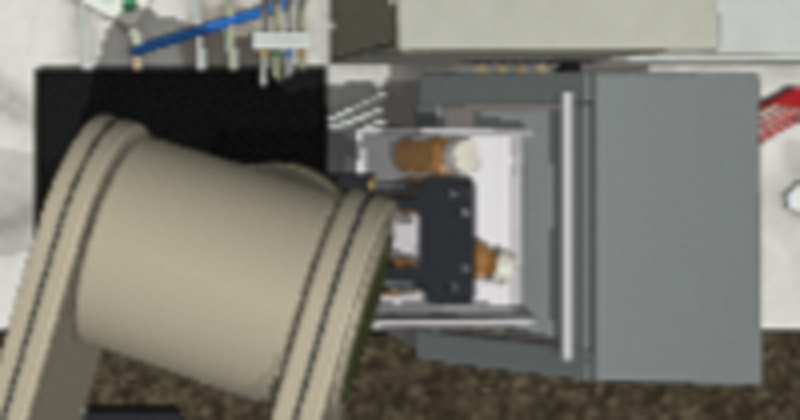

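Call:
arm_command(
  motion=[
    {"slide":[0.057,0,-0.004],"turn":[0,-0.129,0]},
    {"slide":[0.057,0,-0.005],"turn":[0,-0.129,0]},
    {"slide":[0.051,0,-0.001],"turn":[0,-0.116,0]},
    {"slide":[0.05,0,-0.002],"turn":[0,-0.116,0]},
    {"slide":[0.051,0,-0.002],"turn":[0,-0.116,0]},
  ],
)

```text
t: 39.62
tool_pos: [0.4537, -0.2437, 0.4623]
orientation: [2.211, -2.229, -0.001]
force: [0.6, 1.0, -3.0]
opening: 0.0137
```

```bash
python3 - <<'E'
from h import *
st()
plan([W(-70,152,40,.4545),W(-55,140,60,.4545)],vmax=.025,wmax=.07)
c=snap("top","t30",(250,180,450,285),4)
snap("scene","s30",(270,90,410,200),5.5)
E
```

```text
t 39.62 grasp [ 0.4534 -0.2438  0.2953] yaw x -90.5 z [-0.0019 -0.0007 -1.    ] F [ 0.6  1.  -3. ] open 0.0137 q [-0.59 -0.12  1.63 -0.    1.63  0.99]
[{"slide":[0.051,-0.001,-0.002],"turn":[0.001,-0.117,0]},{"slide":[0.051,-0.001,-0.003],"turn":[0.002,-0.117,0.001]},{"slide":[0.051,-0.001,-0.005],"turn":[0.001,-0.117,0]},{"slide":[0.063,0,0],"turn":[0,-0.14,0]},{"slide":[0.063,0,-0.003],"turn":[0,-0.139,0]}]
[{"slide":[0.062,-0.001,-0.005],"turn":[0,-0.14,0]},{"slide":[0.062,0,-0.008],"turn":[0,-0.139,0]},{"slide":[0.061,0,-0.01],"turn":[0,-0.14,0]},{"slide":[0,0,0],"turn":[0,0,0]},{"slide":[0,0,0],"turn":[0,0,0]}]
```

View pics/t30.png

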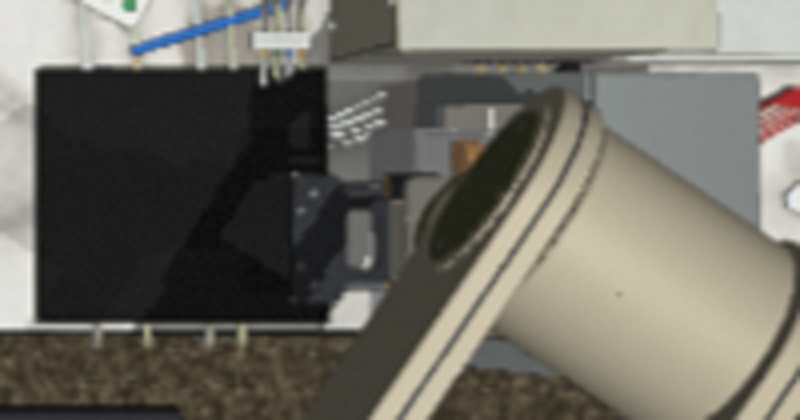

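View pics/s30.png

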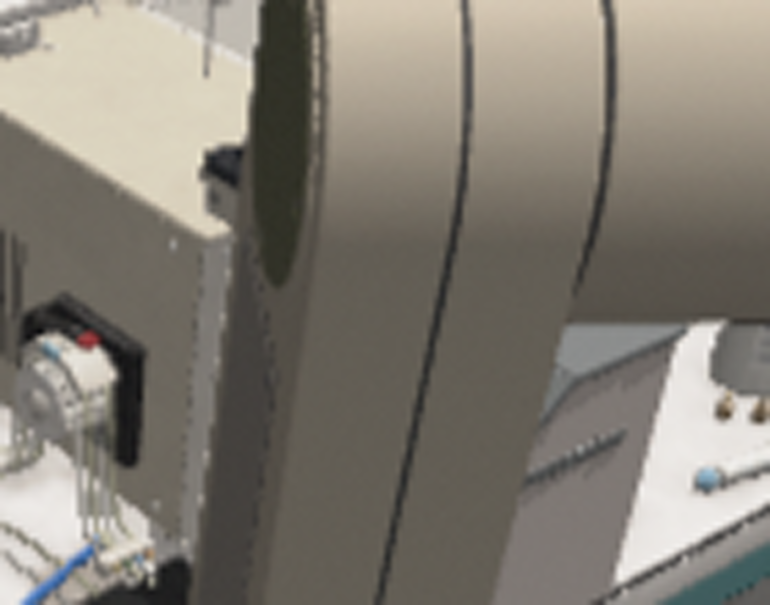

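Call:
arm_command(
  motion=[
    {"slide":[0.051,-0.001,-0.003],"turn":[0,-0.117,0]},
    {"slide":[0.051,-0.001,-0.003],"turn":[0,-0.117,0]},
    {"slide":[0.051,-0.001,-0.005],"turn":[0,-0.117,0]},
    {"slide":[0.063,0,0],"turn":[0,-0.14,0]},
    {"slide":[0.063,0,-0.003],"turn":[0,-0.14,0]},
  ],
)

```text
t: 40.13
tool_pos: [0.4545, -0.354, 0.454]
orientation: [-2.045, 2.061, 0.326]
force: [0.2, 1.0, -2.6]
opening: 0.0136
```

```bash
python3 - <<'E'
from h import *
st()
plan([W(-55,140,60,.4545)],vmax=.025,wmax=.07)
E
```

```text
t 40.13 grasp [ 0.4544 -0.3025  0.2951] yaw x -90.5 z [-0.0003  0.3083 -0.9513] F [ 0.2  1.  -2.6] open 0.0136 q [-0.82  0.16  1.39  0.22  1.82  0.79]
[{"slide":[0.047,0,-0.004],"turn":[0.002,-0.105,0]},{"slide":[0.047,0,-0.005],"turn":[0.001,-0.105,0]},{"slide":[0.046,0,-0.007],"turn":[0.002,-0.105,0]},{"slide":[0.046,0,-0.007],"turn":[0.001,-0.105,0]},{"slide":[0,0,0],"turn":[0,0,0]}]
```

Call:
arm_command(
  motion=[
    {"slide":[0.047,0,-0.004],"turn":[0,-0.105,0]},
    {"slide":[0.047,0,-0.005],"turn":[0,-0.105,0]},
    {"slide":[0.046,0,-0.007],"turn":[0,-0.105,0]},
    {"slide":[0.046,0,-0.007],"turn":[0,-0.105,0]},
    {"slide":[0,0,0],"turn":[0,0,0]},
  ],
)

```text
t: 40.55
tool_pos: [0.4532, -0.4281, 0.4299]
orientation: [-1.914, 1.939, 0.525]
force: [0.0, 0.4, -3.6]
opening: 0.0136
```

Call:
arm_command(
  motion=[
    {"slide":[0,0,0],"turn":[0,0,0]},
    {"slide":[0,0,0],"turn":[0,0,0]},
    {"slide":[0,0,0],"turn":[0,0,0]},
    {"slide":[0,0,0],"turn":[0,0,0]},
    {"slide":[0,0,0],"turn":[0,0,0]},
  ],
)

```text
t: 40.97
tool_pos: [0.4534, -0.4262, 0.4355]
orientation: [-1.92, 1.936, 0.512]
force: [0.5, 1.4, -2.8]
opening: 0.0139
```

```bash
python3 - <<'E'
from h import *
st()
c=snap("top","t31",(250,180,450,285),4)
snap("scene","s31")
E
```

```text
t 40.97 grasp [ 0.454  -0.3432  0.2907] yaw x -90.5 z [ 0.0038  0.4974 -0.8675] F [ 0.5  1.4 -2.8] open 0.0139 q [-0.93  0.37  1.19  0.33  1.98  0.72]
```

View pics/t31.png

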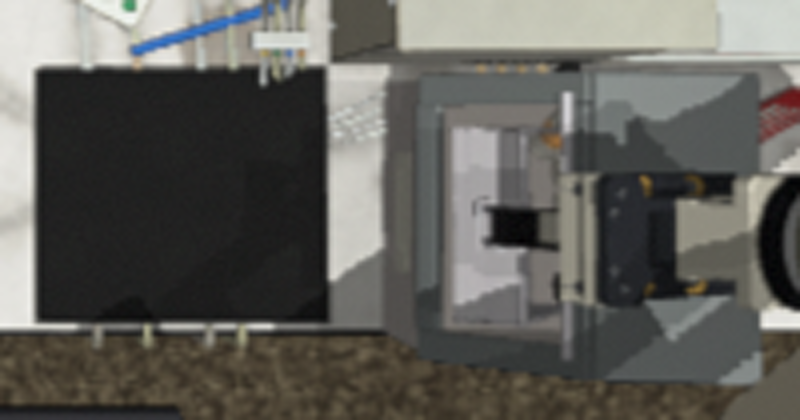

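View pics/s31.png

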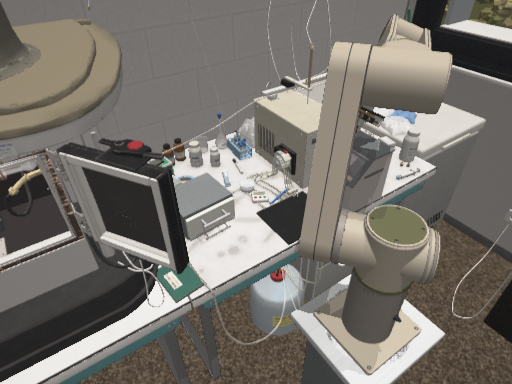

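```bash
python3 - <<'E'
from h import *
st()
c=robot.read_camera("top"); p=c["pixels"][195:275,345:420].astype(float)
g=np.clip((p/255)**.6*1.3*255-10,0,255).astype('uint8')
cv2.imwrite("pics/t32.png",cv2.resize(g,None,fx=7.5,fy=7.5,interpolation=cv2.INTER_CUBIC))
plan([W(-45,128,72,.4545)],vmax=.025,wmax=.07)
E
```

```text
t 41.07 grasp [ 0.4539 -0.3435  0.2904] yaw x -90.5 z [ 0.0039  0.4981 -0.8671] F [ 0.3 -0.1 -2.7] open 0.0135 q [-0.93  0.38  1.19  0.33  1.98  0.72]
[{"slide":[0.05,-0.001,-0.001],"turn":[0,-0.106,0]},{"slide":[0.05,0,-0.003],"turn":[0,-0.105,0]},{"slide":[0.049,-0.001,-0.004],"turn":[0.001,-0.106,0]},{"slide":[0.049,-0.001,-0.006],"turn":[0,-0.106,0]},{"slide":[0,0,0],"turn":[0,0,0]}]
```

View pics/t32.png

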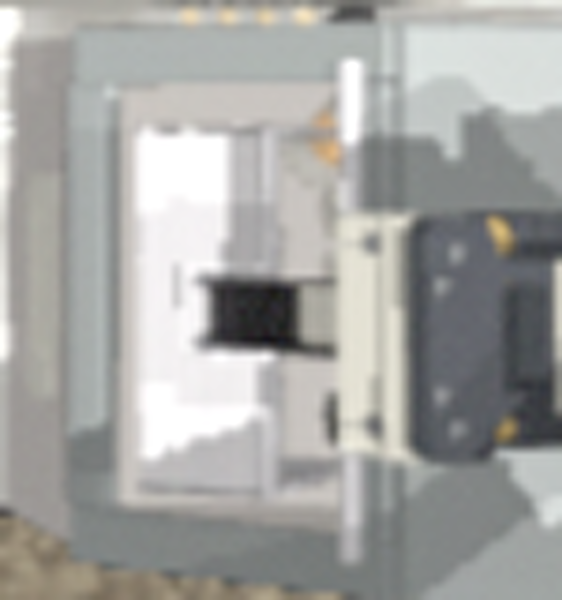

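Call:
arm_command(
  motion=[
    {"slide":[0.05,-0.001,-0.001],"turn":[0,-0.106,0]},
    {"slide":[0.05,0,-0.003],"turn":[0,-0.106,0]},
    {"slide":[0.049,-0.001,-0.004],"turn":[0,-0.106,0]},
    {"slide":[0.049,-0.001,-0.006],"turn":[0,-0.106,0]},
    {"slide":[0,0,0],"turn":[0,0,0]},
  ],
)

```text
t: 41.53
tool_pos: [0.4524, -0.4977, 0.3882]
orientation: [-1.775, 1.8, 0.698]
force: [-0.5, 0.3, -4.6]
opening: 0.0137
```

Call:
arm_command(
  motion=[
    {"slide":[0,0,0],"turn":[0,0,0]},
    {"slide":[0,0,0],"turn":[0,0,0]},
    {"slide":[0,0,0],"turn":[0,0,0]},
    {"slide":[0,0,0],"turn":[0,0,0]},
    {"slide":[0,0,0],"turn":[0,0,0]},
  ],
)

```text
t: 41.95
tool_pos: [0.4539, -0.4949, 0.3958]
orientation: [-1.786, 1.801, 0.685]
force: [-0.5, 2.2, -3.1]
opening: 0.0138
```

```bash
python3 - <<'E'
from h import *
st()
c=robot.read_camera("top"); p=c["pixels"][195:275,345:420].astype(float)
g=np.clip((p/255)**.6*1.3*255-10,0,255).astype('uint8')
cv2.imwrite("pics/t33.png",cv2.resize(g,None,fx=7.5,fy=7.5,interpolation=cv2.INTER_CUBIC))
E
```

```text
t 41.95 grasp [ 0.4549 -0.3833  0.2716] yaw x -90.4 z [ 0.0056  0.6686 -0.7436] F [-0.5  2.2 -3.1] open 0.0138 q [-1.01  0.63  0.97  0.44  2.14  0.7 ]
```

View pics/t33.png

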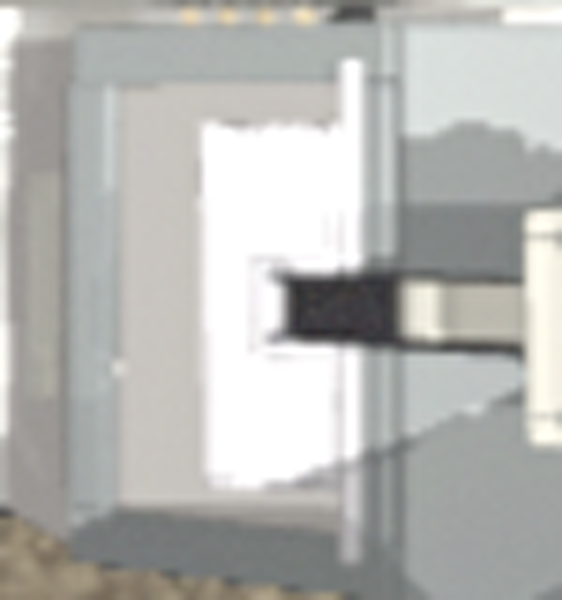

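Call:
arm_command(
  motion=[
    {"slide":[-0.03,0,-0.017],"turn":[0,0,0]},
    {"slide":[0.03,0,0.017],"turn":[0,0,0]},
    {"slide":[-0.03,0,-0.017],"turn":[0,0,0]},
    {"slide":[0.03,0,0.017],"turn":[0,0,0]},
    {"slide":[-0.01,0,-0.006],"turn":[0,0,0]},
  ],
)

```text
t: 42.42
tool_pos: [0.4536, -0.4942, 0.398]
orientation: [-1.784, 1.801, 0.689]
force: [-0.6, 1.3, -4.7]
opening: 0.0137
```

```bash
python3 - <<'E'
from h import *
st()
plan([W(-57,140,60,.4545),W(-75,155,40,.4545)],vmax=.03,wmax=.09)
E
```

```text
t 42.42 grasp [ 0.4544 -0.3822  0.2741] yaw x -90.6 z [ 0.0049  0.6708 -0.7417] F [-0.6  1.3 -4.7] open 0.0137 q [-1.01  0.63  0.97  0.45  2.15  0.7 ]
[{"slide":[-0.064,0,0.015],"turn":[0.001,0.141,-0.001]},{"slide":[-0.064,0.001,0.012],"turn":[0,0.141,-0.001]},{"slide":[-0.065,0,0.009],"turn":[0.001,0.141,0]},{"slide":[-0.062,0,0.014],"turn":[0,0.14,0]},{"slide":[-0.064,0.001,0.011],"turn":[0,0.139,0]}]
[{"slide":[-0.063,0,0.008],"turn":[0,0.14,0]},{"slide":[-0.065,0,0.007],"turn":[0,0.14,0]},{"slide":[-0.064,0.001,0.004],"turn":[0,0.139,0]},{"slide":[0,0,0],"turn":[0,0,0]},{"slide":[0,0,0],"turn":[0,0,0]}]
```

Call:
arm_command(
  motion=[
    {"slide":[-0.064,0,0.015],"turn":[0,0.141,0]},
    {"slide":[-0.064,0,0.012],"turn":[0,0.141,0]},
    {"slide":[-0.064,0,0.01],"turn":[0,0.141,0]},
    {"slide":[-0.063,0,0.013],"turn":[0,0.14,0]},
    {"slide":[-0.064,0,0.011],"turn":[0,0.14,0]},
  ],
)

```text
t: 42.83
tool_pos: [0.4544, -0.3745, 0.452]
orientation: [-2.004, 2.023, 0.382]
force: [0.4, 1.4, -3.0]
opening: 0.0135
```

Call:
arm_command(
  motion=[
    {"slide":[-0.063,0,0.008],"turn":[0,0.14,0]},
    {"slide":[0,0,0],"turn":[0,0,0]},
    {"slide":[0,0,0],"turn":[0,0,0]},
    {"slide":[0,0,0],"turn":[0,0,0]},
    {"slide":[0,0,0],"turn":[0,0,0]},
  ],
)

```text
t: 43.25
tool_pos: [0.4548, -0.3516, 0.4561]
orientation: [-2.041, 2.062, 0.324]
force: [1.3, 1.4, -1.6]
opening: 0.0137
```

```bash
python3 - <<'E'
from h import *
st()
c=robot.read_camera("top"); p=c["pixels"][195:275,325:420].astype(float)
g=np.clip((p/255)**.6*1.3*255-10,0,255).astype('uint8')
cv2.imwrite("pics/t34.png",cv2.resize(g,None,fx=7,fy=7,interpolation=cv2.INTER_CUBIC))
E
```

```text
t 43.25 grasp [ 0.4551 -0.3     0.2972] yaw x -90.6 z [ 0.0019  0.3089 -0.9511] F [ 1.3  1.4 -1.6] open 0.0137 q [-0.82  0.15  1.39  0.22  1.83  0.79]
```

View pics/t34.png

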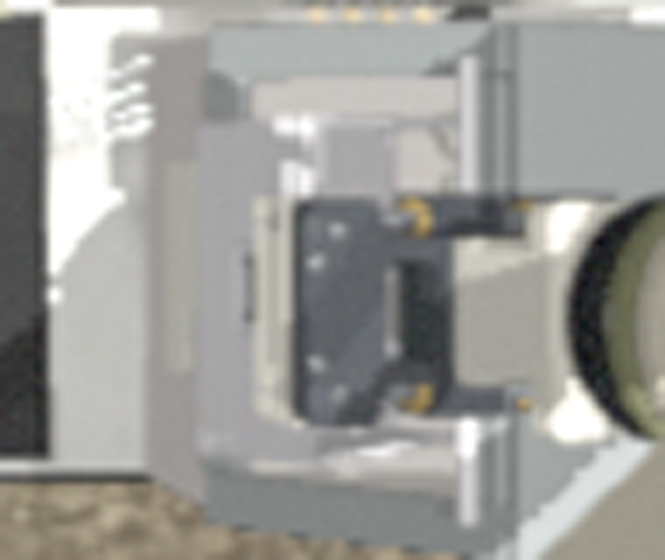

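```bash
python3 - <<'E'
from h import *
plan([W(-72,152,40,.4545),W(-78,158,30,.4545),W(-86,165,20,.4545),W(-98,167,4,.4545)],vmax=.03,wmax=.08)
E
```

```text
[{"slide":[-0.061,0.001,0.009],"turn":[0.001,0.14,-0.002]},{"slide":[-0.062,0.001,0.008],"turn":[0.002,0.14,-0.002]},{"slide":[-0.049,0,0.007],"turn":[0,0.116,0]},{"slide":[-0.05,0.001,0.005],"turn":[0,0.117,0]},{"slide":[-0.049,0,0.004],"turn":[-0.001,0.116,0]}]
[{"slide":[-0.05,0,0.005],"turn":[0,0.116,0]},{"slide":[-0.051,0.001,0.004],"turn":[0,0.117,0]},{"slide":[-0.051,0,0.003],"turn":[0,0.116,0]},{"slide":[-0.059,0,0.012],"turn":[0,0.14,0]},{"slide":[-0.059,0,0.01],"turn":[0,0.139,0]}]
[{"slide":[-0.059,0.001,0.008],"turn":[0,0.14,0]},{"slide":[-0.061,0,0.006],"turn":[0,0.139,0]},{"slide":[0,0,0],"turn":[0,0,0]},{"slide":[0,0,0],"turn":[0,0,0]},{"slide":[0,0,0],"turn":[0,0,0]}]
```

Call:
arm_command(
  motion=[
    {"slide":[-0.061,0,0.009],"turn":[0,0.14,0]},
    {"slide":[-0.062,0,0.008],"turn":[0,0.14,0]},
    {"slide":[-0.049,0,0.007],"turn":[0,0.116,0]},
    {"slide":[-0.05,0,0.005],"turn":[0,0.116,0]},
    {"slide":[-0.049,0,0.004],"turn":[0,0.116,0]},
  ],
)

```text
t: 43.72
tool_pos: [0.4558, -0.2422, 0.4627]
orientation: [2.208, -2.232, -0.001]
force: [0.1, 1.9, -3.1]
opening: 0.0133
```

Call:
arm_command(
  motion=[
    {"slide":[-0.05,0,0.005],"turn":[0,0.116,0]},
    {"slide":[-0.051,0,0.004],"turn":[0,0.116,0]},
    {"slide":[-0.051,0,0.003],"turn":[0,0.116,0]},
    {"slide":[0,0,0],"turn":[0,0,0]},
    {"slide":[0,0,0],"turn":[0,0,0]},
  ],
)

```text
t: 44.13
tool_pos: [0.4566, -0.1812, 0.4544]
orientation: [2.122, -2.138, 0.181]
force: [0.9, 1.3, -3.2]
opening: 0.0137
```

```bash
python3 - <<'E'
from h import *
st()
c=snap("top","t35",(250,180,450,285),4)
snap("scene","s35",(250,110,370,210),6)
plan([W(-98,167,4,.4545)],vmax=.03,wmax=.08)
E
```

```text
t 44.13 grasp [ 0.4559 -0.2099  0.2899] yaw x -90.4 z [-0.0041 -0.1719 -0.9851] F [ 0.9  1.3 -3.2] open 0.0137 q [-0.42 -0.21  1.74 -0.16  1.55  1.16]
[{"slide":[-0.058,0.001,0.012],"turn":[0.001,0.141,0]},{"slide":[-0.059,0.002,0.01],"turn":[0.001,0.14,0]},{"slide":[-0.06,0.001,0.008],"turn":[0.001,0.141,0]},{"slide":[-0.06,0.002,0.006],"turn":[0.002,0.14,0]},{"slide":[0,0,0],"turn":[0,0,0]}]
```

View pics/t35.png

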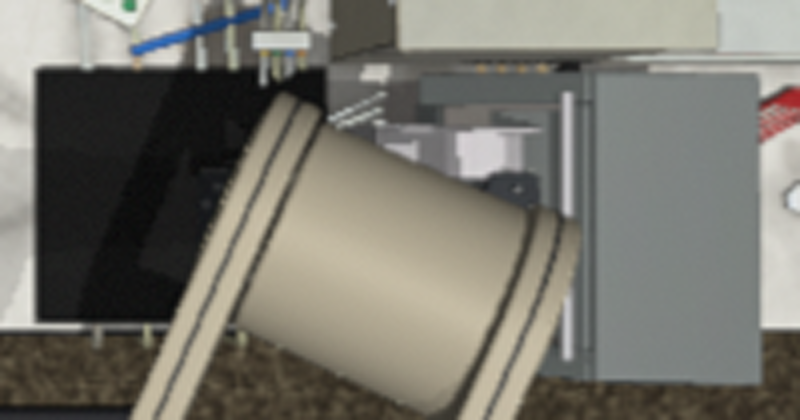

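View pics/s35.png

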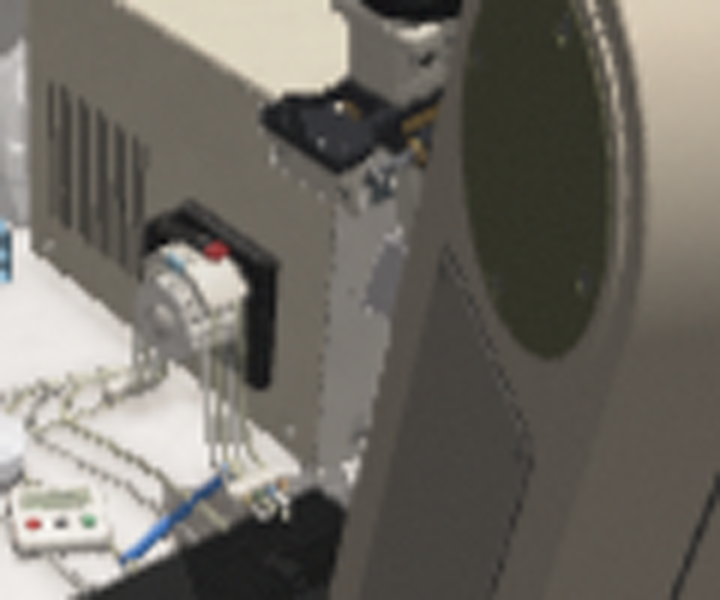

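Call:
arm_command(
  motion=[
    {"slide":[-0.058,0.001,0.012],"turn":[0,0.14,0]},
    {"slide":[-0.059,0.001,0.01],"turn":[0,0.14,0]},
    {"slide":[-0.06,0.001,0.008],"turn":[0,0.14,0]},
    {"slide":[-0.06,0.001,0.006],"turn":[0,0.14,0]},
    {"slide":[0,0,0],"turn":[0,0,0]},
  ],
)

```text
t: 44.65
tool_pos: [0.4553, -0.0928, 0.4122]
orientation: [1.959, -1.972, 0.449]
force: [-0.2, 0.3, -3.9]
opening: 0.0136
```

```bash
python3 - <<'E'
from h import *
st()
c=snap("top","t36",(250,180,450,285),4)
snap("scene","s36",(270,110,390,210),6)
plan([W(-150,168,0,.4545),W(-200,172,0,.4545)],vmax=.025,wmax=.08)
E
```

```text
t 44.65 grasp [ 0.454  -0.1663  0.2622] yaw x -90.3 z [-0.0081 -0.4403 -0.8978] F [-0.2  0.3 -3.9] open 0.0136 q [-0.13 -0.26  1.88 -0.46  1.47  1.48]
[{"slide":[-0.056,0.001,-0.016],"turn":[0.002,0.047,0.001]},{"slide":[-0.055,0.001,-0.017],"turn":[0.001,0.047,0.002]},{"slide":[-0.055,0.001,-0.018],"turn":[0.002,0.047,0.001]},{"slide":[-0.034,0,-0.024],"turn":[0,0,0]},{"slide":[-0.035,0.001,-0.023],"turn":[0,0,0]}]
[{"slide":[-0.034,0,-0.024],"turn":[0,0,0]},{"slide":[0,0,0],"turn":[0,0,0]},{"slide":[0,0,0],"turn":[0,0,0]},{"slide":[0,0,0],"turn":[0,0,0]},{"slide":[0,0,0],"turn":[0,0,0]}]
```

View pics/t36.png

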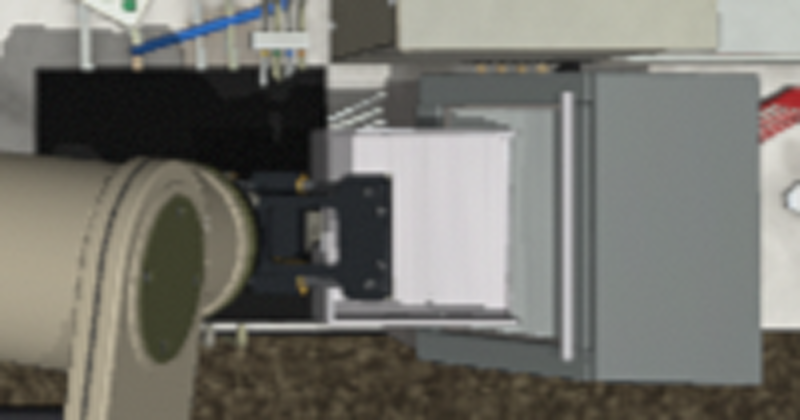

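View pics/s36.png

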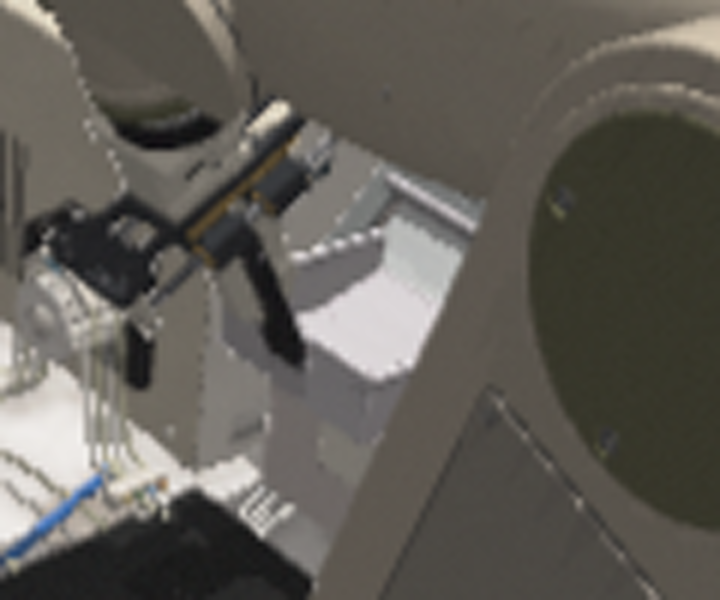

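Call:
arm_command(
  motion=[
    {"slide":[-0.056,0.001,-0.016],"turn":[0.001,0.047,0.001]},
    {"slide":[-0.055,0.001,-0.017],"turn":[0.001,0.047,0.001]},
    {"slide":[-0.055,0.001,-0.018],"turn":[0.001,0.047,0.001]},
    {"slide":[-0.034,0,-0.024],"turn":[0,0,0]},
    {"slide":[-0.034,0,-0.024],"turn":[0,0,0]},
  ],
)

```text
t: 45.17
tool_pos: [0.456, 0.006, 0.4062]
orientation: [1.914, -1.938, 0.513]
force: [-0.5, 1.1, -2.4]
opening: 0.0138
```

```bash
python3 - <<'E'
from h import *
st()
plan([((.4885,-.0395,.2546),Rs(-83.4,30)),((.4885,-.0395,.11),Rs(-83.4,30)),((.4885,-.0395,.0978),Rs(-83.4,30))],vmax=.03,wmax=.08)
snap("top","t37",(250,180,450,285),4)
E
```

```text
t 45.17 grasp [ 0.455  -0.0774  0.2615] yaw x -90.7 z [-0.0055 -0.4998 -0.8661] F [-0.5  1.1 -2.4] open 0.0138 q [ 0.11 -0.22  1.87 -0.52  1.56  1.72]
[{"slide":[-0.046,-0.028,-0.016],"turn":[0.063,0,-0.111]},{"slide":[-0.043,-0.031,-0.015],"turn":[0.063,0,-0.11]},{"slide":[-0.036,0,0.063],"turn":[0,0,0]},{"slide":[-0.036,0,0.062],"turn":[0,0,0]},{"slide":[-0.036,0,0.063],"turn":[0,0,0]}]
[{"slide":[-0.036,0,0.062],"turn":[0,0,0]},{"slide":[-0.036,0,0.063],"turn":[0,0,0]},{"slide":[-0.016,0,0.026],"turn":[0,0,0]},{"slide":[0,0,0],"turn":[0,0,0]},{"slide":[0,0,0],"turn":[0,0,0]}]
```

View pics/t37.png

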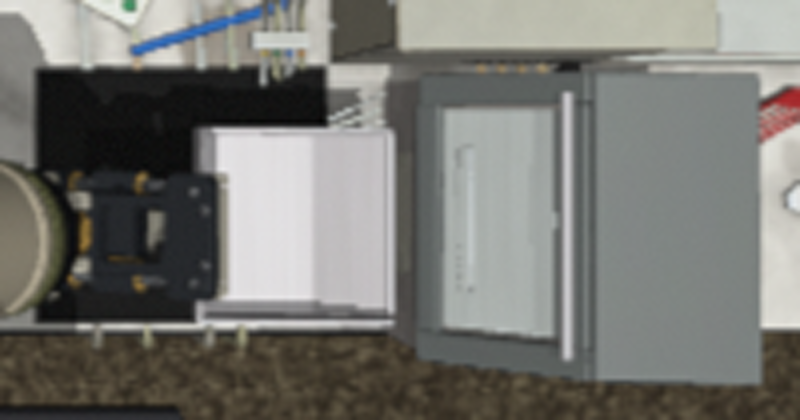

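Scoop empty, flap closed. Set it back.

Call:
arm_command(
  motion=[
    {"slide":[-0.023,-0.014,-0.008],"turn":[0.031,0,-0.055]},
    {"slide":[-0.023,-0.015,-0.008],"turn":[0.031,0,-0.055]},
    {"slide":[-0.022,-0.015,-0.008],"turn":[0.032,0,-0.055]},
    {"slide":[-0.021,-0.015,-0.007],"turn":[0.032,0,-0.056]},
    {"slide":[0,0,0],"turn":[0,0,0]},
  ],
)

```text
t: 45.63
tool_pos: [0.4785, 0.0457, 0.3978]
orientation: [2.053, -1.817, 0.55]
force: [0.7, 0.2, -2.5]
opening: 0.0139
```

Call:
arm_command(
  motion=[
    {"slide":[-0.036,0,0.062],"turn":[0,0,0]},
    {"slide":[-0.036,0,0.062],"turn":[0,0,0]},
    {"slide":[-0.036,0,0.062],"turn":[0,0,0]},
    {"slide":[-0.024,0,0.042],"turn":[0,0,0]},
    {"slide":[0,0,0],"turn":[0,0,0]},
  ],
)

```text
t: 46.05
tool_pos: [0.4756, 0.0443, 0.288]
orientation: [2.047, -1.815, 0.542]
force: [-0.8, -0.6, -3.2]
opening: 0.0138
```

```bash
python3 - <<'E'
from h import *
st()
plan([((.4885,-.0395,.0965),Rs(-83.4,30))],vmax=.008,wmax=.08)
snap("scene","s38",(220,130,330,230),6)
E
```

```text
t 46.05 grasp [ 0.4841 -0.039   0.1435] yaw x -83.0 z [ 0.0515 -0.4985 -0.8653] F [-0.8 -0.6 -3.2] open 0.0138 q [ 0.19 -0.06  1.95 -0.54  1.34  1.79]
[{"slide":[-0.009,-0.002,0.017],"turn":[0.002,0,0.002]},{"slide":[-0.01,-0.001,0.017],"turn":[0.002,-0.001,0.002]},{"slide":[-0.009,-0.001,0.017],"turn":[0.002,0,0.002]},{"slide":[-0.009,-0.002,0.018],"turn":[0.002,-0.001,0.002]},{"slide":[-0.01,-0.001,0.017],"turn":[0.002,0,0.002]}]
[{"slide":[-0.009,-0.002,0.017],"turn":[0.002,-0.001,0.002]},{"slide":[0,0,0],"turn":[0,0,0]},{"slide":[0,0,0],"turn":[0,0,0]},{"slide":[0,0,0],"turn":[0,0,0]},{"slide":[0,0,0],"turn":[0,0,0]}]
```

View pics/s38.png

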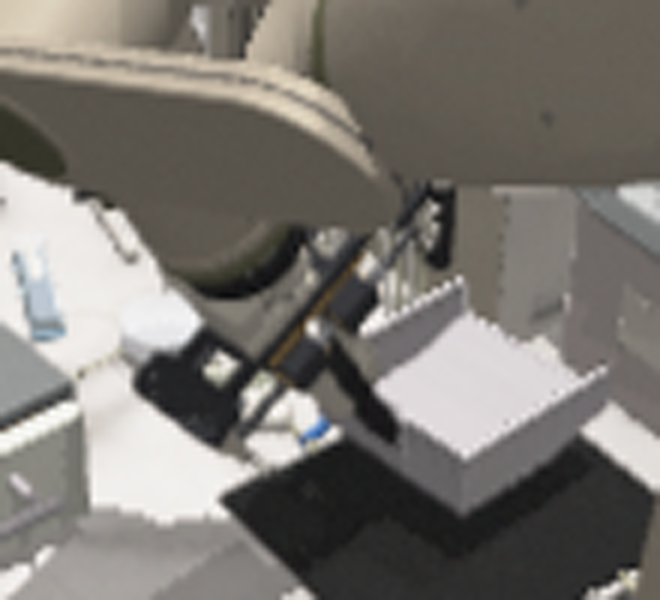

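Call:
arm_command(
  motion=[
    {"slide":[-0.01,-0.003,0.018],"turn":[0,0,0]},
    {"slide":[-0.01,-0.003,0.018],"turn":[0,0,0]},
    {"slide":[-0.01,-0.002,0.018],"turn":[0,0,0]},
    {"slide":[-0.01,0,0.018],"turn":[0,0,0]},
    {"slide":[-0.008,0,0.015],"turn":[0,0,0]},
  ],
)

```text
t: 46.52
tool_pos: [0.4809, 0.0442, 0.2527]
orientation: [2.048, -1.821, 0.551]
force: [-0.3, 0.2, -1.4]
opening: 0.0138
```

Call:
arm_command(
  motion=[
    {"slide":[-0.005,0,0.008],"turn":[0,0,0]},
    {"slide":[-0.003,0,0.005],"turn":[0,0,0]},
    {"slide":[0,0,0],"turn":[0,0,0]},
    {"slide":[0,0,0],"turn":[0,0,0]},
    {"slide":[0,0,0],"turn":[0,0,0]},
  ],
)

```text
t: 46.93
tool_pos: [0.481, 0.0444, 0.2476]
orientation: [2.048, -1.821, 0.551]
force: [0.0, -0.4, -1.7]
opening: 0.0136
```

```bash
python3 - <<'E'
from h import *
st()
E
```

```text
t 46.93 grasp [ 0.491  -0.0387  0.1031] yaw x -83.3 z [ 0.0595 -0.4979 -0.8652] F [ 0.  -0.4 -1.7] open 0.0136 q [ 0.18  0.01  1.97 -0.55  1.26  1.84]
```

Call:
arm_command(
  motion=[
    {"slide":[-0.003,0,0.005],"turn":[0,0,0]},
    {"slide":[-0.003,0,0.005],"turn":[0,0,0]},
    {"slide":[-0.001,0,0.002],"turn":[0,0,0]},
    {"slide":[0,0,0],"turn":[0,0,0]},
    {"slide":[0,0,0],"turn":[0,0,0]},
  ],
)

```text
t: 47.35
tool_pos: [0.4809, 0.0444, 0.2417]
orientation: [2.048, -1.82, 0.551]
force: [-0.1, 0.6, -2.4]
opening: 0.0136
```

```bash
python3 - <<'E'
from h import *
st()
E
```

```text
t 47.35 grasp [ 0.4907 -0.0387  0.0972] yaw x -83.3 z [ 0.059  -0.4979 -0.8652] F [-0.1  0.6 -2.4] open 0.0136 q [ 0.18  0.02  1.97 -0.56  1.25  1.84]
```

Still hanging slightly (no upward force yet); lower another 1 mm at a time.

Call:
arm_command(
  motion=[
    {"slide":[-0.001,0,0.002],"turn":[0,0,0]},
    {"slide":[0,0,0],"turn":[0,0,0]},
    {"slide":[0,0,0],"turn":[0,0,0]},
    {"slide":[0,0,0],"turn":[0,0,0]},
    {"slide":[0,0,0],"turn":[0,0,0]},
  ],
)

```text
t: 47.77
tool_pos: [0.481, 0.0444, 0.2415]
orientation: [2.048, -1.821, 0.552]
force: [-4.0, 3.2, 5.3]
opening: 0.0138
```

Call:
arm_command(
  motion=[
    {"slide":[-0.001,0,0.002],"turn":[0,0,0]},
    {"slide":[0,0,0],"turn":[0,0,0]},
    {"slide":[0,0,0],"turn":[0,0,0]},
    {"slide":[0,0,0],"turn":[0,0,0]},
    {"slide":[0,0,0],"turn":[0,0,0]},
  ],
)

```text
t: 48.18
tool_pos: [0.4811, 0.0445, 0.2414]
orientation: [2.047, -1.821, 0.552]
force: [-8.4, 4.9, 14.3]
opening: 0.0138
```

Call:
arm_command(
  motion=[
    {"slide":[-0.001,0,0.002],"turn":[0,0,0]},
    {"slide":[0,0,0],"turn":[0,0,0]},
    {"slide":[0,0,0],"turn":[0,0,0]},
    {"slide":[0,0,0],"turn":[0,0,0]},
    {"slide":[0,0,0],"turn":[0,0,0]},
  ],
)

```text
t: 48.6
tool_pos: [0.4811, 0.0446, 0.2413]
orientation: [2.046, -1.822, 0.552]
force: [-12.6, 8.7, 21.7]
opening: 0.0135
```

```bash
python3 - <<'E'
from h import *
st()
snap("scene","s39",(220,130,330,230),6)
E
```

```text
t 48.6 grasp [ 0.4911 -0.0387  0.0969] yaw x -83.4 z [ 0.0594 -0.4988 -0.8647] F [-12.6   8.7  21.7] open 0.0135 q [ 0.19  0.02  1.97 -0.56  1.25  1.85]
```

View pics/s39.png

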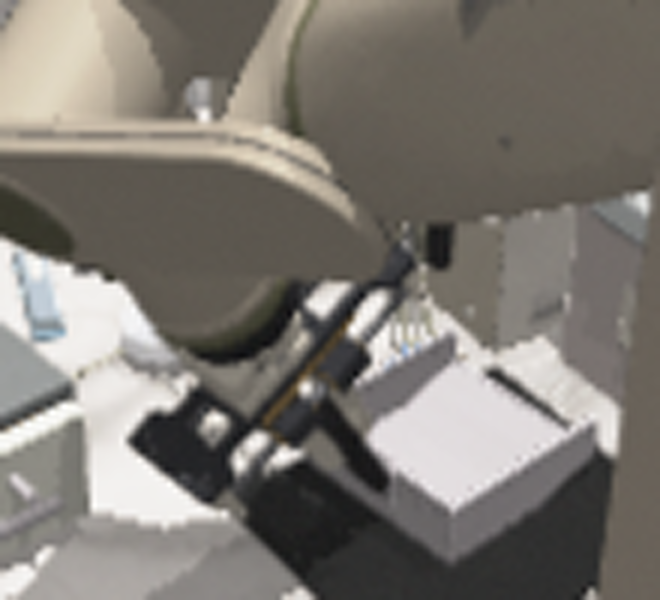

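Call:
arm_command(
  motion=[
    {"slide":[0.002,0,-0.004],"turn":[0,0,0]},
    {"slide":[0,0,0],"turn":[0,0,0]},
    {"slide":[0,0,0],"turn":[0,0,0]},
    {"slide":[0,0,0],"turn":[0,0,0]},
    {"slide":[0,0,0],"turn":[0,0,0]},
  ],
)

```text
t: 49.07
tool_pos: [0.4811, 0.0446, 0.2415]
orientation: [2.048, -1.821, 0.552]
force: [-4.6, 4.4, 8.7]
opening: 0.0136
```

Call:
arm_command(
  motion=[
    {"slide":[0,0,0],"turn":[0,0,0]},
    {"slide":[0,0,0],"turn":[0,0,0]},
    {"slide":[0,0,0],"turn":[0,0,0]},
    {"slide":[0,0,0],"turn":[0,0,0]},
    {"slide":[0,0,0],"turn":[0,0,0]},
  ],
  gripper=38,
  grip_force=20,
)

```text
t: 49.48
tool_pos: [0.4807, 0.0442, 0.2405]
orientation: [2.048, -1.82, 0.55]
force: [0.5, -0.2, -0.5]
opening: 0.0345
```

Call:
arm_command(
  motion=[
    {"slide":[0,0,-0.02],"turn":[0,0,0]},
    {"slide":[0,0,-0.05],"turn":[0,0,0]},
    {"slide":[0,0,-0.09],"turn":[0,0,0]},
    {"slide":[0,0,-0.09],"turn":[0,0,0]},
    {"slide":[0,0,-0.09],"turn":[0,0,0]},
  ],
)

```text
t: 49.9
tool_pos: [0.4723, 0.1128, 0.36]
orientation: [2.048, -1.821, 0.55]
force: [0.2, -1.1, -0.8]
opening: 0.0353
```

Call:
arm_command(
  motion=[
    {"slide":[0,0,-0.09],"turn":[0,0,0]},
    {"slide":[0,0,-0.09],"turn":[0,0,0]},
    {"slide":[0,0,0],"turn":[0,0,0]},
    {"slide":[0,0,0],"turn":[0,0,0]},
    {"slide":[0,0,0],"turn":[0,0,0]},
  ],
)

```text
t: 50.32
tool_pos: [0.4684, 0.1481, 0.4206]
orientation: [2.049, -1.82, 0.551]
force: [0.1, -0.0, -0.5]
opening: 0.0357
```

```bash
python3 - <<'E'
from h import *
st()
snap("scene","s40",(130,110,330,260),4)
snap("top","t40",(120,110,450,285),2.4)
E
```

```text
t 50.32 grasp [0.4783 0.065  0.2761] yaw x -83.2 z [ 0.0591 -0.4977 -0.8653] F [ 0.1 -0.  -0.5] open 0.0357 q [ 0.39 -0.09  1.73 -0.51  1.65  1.84]
```

View pics/s40.png

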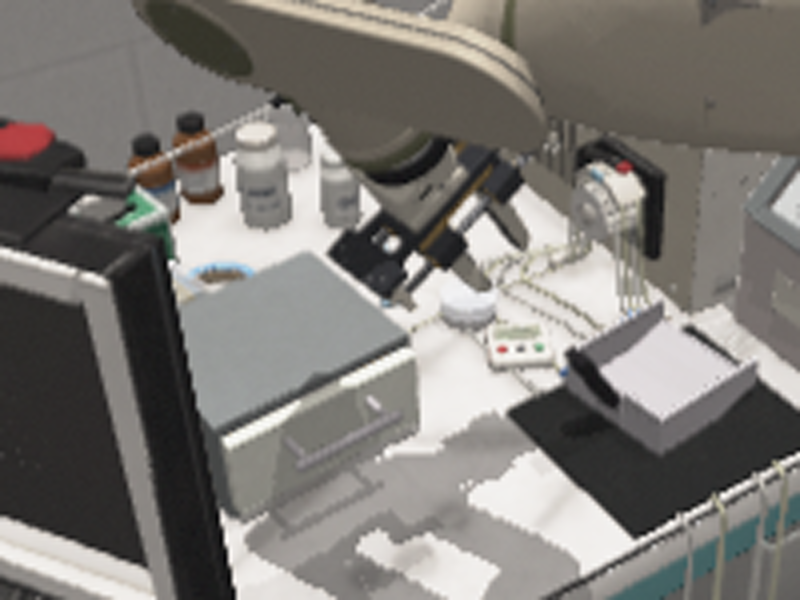

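View pics/t40.png

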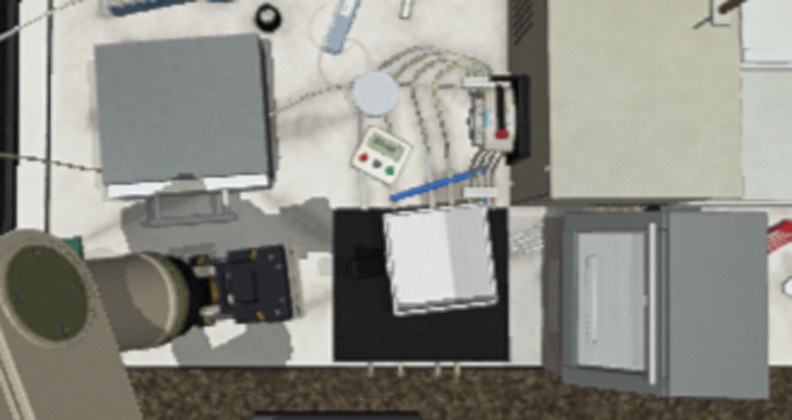

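```bash
python3 - <<'E'
from h import *
a=cv2.imread("pics/top0.png").astype(int); b=robot.read_camera("top")["pixels"].astype(int)
cv2.imwrite("pics/cmp.png",cv2.resize(np.vstack([a[180:205,155:240],b[180:205,155:240]]).astype('uint8'),None,fx=8,fy=8,interpolation=cv2.INTER_NEAREST))
A=cv2.imread("pics/top0.png"); 
print("flap diff",np.abs(a-b)[190:272,350:400].mean())
E
```

```text
flap diff 2.7152032520325204
```

View pics/cmp.png

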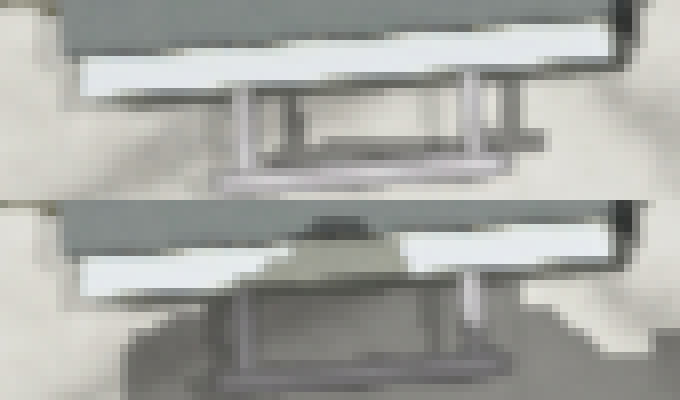

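```bash
python3 - <<'E'
from h import *
robot.close_job(); st()
E
```

```text
the job is handed in; nothing more can be done
the job is handed in; nothing more can be done
```

The job is done and handed in at about 50 s. I pulled out the drawer, stood all four vials in the scoop and pushed the drawer shut. Then I carried the scoop to the bin, pressed the flap in with its front edge and tipped the vials through. Finally I set the scoop back on the mat and moved the arm clear.

**Final checks:**
- **Scoop:** it is upright on the mat within a few millimetres of where it stood. The pictures taken over the bin and on the mat show it empty.
- **Drawer:** its front lines up with the first picture to the pixel, so it is shut.
- **Flap:** it looks the same as in the first picture, so it is closed.
- **Notebook and timer:** the timer looks unmoved and I did not go near it. The notebook was mostly behind the arm in the last views, so I did not check it again, but nothing came near it.

**What did not go cleanly or stayed unproven:**
- The vials fell over inside the scoop as the scoop's front edge went into the bin opening, but all four stayed in it.
- While the scoop was tipped, the wrist force was too unclear to show that the vials had dropped. I judged that from the pictures of the empty scoop; the vials inside the closed bin cannot be seen.
- The wrist force reached about 43 N when the drawer hit its stop, with the fingers on the handle. It reached about 22 N while setting the scoop down.
- I noticed neither a knock to the scoop nor a slackening of the grip.

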